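Change the grinder's filter panels and purge it

ROBOT

A 6-joint arm with a two-finger parallel gripper is mounted at the origin on the work surface. World frame = base frame: x ahead of the robot, y to its left, z up, the work surface at z = 0. Lengths are in m, angles in degrees, forces in N, time in s.
With the tool pointing down it reaches from about 0.275 to 0.725 m from the base axis. Payload 15.9 kg.
Tool frame: the origin (TCP) lies midway between the tips of the shut fingers; the grasp point (between the pads) lies manip.pinch_z behind it (manip.pinch_z is the distance from the TCP to the grasp point, in m); z points along the fingers, y is the direction in which the jaws open and shut (so a half turn about z gives the same grasp; the last joint's range is limited). The gripper opens to 85 mm and grips with 20 to 120 N. Pads are 22 mm wide; open, the fingers measure 114 mm over their backs; the gripper's body (76 mm by 85 mm) begins 54 mm behind the grasp point. The pads swing forward as they close: fully open they stand 13 mm farther back than shut.
Start: joints at [0, 12.198, -1.971, 75.831, 0, 90], TCP at [0.5, -0, 0.231] pointing down, gripper open.
Joint ranges: [-170.91, 170.91], [-42.67, 98.43], [-65.05, 77.54], [-120.47, 116.71], [-90, 82.35], [-180, 180]. Speed limits (degrees/s): [108.29, 108.29, 136.94, 147.25, 180, 180].

INTERFACE

Orientations are given as [roll, pitch, yaw] about the fixed x, y, z axes, in that order (R = Rz(yaw) Ry(pitch) Rx(roll)).
In Python, from plant import readout, capture, manip gives the robot as it stands.
- The arm moves only by the tool move_arm, never from a script. Its argument "targets" is a list of rows, each an object of numbers: "dx", "dy", "dz": the shift along the tool's x, y, z in m; "rx", "ry", "rz": the turn, a rotation vector about the tool's x, y, z in rad; "grip": the finger opening in m, from 0 to 0.0854. A call has 1 to 5 rows; each row shifts and turns the commanded pose from where the row before left it, along the tool's axes as they then stand; what a row does not reach is not made up. A row lasts 1/8 s, in which the tool goes at most 62.5 mm and 10.7 degrees, less where a joint would pass 70% of its speed; a pose out of reach is approached as far as the arm can. A call is refused whole if a number of a shift passes 0.0625 or a number of a turn 0.188, either way. A call with a gripper value outside its range is refused whole. The fingers move at their own pace and stop on an object; the grip force is fixed at half the most. Time passes only in rows, so rows that do not move let the fingers close. It gives the time, the measured TCP pose, the force and the opening at its end, in the units of the state.
- readout.observe(): the state, without advancing time (a new reading comes with each control period).
- capture(name): name is "scene" or "side" or "wrist"; returns a dict with "color" (480x640x3 uint8, red, green, blue), "camera_matrix" (3x3 intrinsics, pixels), "R" (3x3) and "t" (3): a world point X has camera coordinates R X + t; the wrist camera has in their place "tool_from_camera" (4x4, takes a point from camera to tool coordinates, whose origin is the TCP and whose axes are the flange's). Camera axes: x right, y down, z forward; pixel columns grow to the right and rows downward; lengths in m; the calibration is good to about 2 mm. A picture is of the moment at which its call begins: read the wrist's pose just before it. There is no depth.
- manip.hand_in(): hands the job in, once; it reports no verdict.
The state is a dict: "time": time; "qpos": joint angles; "dq": joint speeds; "joint_torque": joint torques, N m; "tool_pos": TCP position; "tool_rot": TCP orientation; "force": force on the tool from outside, world axes, zero at the start; "torque": the same for the moment, N m; "finger_gap": finger opening in m.
Only numpy, scipy, OpenCV 4.12 (cv2) and the standard library are available. Lean on these libraries where they do the work, as an engineer would, in place of code of your own. Each camera call takes 0.05 s, during which the arm holds its last target.

TASK

Change the grinder's filters: slide every used brown panel up out of the grinder and stand it in a slot of the steel wash rack, then slide the three fresh blue panels from the wooden holder fully home into the grinder's slots. With all the filters changed and the espresso cup standing upright on the middle of the cup mat below the chute, twist the red purge knob clockwise to its stop and let it spring back; leave the cup on its mat and do not disturb the tamper, dosing tube or brush.

Things in the scene. Friction and masses are not known exactly. Their poses are not given: they have to be found in the camera images.
- used1: used (brown) rigid framed filter panel, 70 mm wide (its x axis) x 8 mm thick (its y axis) x 95 mm tall (z up); origin at the middle of its bottom edge, so its top edge is at 95 mm. Starts standing in one of the grinder's slots. May be absent.
- used2: used (brown) rigid framed filter panel, 70 mm wide (its x axis) x 8 mm thick (its y axis) x 95 mm tall (z up); origin at the middle of its bottom edge, so its top edge is at 95 mm. Starts standing in one of the grinder's slots. May be absent.
- used3: used (brown) rigid framed filter panel, 70 mm wide (its x axis) x 8 mm thick (its y axis) x 95 mm tall (z up); origin at the middle of its bottom edge, so its top edge is at 95 mm. Starts standing in one of the grinder's slots. May be absent.
- fresh1: fresh (blue frame, pale mesh) rigid framed filter panel, 70 mm wide (its x axis) x 8 mm thick (its y axis) x 95 mm tall (z up); origin at the middle of its bottom edge, so its top edge is at 95 mm. Starts standing in the wooden holder.
- fresh2: fresh (blue frame, pale mesh) rigid framed filter panel, 70 mm wide (its x axis) x 8 mm thick (its y axis) x 95 mm tall (z up); origin at the middle of its bottom edge, so its top edge is at 95 mm. Starts standing in the wooden holder.
- fresh3: fresh (blue frame, pale mesh) rigid framed filter panel, 70 mm wide (its x axis) x 8 mm thick (its y axis) x 95 mm tall (z up); origin at the middle of its bottom edge, so its top edge is at 95 mm. Starts standing in the wooden holder.
- grinder: black grinder, fixed; origin on the counter, x to its back, y to its left. Front deck (x -70..115, y -125..125 mm) 130 mm high, three slots 48 mm apart along y, each 75 mm long (x), 11 wide, 40 deep, rounded lips: a seated panel stands out 55 mm. Motor tower behind (x 115..235, y -100..100 mm) 290 mm high. Chute sticks out 20 mm from the front face at 90..115 mm height, before it the cup mat
- grinder_slot1 (a point): centre of the floor of grinder slot 1 (y = -85 mm in the grinder's frame, 90 mm above the counter), axes as the grinder's: a seated panel's origin lies here with its x axis along the slot's x, either way round
- grinder_slot2 (a point): centre of the floor of grinder slot 2 (y = -37 mm in the grinder's frame, 90 mm above the counter), axes as the grinder's: a seated panel's origin lies here with its x axis along the slot's x, either way round
- grinder_slot3 (a point): centre of the floor of grinder slot 3 (y = 11 mm in the grinder's frame, 90 mm above the counter), axes as the grinder's: a seated panel's origin lies here with its x axis along the slot's x, either way round
- fresh_holder: brown wooden slotted holder of the fresh panels, fixed (position and yaw vary), 100 (x) x 160 (y) x 50 mm high, origin under its centre. Three slots 48 mm apart along y, each 75 mm long in x, 12 mm wide, 40 mm deep with the floor at 10 mm height.
- wash_rack: steel slotted wash rack for the used panels on a grey drip sheet, empty at the start, fixed; same size and slots as the wooden holder. The two swap sides from start to start.
- wash_rack_slot1 (a point): centre of the floor of slot 1 of wash_rack (10 mm above the counter), axes as the holder's: a seated panel's origin lies here with its x axis along the slot's x, either way round
- wash_rack_slot2 (a point): centre of the floor of slot 2 of wash_rack (10 mm above the counter), axes as the holder's: a seated panel's origin lies here with its x axis along the slot's x, either way round
- wash_rack_slot3 (a point): centre of the floor of slot 3 of wash_rack (10 mm above the counter), axes as the holder's: a seated panel's origin lies here with its x axis along the slot's x, either way round
- purge_knob (a joint): red spring-return purge knob on the grinder's deck, upright axis: 0 at rest, grows clockwise seen from above, stop at 1.2 rad (about 70 degrees; about 0.15 N m there); springs back when let go
- knob_grip (a point): on the knob's axis (35 mm before the middle of the slots, 85 mm left of the grinder's middle), at the height to grip (177 mm above the counter). The grip is an upright bar 44 mm long (along this point's x), 12 mm thick (y), from 157 to 187 mm height, its top 10 mm above this point; axes turn with the knob
- cup: blue ceramic espresso cup without handle, 66 mm outside diameter at the rim, 64 mm lower down, 65 mm high, wall 4 mm, origin at the centre of its foot, z up
- cup_mat (a point): centre of the round black cup mat (96 mm across, yellow spot in the middle, flush with the counter) in front of the grinder's chute, 66 mm from the grinder's front face
- tamper: steel tamper standing upright, 58 mm base, 86 mm high; origin at the centre of its base; leave alone
- dosing_tube: clear acrylic dosing tube standing upright, 54 mm outside, 100 mm high; origin at the centre of its foot; leave alone
- brush: bristle brush about 170 mm long lying flat along its x; leave alone
Not all that is in view belongs to the job. Leave any green or turquoise look-alike of the wash_rack alone.

How it is judged (in metres and radians):
On the way, in this order (a step that is already met when the one before it is completed fails the run):
1. every used panel stands in the wash rack and all fresh panels are fully home in the grinder ((distance between used1 and wash_rack_slot1 below 0.008 m or distance between used1 and wash_rack_slot2 below 0.008 m or distance between used1 and wash_rack_slot3 below 0.008 m) and (distance between used2 and wash_rack_slot1 below 0.008 m or distance between used2 and wash_rack_slot2 below 0.008 m or distance between used2 and wash_rack_slot3 below 0.008 m) and (distance between used3 and wash_rack_slot1 below 0.008 m or distance between used3 and wash_rack_slot2 below 0.008 m or distance between used3 and wash_rack_slot3 below 0.008 m) and (distance between fresh1 and grinder_slot1 below 0.008 m or distance between fresh1 and grinder_slot2 below 0.008 m or distance between fresh1 and grinder_slot3 below 0.008 m) and (distance between fresh2 and grinder_slot1 below 0.008 m or distance between fresh2 and grinder_slot2 below 0.008 m or distance between fresh2 and grinder_slot3 below 0.008 m) and (distance between fresh3 and grinder_slot1 below 0.008 m or distance between fresh3 and grinder_slot2 below 0.008 m or distance between fresh3 and grinder_slot3 below 0.008 m)), for 0.2 s.
2. with the panels changed and the cup on its mat, the knob is twisted to its stop (all of step 1 and horizontal distance between cup and cup_mat below 0.02 m and height (world z) of cup below 0.006 m and angle between cup's own z axis and vertical below 0.1 rad and value of joint purge_knob above 1.1 rad), for 0.2 s.
3. the knob has sprung back (value of joint purge_knob below 0.1 rad), for 0.2 s.
At the end, for the whole second after the job is handed in: Each used panel's bottom middle within 8 mm of a wash rack slot's floor centre, each fresh panel's within 8 mm of a grinder slot's floor centre; cup upright, on the counter, within 20 mm of the mat's centre and at rest; knob within 0.1 rad of rest (all of step 1 and horizontal distance between cup and cup_mat below 0.02 m and height (world z) of cup below 0.006 m and angle between cup's own z axis and vertical below 0.1 rad and value of joint purge_knob below 0.1 rad and linear speed of cup below 0.02 m/s); the robot touches nothing.
It fails at once if the tamper is shoved more than 40 mm or knocked over (distance of tamper from where it was at the start of the episode above 0.04 m or angle between tamper's own z axis and vertical above 0.5 rad).
It fails at once if the dosing tube is shoved more than 40 mm or knocked over (distance of dosing_tube from where it was at the start of the episode above 0.04 m or angle between dosing_tube's own z axis and vertical above 0.5 rad).
It fails at once if the brush is shoved more than 40 mm or knocked over (distance of brush from where it was at the start of the episode above 0.04 m).
It fails at once if the cup is tipped over (angle between cup's own z axis and vertical above 0.8 rad).
Of used1, used2, used3 only 1 to 3 are there at a start; the rules pass over those that are not, and their reading is None.
At some moment in a run one of cup may be knocked a few centimetres aside while the robot is not near it.
It also fails if it takes over 210 s, if anything falls off the work surface, if the arm or the gripper's body presses on something with over 40 N, if the wrist force passes 120 N, or if a joint passes its speed limit or range.

## Working session

There is one attempt and no reset: what is moved stays moved. The work goes in short steps, Python scripts to look and compute and a tool call to move; the robot and the scene stay as the last step left them, time stands still between calls to the robot, and variables do not carry over. Pictures are saved under pics/ and viewed, and the job is handed in when it is done.

Besides the shell and the picture viewer there is one more tool, called after "Call:" by a JSON object that holds its "op" and its "data", one argument or row to a line. move_arm: Moves the arm, as the interface text tells. Its arguments: {"type":"object","properties":{"targets":{"type":"array"}},"required":["targets"]}

```bash
ls; mkdir -p pics; python3 - <<'E'
from plant import readout, capture, manip
import cv2,json
print(readout.observe()); print(manip.pinch_z, dir(manip))
for n in ("scene","side","wrist"):
    c=capture(n); cv2.imwrite(f"pics/{n}0.png",c["color"][...,::-1])
    print(n,{k:v for k,v in c.items() if k!="color"})
E
```

```text
pics
{'time': 0.0, 'qpos': array([-8.06884909e-04,  1.22247091e+01, -2.00678450e+00,  7.58312803e+01,
        4.66817189e-05,  8.99989945e+01]), 'dq': array([-0.05673409, -0.10132597,  0.07997999,  0.03093586,  0.0692792 ,
        0.09037836]), 'joint_torque': array([-1.43474466e-03, -6.86183596e+01,  4.87125492e+01,  1.75234705e-02,
       -1.83502889e-04, -7.31988712e-05]), 'tool_pos': array([ 4.99672521e-01, -6.77965235e-06,  2.30827064e-01]), 'tool_rot': array([-1.79937226e+02, -4.77833796e-05,  9.00001986e+01]), 'force': array([-0.2724874 ,  0.00369897, -0.24729052]), 'torque': array([ 0.01723906,  0.02814686, -0.03561277]), 'finger_gap': 0.08587043439508257}
0.0187 ['MotionError', '__class__', '__delattr__', '__dict__', '__dir__', '__doc__', '__eq__', '__format__', '__ge__', '__getattribute__', '__getstate__', '__gt__', '__hash__', '__init__', '__init_subclass__', '__le__', '__lt__', '__module__', '__ne__', '__new__', '__reduce__', '__reduce_ex__', '__repr__', '__setattr__', '__sizeof__', '__str__', '__subclasshook__', '__weakref__', 'hand_in', 'pinch_z']
scene {'camera_matrix'
[... 619 characters left out ...]
884753],
       [-0.08257575, -0.68360648, -0.72516441],
       [ 0.07420008,  0.72141254, -0.68851891]]), 't': array([-0.48418551,  0.09694196,  1.17441203])}
wrist {'camera_matrix': array([[402.20439369,   0.        , 325.09219905],
       [  0.        , 402.20439369, 240.1585775 ],
       [  0.        ,   0.        ,   1.        ]]), 'tool_from_camera': array([[-2.45095260e-04, -9.45887411e-01, -3.24494908e-01,
         8.37823996e-02],
       [ 9.99998936e-01, -6.98545616e-04,  1.28091534e-03,
         1.01625780e-03],
       [-1.43827619e-03, -3.24494249e-01,  9.45886576e-01,
        -1.42709770e-01],
       [ 0.00000000e+00,  0.00000000e+00,  0.00000000e+00,
         1.00000000e+00]])}
```

View pics/scene0.png

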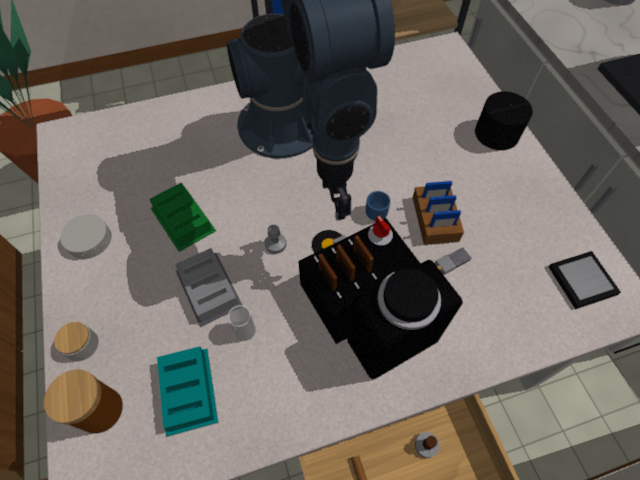

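View pics/side0.png

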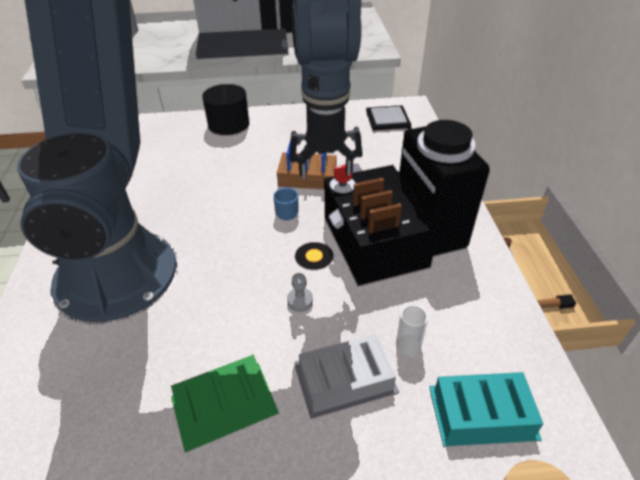

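View pics/wrist0.png

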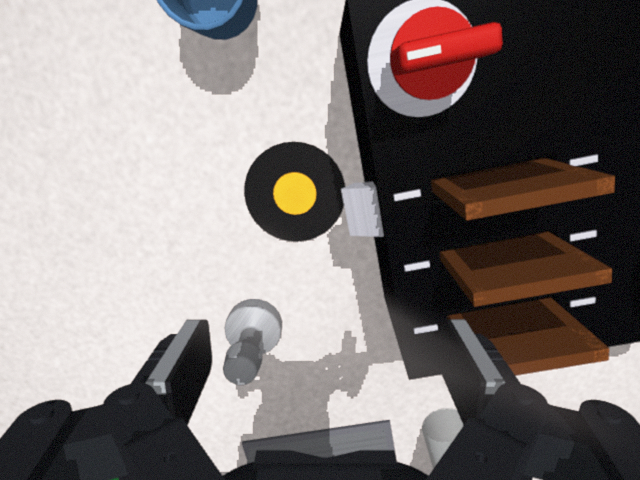

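The candidates by scene pixel are:
- **Wash rack:** grey steel at (208,285). The green one at (182,215) and the turquoise one at (187,390) are look-alikes.
- **Fresh holder:** wooden, at (438,213).
- **Grinder:** black, at (380,290), with three brown panels at (327,272), (345,262) and (364,250).
- **Cup:** blue, at (377,203). It is off its mat, which is at (328,243).
- **Not to be moved:** tamper (275,238), dosing tube (238,318), brush (452,262).

I'll look at crops next to localise these.

```bash
cat > h.py <<'E'
import numpy as np, cv2
from scipy.optimize import least_squares
from scipy.spatial.transform import Rotation as Ro
from plant import readout, capture, manip
def cam(name):
    s=readout.observe(); c=capture(name)
    if name=="wrist":
        T=np.eye(4);T[:3,:3]=Ro.from_euler('xyz',s['tool_rot'],degrees=True).as_matrix();T[:3,3]=s['tool_pos']
        W=np.linalg.inv(T@c['tool_from_camera']); c['R']=W[:3,:3];c['t']=W[:3,3]
    return c
def proj(c,X):
    X=np.atleast_2d(X); p=X@c['R'].T+c['t']; p=p@c['camera_matrix'].T; return p[:,:2]/p[:,2:]
def ray(c,uv,z):
    d=np.linalg.inv(c['camera_matrix'])@np.array([uv[0],uv[1],1.]); d=c['R'].T@d; o=-c['R'].T@c['t']
    return o+d*(z-o[2])/d[2]
def place(p,P):
    x,y,a=p; P=np.atleast_2d(P).astype(float); ca,sa=np.cos(a),np.sin(a)
    return np.c_[x+ca*P[:,0]-sa*P[:,1], y+sa*P[:,0]+ca*P[:,1], P[:,2]]
def fit(obs,p0,loss='soft_l1'):
    # obs: list of (cam, model pts Nx3, pix Nx2)
    f=lambda p: np.concatenate([(proj(c,place(p,M))-np.array(U)).ravel() for c,M,U in obs])
    r=least_squares(f,p0,loss=loss); return r.x, f(r.x).reshape(-1,2)
def crop(c,box,k,fn):
    x0,y0,x1,y1=box; im=c['color'][y0:y1,x0:x1,::-1]
    im=cv2.resize(im,None,fx=k,fy=k,interpolation=cv2.INTER_CUBIC)
    for u in range((x0+9)//10*10,x1,10):
        cv2.line(im,(int((u-x0+.5)*k),0),(int((u-x0+.5)*k),6 if u%50 else 14),(0,255,255),1)
        if u%20==0: cv2.putText(im,str(u),(int((u-x0)*k)-8,24),0,.35,(0,255,255),1)
    for v in range((y0+9)//10*10,y1,10):
        cv2.line(im,(0,int((v-y0+.5)*k)),(6,int((v-y0+.5)*k)),(0,255,255),1)
        if v%20==0: cv2.putText(im,str(v),(8,int((v-y0+.5)*k)+4),0,.35,(0,255,255),1)
    cv2.imwrite('pics/'+fn,im)
E
python3 - <<'E'
from h import *
s=cam('scene'); d=cam('side')
for n,uv,z in [('rack',(208,285),.05),('holder',(438,213),.05),('mat',(328,243),0),('cup',(377,210),.03),('tamper',(275,245),0),('tube',(238,325),0),('knob',(381,228),.17),('slot2',(347,260),.15)]:
    print(n,ray(s,uv,z).round(3))
crop(s,(160,220,290,350),6,'s_rack.png'); crop(d,(270,310,430,420),5,'d_rack.png')
crop(s,(390,160,490,270),5,'s_hold.png'); crop(d,(260,120,380,220),6,'d_hold.png')
crop(s,(290,190,470,380),4,'s_grind.png'); crop(d,(290,110,490,290),4,'d_grind.png')
E
```

```text
rack [ 0.515 -0.329  0.05 ]
holder [0.497 0.309 0.05 ]
mat [0.466 0.004 0.   ]
cup [0.424 0.161 0.03 ]
tamper [ 0.427 -0.136  0.   ]
tube [ 0.62  -0.285  0.   ]
knob [0.559 0.103 0.17 ]
slot2 [0.605 0.002 0.15 ]
```

View pics/s_rack.png

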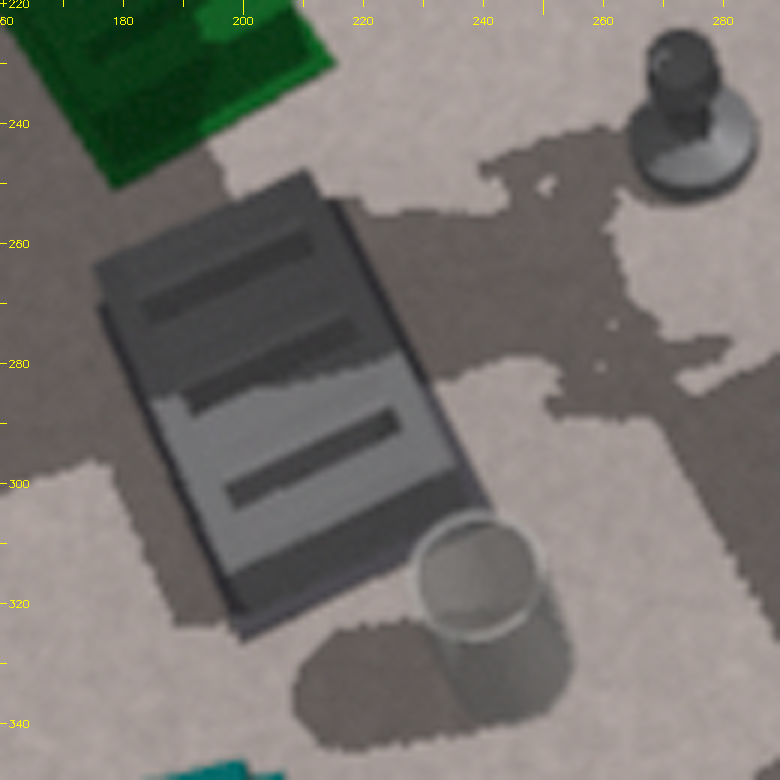

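View pics/d_rack.png

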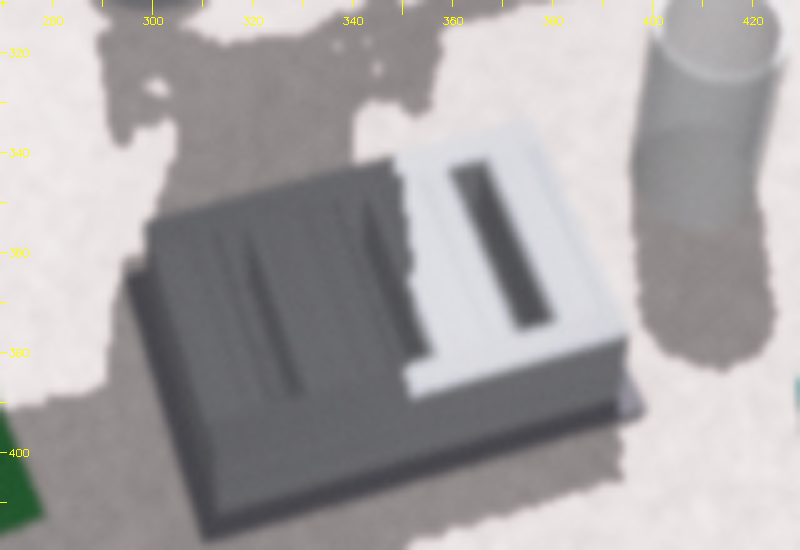

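View pics/s_hold.png

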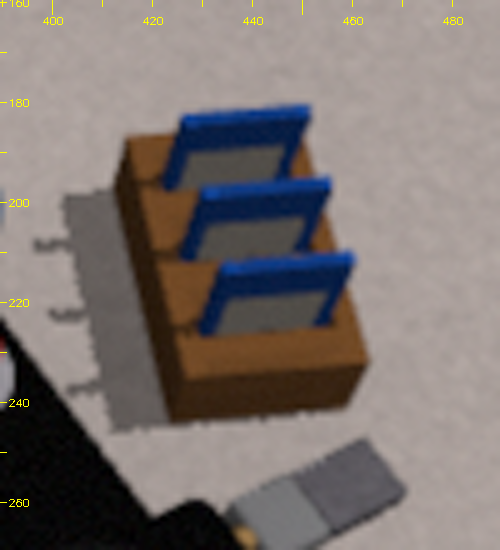

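View pics/d_hold.png

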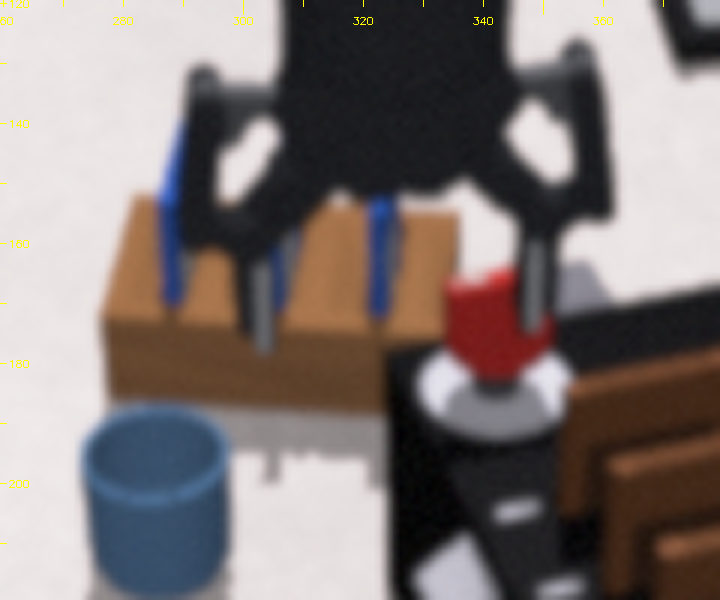

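View pics/s_grind.png

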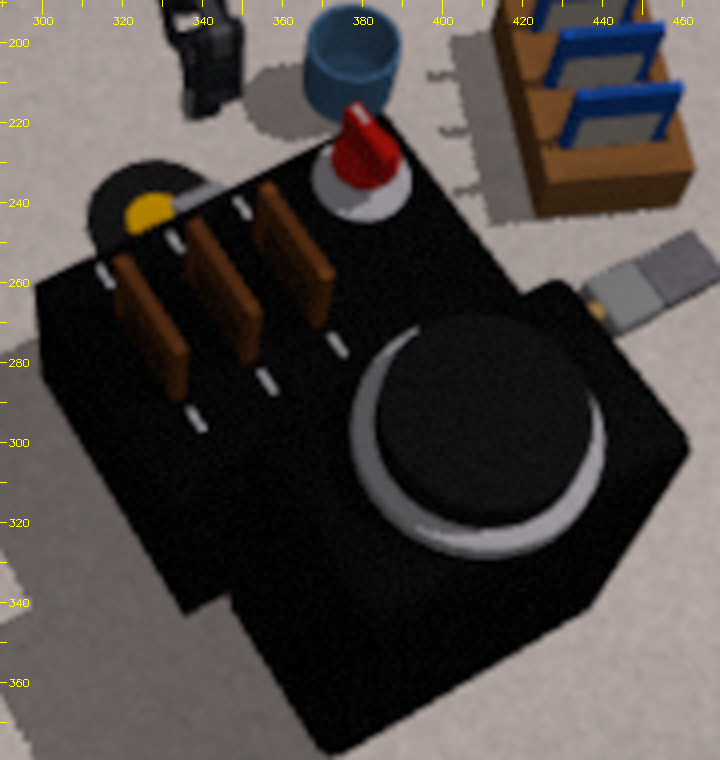

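View pics/d_grind.png

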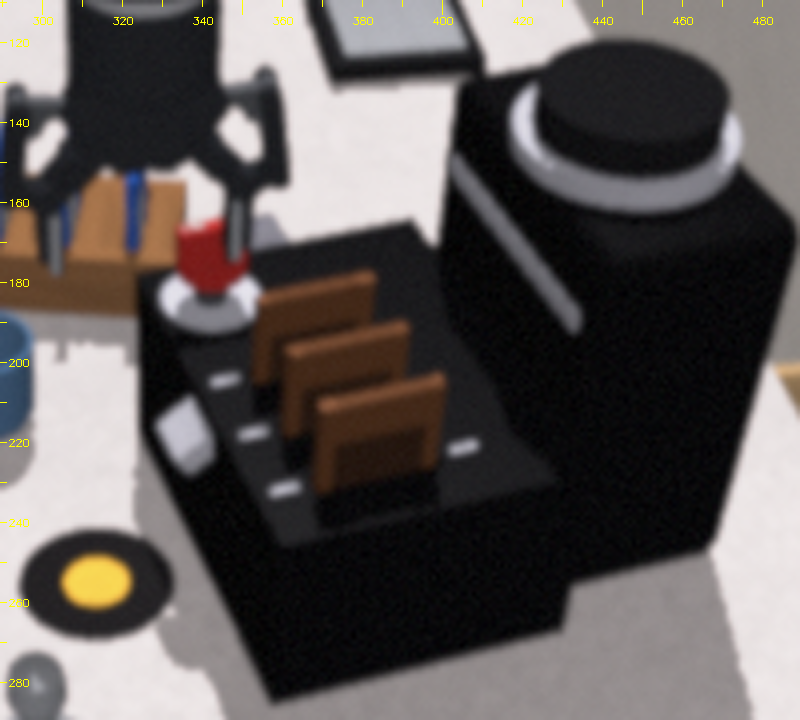

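```bash
cat > fit0.py <<'E'
from h import *
s=cam('scene'); d=cam('side')
def px(L,x0,y0,k): return np.array(L,float)/k+[x0,y0]-.5
# rack; model x,y with z=.05 : guess x axis along +y world
R=np.array
rs=px([(95,262),(308,170),(462,462),(228,572)],160,220,6)
# TL,TR,BR,BL. rack x along world +y => TL is x=-,near robot
# rack yaw ~90: local x->world y, local y->world -x ; TL (y low, x low): local(-50,+80)
rm=[(-.05,.08,.05),(.05,.08,.05),(.05,-.08,.05),(-.05,-.08,.05)]
# side: corners top: (148,222) (far-left), (212,418) near-left,(628,335) near right,(525,122) far right
rd=px([(148,222),(212,418),(628,335),(525,122)],270,310,5)
rmd=[(.05,.08,.05),(-.05,.08,.05),(-.05,-.08,.05),(.05,-.08,.05)]
for o in ([(s,rm,rs)],[(d,rmd,rd)],[(s,rm,rs),(d,rmd,rd)]):
    p,r=fit(o,[.515,-.33,1.5]); print('rack',p.round(4),np.degrees(p[2]).round(2),r.round(1).tolist())
# grinder: deck corners z=.13 & slots ; scene k4 origin 290,190 ; 
gs=px([(35,283),(187,612),(330,755),(690,450)],290,190,4)
gm=[(-.07,-.125,.13),(.115,-.125,0),(.235,-.1,0),(.235,.1,.29)]
gs=px([(35,283),(187,612),(330,755)],290,190,4);gm=gm[:3]
# panel tops (seated) corners: panel3 (slot3) etc z=.185, ends x=+-.035
gd=px([(318,405),(444,376),(284,347),(408,323),(258,294),(376,273),(273,702),(563,630),(709,550)],290,110,4)
gmd=[(-.035,-.085,.185),(.035,-.085,.185),(-.035,-.037,.185),(.035,-.037,.185),(-.035,.011,.185),(.035,.011,.185),(-.07,-.125,0),(.115,-.125,0),(.235,-.1,0)]
gs2=px([(118,257),(186,350),(190,222),(260,313),(262,185),(330,275)],290,190,4)
gm2=gmd[:6]
for o in ([(s,gm,gs),(s,gm2,gs2)],[(d,gmd,gd)],[(s,gm,gs),(s,gm2,gs2),(d,gmd,gd)]):
    p,r=fit(o,[.6,.04,-.1]); print('grinder',p.round(4),np.degrees(p[2]).round(2),r.round(1).tolist())
g=p
# holder
hs=px([(127,137),(303,135),(368,358),(183,380),(168,423),(347,407)],390,160,5)
hm=[(-.05,.08,.05),(.05,.08,.05),(.05,-.08,.05),(-.05,-.08,.05),(-.05,-.08,0),(.05,-.08,0)]
hd=px([(103,315),(387,330),(459,213),(133,195),(110,400),(385,413)],260,120,6)
hmd=[(-.05,.08,.05),(-.05,-.08,.05),(.05,-.08,.05),(.05,.08,.05),(-.05,.08,0),(-.05,-.08,0)]
# unknown orientation assignments: scene: image right ~ +y, so the long side is along x world => test
for nm,o in (('s',[(s,hm,hs)]),('d',[(d,hmd,hd)])):
    for a in (0,1.57,-1.57,3.14):
        p,r=fit(o,[.5,.3,a]); print('hold',nm,p.round(4),np.degrees(p[2]).round(2),np.abs(r).max().round(1))
for n,c,uv in (('mat s',s,(328,243)),('mat d',d,(314.5,255))): print(n,ray(c,uv,0).round(4))
print('mat from grinder',place(g,[(-.136,0,0)]), 'slots',place(g,[(0,-.085,.09),(0,-.037,.09),(0,.011,.09),(-.035,.085,.177)]).round(4))
E
python3 fit0.py
```

```text
rack [ 0.498  -0.3339  1.7567] 100.65 [[-0.4, 0.3], [0.5, -0.8], [-0.5, 0.1], [0.4, 0.2]]
rack [ 0.4976 -0.3353  1.7451] 99.98 [[-1.4, -0.9], [-0.2, 6.5], [0.2, -0.0], [1.4, -0.9]]
rack [ 0.4977 -0.3345  1.7502] 100.28 [[-0.5, 0.0], [0.5, -0.8], [-0.9, 0.3], [-0.2, 0.1], [-1.5, -1.0], [0.0, 6.3], [0.2, -0.6], [1.1, -1.3]]
grinder [0.6025 0.0309 0.2131] 12.21 [[-0.6, 0.5], [0.2, 1.0], [0.2, 2.9], [0.5, -0.5], [-0.5, 0.2], [0.6, -1.0], [-0.6, -0.3], [0.2, -0.8], [-0.1, -0.4]]
grinder [0.6042 0.033  0.2041] 11.69 [[0.8, -0.5], [-0.3, -0.1], [1.0, 0.3], [-0.5, -0.2], [-0.4, 0.6], [-1.1, -0.2], [-0.3, 0.2], [-0.1, -0.7], [2.7, 0.8]]
grinder [0.6032 0.0315 0.2098] 12.02 [[-0.3, 0.4], [0.4, 1.1], [0.2, 3.1], [0.9, -0.5], [-0.2, 0.3], [1.0, -0.9], [-0.3, -0.2], [0.7, -0.7], [0.2, -0.2], [0.7, -0.0], [-0.5, 0.2], [0.7, 0.7], [-0.7, 0.2], [-0.7, 1.1], [-1.5, 0.1], [-0.3, 0.7], [-0.2, -0.5], [2.4, 0.8]]
hold s [0.4844 0.3162 1.3449] 77.06 2.5
hold s [0.4844 0.3162 1.3449] 77.06 2.5
hold s [0.4844 0.3162 1.3449] 77.06 2.5
hold s [0.4844 0.3162 1.3449] 77.06 2.5
hold d [0.4824 0.3176 1.3501] 77.36 9.0
hold d [0.4824 0.3176 1.3501] 77.36 9.0
hold d [0.4824 0.3176 1.3501] 77.36 9.0
hold d [0.4824 0.3176 1.3501] 77.36 9.0
mat s [0.466  0.0036 0.    ]
mat d [0.4728 0.0035 0.    ]
mat from grinder [[0.47013236 0.00322314 0.        ]] slots [[ 0.6209 -0.0516  0.09  ]
 [ 0.6109 -0.0046  0.09  ]
 [ 0.6009  0.0423  0.09  ]
 [ 0.5512  0.1074  0.177 ]]
```

```bash
cat > plan.py <<'E'
import sys,math
from h import *
def plan(x,y,z,yaw,v=.05,w=.165,grip=None,n=None,start=None):
    s=readout.observe()
    if start is None:
        p=np.array(s['tool_pos']); a=math.radians(s['tool_rot'][2])
    else: p=np.array(start[:3]);a=math.radians(start[3])
    print('now',p.round(4),np.degrees(a).round(2),'roll/pitch',np.round(s['tool_rot'][:2],2),'gap',round(s['finger_gap'],4),'t',round(s['time'],2))
    T=np.array([x,y,z]); b=math.radians(yaw); da=(b-a+math.pi)%(2*math.pi)-math.pi
    N=n or max(1,math.ceil(max(np.linalg.norm(T-p)/v,abs(da)/w)))
    rows=[]; q=p.copy(); c=a
    for i in range(1,N+1):
        t=p+(T-p)*i/N; ta=a+da*i/N
        dw=t-q; d=np.array([math.cos(c)*dw[0]+math.sin(c)*dw[1], math.sin(c)*dw[0]-math.cos(c)*dw[1], -dw[2]])
        d=np.round(d,4); r=round(-(ta-c),3)
        q=q+np.array([math.cos(c)*d[0]+math.sin(c)*d[1], math.sin(c)*d[0]-math.cos(c)*d[1], -d[2]]); c-=r
        rows.append('{'+','.join(f'"{k}":{v:g}' for k,v in zip(('dx','dy','dz','rz'),(*d,r)) if v)+(f',"grip":{grip}' if grip is not None else '')+'}')
    for i in range(0,N,5): print('['+','.join(rows[i:i+5])+']')
    return (x,y,z,yaw)
if __name__=='__main__':
    # segments: x,y,z,yaw[,n] ...
    st=None
    for a in sys.argv[1:]:
        f=[float(k) for k in a.split(',')]
        st=plan(*f[:4],n=int(f[4]) if len(f)>4 else None,start=st)
E
python3 plan.py .498,-.3345,.231,100.3
```

```text
now [0.4999 0.     0.2312] 90.0 roll/pitch [-179.99   -0.  ] gap 0.0855 t 0.35
[{"dx":-0.0478,"dy":-0.0003,"rz":-0.026},{"dx":-0.0478,"dy":-0.0015,"dz":0.0001,"rz":-0.025},{"dx":-0.0477,"dy":-0.0027,"rz":-0.026},{"dx":-0.0476,"dy":-0.004,"rz":-0.026},{"dx":-0.0475,"dy":-0.0051,"rz":-0.025}]
[{"dx":-0.0474,"dy":-0.0064,"dz":0.0001,"rz":-0.026},{"dx":-0.0471,"dy":-0.0076,"rz":-0.026}]
```

Call:
{"op": "move_arm", "data": {
  "targets": [
    {"dx": -0.048, "rz": -0.026},
    {"dx": -0.048, "dy": -0.0015, "rz": -0.026},
    {"dx": -0.048, "dy": -0.0025, "rz": -0.026},
    {"dx": -0.048, "dy": -0.004, "rz": -0.026},
    {"dx": -0.048, "dy": -0.005, "rz": -0.026}
  ]
}}

```text
invalid input at $.targets[0]: expected keys dx, dy, dz, rx, ry, rz, grip
```

Call:
{"op": "move_arm", "data": {
  "targets": [
    {"dx": -0.047, "dy": -0.0065, "rz": -0.026},
    {"dx": -0.047, "dy": -0.0075, "rz": -0.025},
    {}
  ]
}}

```text
invalid input at $.targets[0]: expected keys dx, dy, dz, rx, ry, rz, grip
```

```bash
python3 - <<'E'
from h import *
print(readout.observe()['tool_pos'],readout.observe()['tool_rot'],readout.observe()['qpos'])
w=cam('wrist'); cv2.imwrite('pics/w_rack.png',w['color'][...,::-1]); np.savez('w_rack.npz',**w)
p=(.4977,-.3345,np.radians(100.4))
for n,P in (('top',[(-.05,.08,.05),(.05,.08,.05),(.05,-.08,.05),(-.05,-.08,.05)]),('slots',[(x,y,.05) for y in (-.048,0,.048) for x in (-.0375,.0375)])): print(n,proj(w,place(p,P)).round(1).tolist())
E
```

```text
[4.99923576e-01 1.60239314e-05 2.31204042e-01] [-1.79986361e+02 -1.45442533e-03  9.00002477e+01] [ 9.18213647e-04  1.22045620e+01 -1.97774032e+00  7.58313366e+01
  1.45458489e-03  9.00006701e+01]
top [[261.5, 545.1], [239.9, 480.8], [388.1, 459.9], [399.7, 527.0]]
slots [[370.0, 522.9], [359.8, 473.0], [327.9, 528.4], [315.4, 479.2], [286.4, 533.9], [271.6, 485.4]]
```

View pics/w_rack.png

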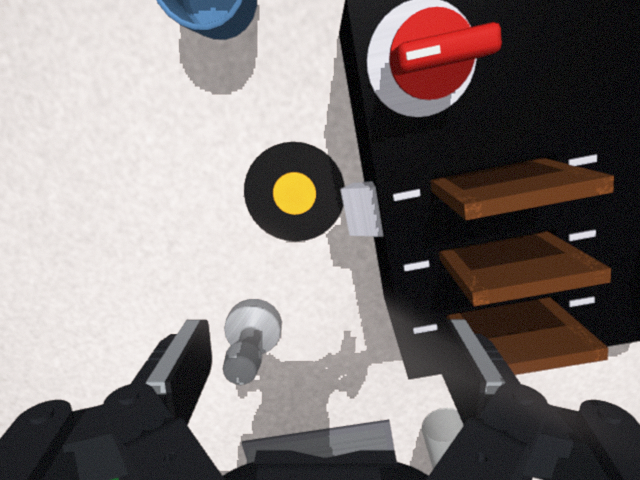

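Call:
{"op": "move_arm", "data": {
  "targets": [
    {"dx": -0.048, "dy": 0, "dz": 0, "rx": 0, "ry": 0, "rz": -0.026, "grip": 0.085},
    {"dx": -0.048, "dy": -0.0015, "dz": 0, "rx": 0, "ry": 0, "rz": -0.026, "grip": 0.085},
    {"dx": -0.048, "dy": -0.0025, "dz": 0, "rx": 0, "ry": 0, "rz": -0.026, "grip": 0.085},
    {"dx": -0.048, "dy": -0.004, "dz": 0, "rx": 0, "ry": 0, "rz": -0.026, "grip": 0.085},
    {"dx": -0.048, "dy": -0.005, "dz": 0, "rx": 0, "ry": 0, "rz": -0.026, "grip": 0.085}
  ]
}}

```text
time: 1.02
tool_pos: [0.4993, -0.2421, 0.2314]
tool_rot: [180.0, 0.0, 97.5]
force: [-0.0, 0.4, 0.3]
finger_gap: 0.085
```

Call:
{"op": "move_arm", "data": {
  "targets": [
    {"dx": -0.047, "dy": -0.0065, "dz": 0, "rx": 0, "ry": 0, "rz": -0.026, "grip": 0.085},
    {"dx": -0.047, "dy": -0.0075, "dz": 0, "rx": 0, "ry": 0, "rz": -0.025, "grip": 0.085},
    {"dx": 0, "dy": 0, "dz": 0, "rx": 0, "ry": 0, "rz": 0, "grip": 0.085}
  ]
}}

```text
time: 1.4
tool_pos: [0.4984, -0.3383, 0.2305]
tool_rot: [-180.0, -0.0, 100.2]
force: [0.3, 1.1, 1.0]
finger_gap: 0.0852
```

```bash
python3 - <<'E'
s=open('plan.py').read()
s=s.replace("""rows.append('{'+','.join(f'"{k}":{v:g}' for k,v in zip(('dx','dy','dz','rz'),(*d,r)) if v)+(f',"grip":{grip}' if grip is not None else '')+'}')""",
"""rows.append('{'+' '.join(f'{v+0:g}' for v in (*d,r))+'}')""")
open('plan.py','w').write(s)
E
python3 - <<'E'
from h import *
print(readout.observe()['tool_pos'],readout.observe()['tool_rot'],readout.observe()['qpos'])
w=cam('wrist'); cv2.imwrite('pics/w_rack2.png',w['color'][...,::-1]); np.savez('w_rack.npz',**w)
p=(.4977,-.3345,np.radians(100.4))
for n,P in (('top',[(-.05,.08,.05),(.05,.08,.05),(.05,-.08,.05),(-.05,-.08,.05)]),('slots',[(x,y,.05) for y in (-.048,0,.048) for x in (-.0375,.0375)])): print(n,proj(w,place(p,P)).round(1).tolist())
E
```

```text
[ 0.49841952 -0.33830095  0.23047412] [-1.79955121e+02 -9.39636668e-03  1.00202566e+02] [-3.41536788e+01  2.48353773e+01  1.54352042e+01  8.06384846e+01
 -2.46569648e-02  4.56437601e+01]
top [[231.2, 261.1], [221.1, 142.6], [425.2, 141.8], [416.3, 260.4]]
slots [[379.8, 246.9], [383.7, 158.1], [323.7, 247.1], [323.2, 158.3], [267.5, 247.3], [262.8, 158.6]]
```

View pics/w_rack2.png

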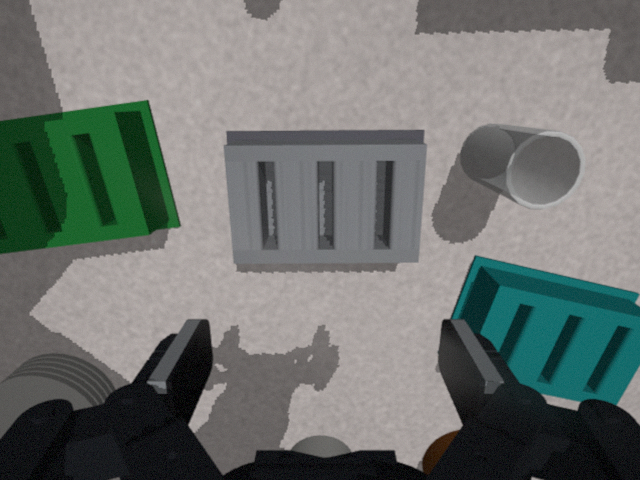

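```bash
python3 - <<'E'
from h import *
w=dict(np.load('w_rack.npz')); crop(w,(215,120,440,275),3.5,'w_rack_c.png')
E
```

```text
(no output)
```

View pics/w_rack_c.png

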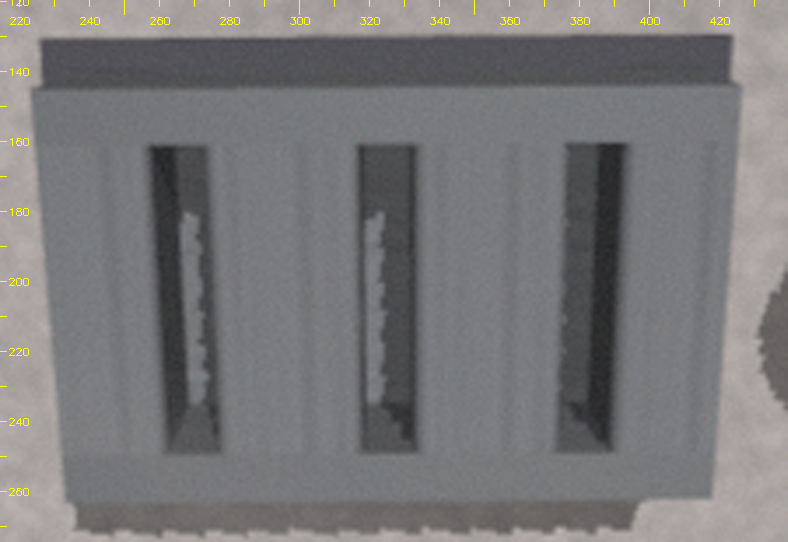

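```bash
python3 - <<'E'
from h import *
w=dict(np.load('w_rack.npz'))
px=lambda L:np.array(L,float)/3.5+[215,120]-.5
U=px([(33,87),(741,84),(712,498),(66,501)]); M=[(.05,.08,.05),(.05,-.08,.05),(-.05,-.08,.05),(-.05,.08,.05)]
S=px([(149,146),(207,146),(222,452),(166,452),(357,145),(416,145),(418,452),(360,452),(565,143),(627,143),(612,452),(555,452)])
MS=[]
for y in (.048,0,-.048): MS+=[(.0375,y+.006,.05),(.0375,y-.006,.05),(-.0375,y-.006,.05),(-.0375,y+.006,.05)]
for o in ([(w,M,U)],[(w,MS,S)],[(w,M,U),(w,MS,S)]):
    p,r=fit(o,[.498,-.334,1.75]); print(p.round(4),np.degrees(p[2]).round(2)); print(r.round(1).tolist())
print(place(p,[(0,y,.01) for y in (-.048,0,.048)]).round(4))
print('tube', ray(w,(483,158),0), ray(w,(545,170),.1))
E
```

```text
[ 0.4995 -0.3356  1.7531] 100.45
[[-0.7, 0.1], [0.8, 0.0], [0.1, 0.0], [-0.1, -0.0]]
[ 0.4996 -0.3359  1.753 ] 100.44
[[0.2, -0.4], [-1.2, -0.5], [-1.4, 0.6], [0.6, 0.7], [1.1, -0.4], [-0.6, -0.4], [-1.4, 0.3], [1.2, 0.4], [2.1, -0.1], [-0.6, -0.1], [-0.7, 0.1], [1.6, 0.2]]
[ 0.4995 -0.3358  1.753 ] 100.44
[[-0.7, 0.4], [0.8, 0.4], [0.1, 0.3], [-0.1, 0.2], [0.2, -0.5], [-1.3, -0.6], [-1.4, 0.5], [0.5, 0.5], [1.1, -0.5], [-0.6, -0.6], [-1.4, 0.2], [1.2, 0.3], [2.1, -0.2], [-0.6, -0.3], [-0.7, 0.0], [1.6, 0.1]]
[[ 0.5467 -0.3271  0.01  ]
 [ 0.4995 -0.3358  0.01  ]
 [ 0.4523 -0.3445  0.01  ]]
tube [ 0.63602854 -0.27787628  0.        ] [ 0.63929134 -0.27226819  0.1       ]
```

```bash
python3 plan.py .611,-.005,.27,192
```

```text
now [ 0.4986 -0.3366  0.2307] 100.25 roll/pitch [-1.7997e+02 -4.0000e-02] gap 0.0849 t 1.45
[{0.0306 0.017 -0.0039 -0.16},{0.0276 0.0216 -0.004 -0.16},{0.0237 0.0257 -0.0039 -0.16},{0.0194 0.0292 -0.0039 -0.161},{0.0144 0.0319 -0.004 -0.16}]
[{0.0091 0.0338 -0.0039 -0.16},{0.0037 0.0348 -0.0039 -0.16},{-0.002 0.035 -0.0039 -0.16},{-0.0075 0.0342 -0.004 -0.16},{-0.0128 0.0326 -0.0039 -0.16}]
```

Call:
{"op": "move_arm", "data": {
  "targets": [
    {"dx": 0.0306, "dy": 0.017, "dz": -0.004, "rx": 0, "ry": 0, "rz": -0.16, "grip": 0.03},
    {"dx": 0.0276, "dy": 0.0216, "dz": -0.004, "rx": 0, "ry": 0, "rz": -0.16, "grip": 0.03},
    {"dx": 0.0237, "dy": 0.0257, "dz": -0.004, "rx": 0, "ry": 0, "rz": -0.16, "grip": 0.03},
    {"dx": 0.0194, "dy": 0.0292, "dz": -0.004, "rx": 0, "ry": 0, "rz": -0.161, "grip": 0.03},
    {"dx": 0.0144, "dy": 0.0319, "dz": -0.004, "rx": 0, "ry": 0, "rz": -0.16, "grip": 0.03}
  ]
}}

```text
time: 2.08
tool_pos: [0.555, -0.1673, 0.2517]
tool_rot: [180.0, 0.0, 146.6]
force: [0.1, -0.7, 0.1]
finger_gap: 0.0303
```

Call:
{"op": "move_arm", "data": {
  "targets": [
    {"dx": 0.0091, "dy": 0.0338, "dz": -0.004, "rx": 0, "ry": 0, "rz": -0.16, "grip": 0.03},
    {"dx": 0.0037, "dy": 0.0348, "dz": -0.004, "rx": 0, "ry": 0, "rz": -0.16, "grip": 0.03},
    {"dx": -0.002, "dy": 0.035, "dz": -0.004, "rx": 0, "ry": 0, "rz": -0.16, "grip": 0.03},
    {"dx": -0.0075, "dy": 0.0342, "dz": -0.004, "rx": 0, "ry": 0, "rz": -0.16, "grip": 0.03},
    {"dx": -0.0128, "dy": 0.0326, "dz": -0.004, "rx": 0, "ry": 0, "rz": -0.16, "grip": 0.03}
  ]
}}

```text
time: 2.7
tool_pos: [0.6104, -0.0013, 0.2717]
tool_rot: [180.0, 0.0, -167.5]
force: [-0.4, -0.6, -1.0]
finger_gap: 0.0299
```

```bash
python3 - <<'E'
from h import *
s=readout.observe();print(s['tool_pos'],s['tool_rot'],s['dq'].round(1),s['finger_gap'])
capture('side')
s=readout.observe();print(s['tool_pos'],s['tool_rot'],s['dq'].round(1),s['finger_gap'])
w=cam('wrist'); cv2.imwrite('pics/w_gr.png',w['color'][...,::-1]); np.savez('w_gr.npz',**w)
p=(.6032,.0315,np.radians(12.02))
print(proj(w,place(p,[(x,y,.185) for y in (-.085,-.037,.011) for x in (-.035,.035)])).round(1).tolist())
E
```

```text
[ 0.61043075 -0.00134729  0.27174294] [ 1.79991808e+02  1.27099083e-02 -1.67540101e+02] [ 25.3  11.6  22.3  10.7   0.1 -47.6] 0.029942521252472827
[0.61134306 0.00228673 0.27188277] [ 1.79921208e+02  5.68695550e-02 -1.66915410e+02] [-2.4 -0.8 -2.1 -1.6 -0.3  8.3] 0.03016798318838823
[[231.3, 183.6], [237.7, 293.3], [314.7, 185.1], [313.6, 294.5], [397.9, 186.6], [389.3, 295.8]]
```

View pics/w_gr.png

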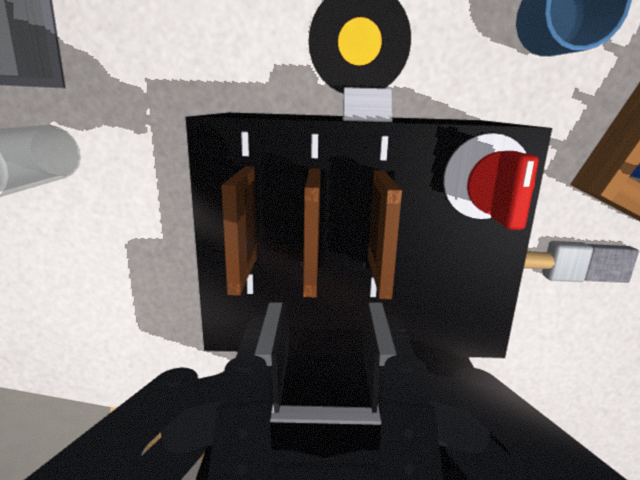

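```bash
python3 - <<'E'
from h import *
w=dict(np.load('w_gr.npz')); crop(w,(185,100,425,310),3.3,'w_gr_c.png')
w['color']=w['color']; crop(w,(430,100,560,260),4,'w_knob.png')
E
```

```text
(no output)
```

View pics/w_gr_c.png

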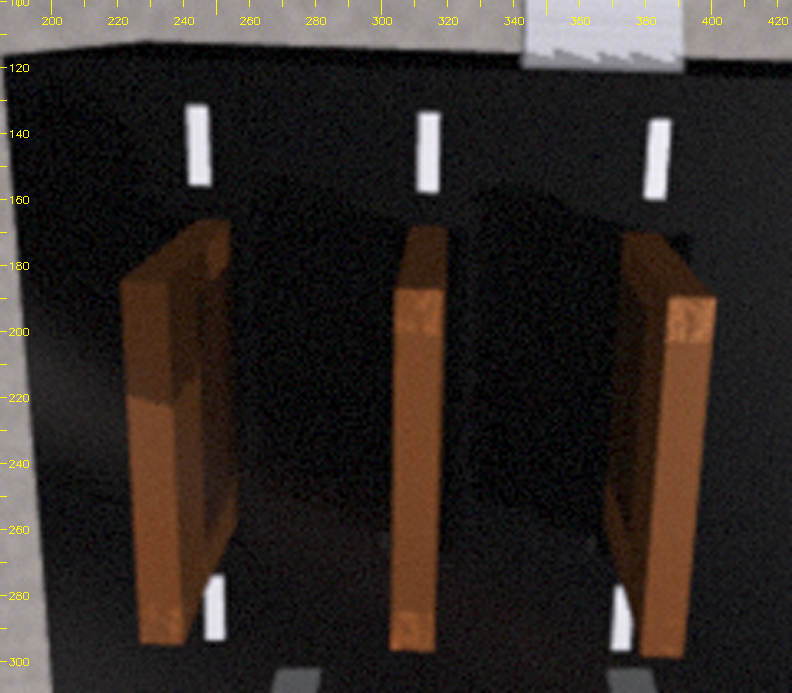

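View pics/w_knob.png

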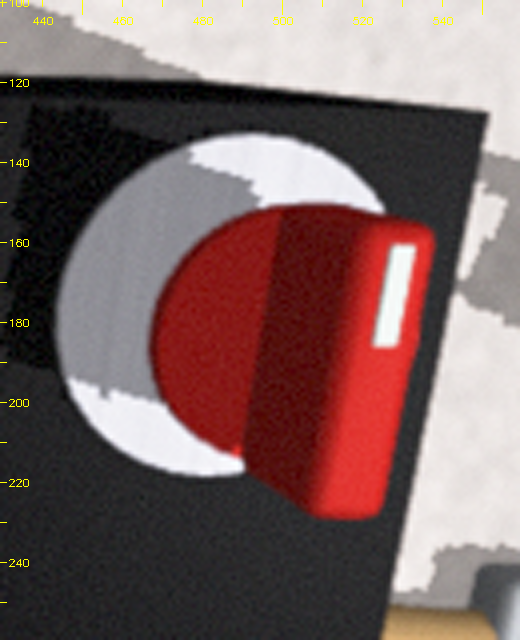

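```bash
python3 - <<'E'
from h import *
w=dict(np.load('w_gr.npz'))
px=lambda L,x0,y0,k:np.array(L,float)/k+[x0,y0]-.5
U=px([(144.5,283),(162.5,643.5),(419,289.5),(412,650.5),(691.5,296.5),(662.5,656.5)],185,100,3.3)
M=[(x,y,.185) for y in (-.085,-.037,.011) for x in (-.035,.035)]
p,r=fit([(w,M,U)],[.6,.03,.2]); print(p.round(4),np.degrees(p[2]).round(2),r.round(1).tolist())
for i in range(3):
    a=ray(w,U[2*i],.185);b=ray(w,U[2*i+1],.185); print('panel',i+1,((a+b)/2).round(4),np.linalg.norm(a-b).round(4),np.degrees(np.arctan2(*(b-a)[1::-1])).round(2))
print(place(p,[(0,-.085,.09),(0,-.037,.09),(0,.011,.09),(-.035,.085,.177),(-.136,0,0)]).round(4))
K=px([(372,221),(434,229),(383,516),(316,510)],430,100,4)
k=np.array([ray(w,u,.187) for u in K]); print(k.round(4)); m=(k[0]+k[1])/2; n=(k[2]+k[3])/2; print('knob',((m+n)/2).round(4),np.degrees(np.arctan2(*(n-m)[1::-1])), np.linalg.norm(n-m))
E
python3 plan.py .6192,-.0515,.25,192
```

```text
[0.6053 0.0297 0.2009] 11.51 [[-0.2, -0.1], [0.0, 0.1], [-0.1, 0.2], [0.2, -0.2], [0.3, 0.3], [-0.1, -0.2]]
panel 1 [ 0.6223 -0.0536  0.185 ] 0.0699 11.41
panel 2 [ 0.6127 -0.0066  0.185 ] 0.0703 11.34
panel 3 [0.6031 0.0404 0.185 ] 0.0703 11.72
[[ 0.6223 -0.0536  0.09  ]
 [ 0.6127 -0.0066  0.09  ]
 [ 0.6031  0.0404  0.09  ]
 [ 0.5541  0.106   0.177 ]
 [ 0.472   0.0025  0.    ]]
[[0.5334 0.0971 0.187 ]
 [0.5325 0.106  0.187 ]
 [0.5734 0.1152 0.187 ]
 [0.5748 0.1052 0.187 ]]
knob [0.5535 0.1059 0.187 ] 11.813008893653722 0.0420727459709214
now [6.109e-01 5.000e-04 2.716e-01] -167.41 roll/pitch [1.7996e+02 3.0000e-02] gap 0.0302 t 2.8
[{0.0016 -0.0263 0.0108 0.005},{0.0015 -0.0262 0.0108 0.005}]
```

Call:
{"op": "move_arm", "data": {
  "targets": [
    {"dx": 0, "dy": -0.027, "dz": 0.01, "rx": 0, "ry": 0, "rz": 0.01, "grip": 0.03},
    {"dx": 0, "dy": -0.027, "dz": 0.01, "rx": 0, "ry": 0, "rz": 0.01, "grip": 0.03},
    {"dx": 0, "dy": 0, "dz": 0, "rx": 0, "ry": 0, "rz": 0, "grip": 0.03},
    {"dx": 0, "dy": 0, "dz": 0, "rx": 0, "ry": 0, "rz": 0, "grip": 0.03}
  ]
}}

```text
time: 3.3
tool_pos: [0.6214, -0.0559, 0.2517]
tool_rot: [180.0, 0.0, -169.1]
force: [0.5, -0.3, 0.8]
finger_gap: 0.0303
```

```bash
python3 - <<'E'
from h import *
s=readout.observe();print(s['tool_pos'],s['tool_rot'],s['dq'].round(1),s['finger_gap'])
w=cam('wrist'); np.savez('w_gr2.npz',**w); crop(w,(220,130,540,330),2.5,'w_gr2_c.png')
s=readout.observe();print(s['tool_pos'],s['tool_rot'])
E
```

```text
[ 0.6213953  -0.05591435  0.25168378] [ 1.79991146e+02  1.16004312e-02 -1.69063556e+02] [ 0.4 -0.1  0.4 -0.   0.  -0.3] 0.03028742932665614
[ 0.62152746 -0.05573204  0.2518272 ] [ 1.79997053e+02  2.98785672e-02 -1.69032013e+02]
```

View pics/w_gr2_c.png

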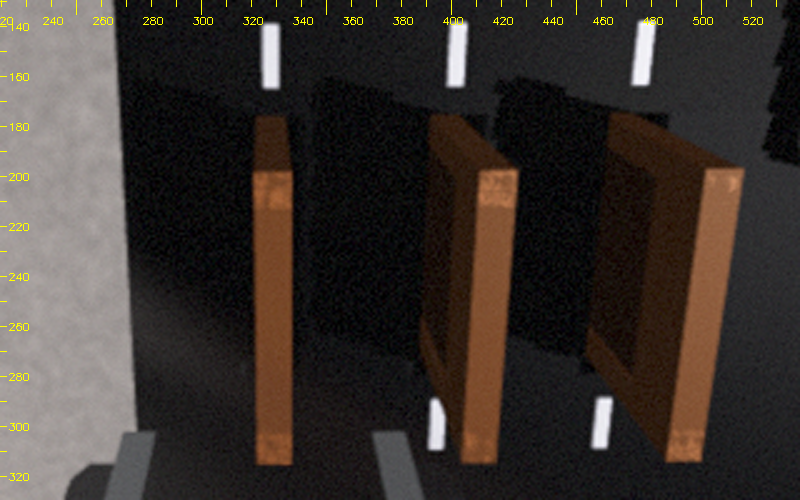

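```bash
python3 - <<'E'
from h import *
w=dict(np.load('w_gr2.npz'))
px=lambda L,x0,y0,k:np.array(L,float)/k+[x0,y0]-.5
U=px([(272.5,171),(274.5,464.5),(498,169.5),(479.5,463),(724.5,168),(684,461.5)],220,130,2.5)
M=[(x,y,.185) for y in (-.085,-.037,.011) for x in (-.035,.035)]
p,r=fit([(w,M,U)],[.6,.03,.2]); print(p.round(4),np.degrees(p[2]).round(2),r.round(1).tolist())
for i in range(3):
    a=ray(w,U[2*i],.185);b=ray(w,U[2*i+1],.185); print('panel',i+1,((a+b)/2).round(4),np.linalg.norm(a-b).round(4),np.degrees(np.arctan2(*(b-a)[1::-1])).round(2))
E
python3 plan.py .6220,-.0518,.25,191.3 .6220,-.0518,.140,191.3
```

```text
[0.6052 0.0296 0.2005] 11.49 [[0.0, 0.6], [0.1, -0.3], [0.2, 0.3], [-0.3, -0.4], [0.1, 0.1], [-0.3, -0.5]]
panel 1 [ 0.622  -0.0537  0.185 ] 0.0705 11.46
panel 2 [ 0.6126 -0.0066  0.185 ] 0.0704 11.72
panel 3 [0.6031 0.0405 0.185 ] 0.0703 11.71
now [ 0.6215 -0.0557  0.2518] -169.03 roll/pitch [1.8e+02 3.0e-02] gap 0.0303 t 3.35
[{-0.0012 0.0038 0.0018 -0.006}]
now [ 0.622  -0.0518  0.25  ] 191.3 roll/pitch [1.8e+02 3.0e-02] gap 0.0303 t 3.35
[{0 0 0.0367 0},{0 0 0.0366 0},{0 0 0.0367 0}]
```

Call:
{"op": "move_arm", "data": {
  "targets": [
    {"dx": -0.001, "dy": 0.002, "dz": 0.01, "rx": 0, "ry": 0, "rz": -0.009, "grip": 0.03},
    {"dx": 0, "dy": 0, "dz": 0.045, "rx": 0, "ry": 0, "rz": 0, "grip": 0.03},
    {"dx": 0, "dy": 0, "dz": 0.045, "rx": 0, "ry": 0, "rz": 0, "grip": 0.03},
    {"dx": 0, "dy": 0, "dz": 0.01, "rx": 0, "ry": 0, "rz": 0, "grip": 0.03},
    {"dx": 0, "dy": 0, "dz": 0, "rx": 0, "ry": 0, "rz": 0, "grip": 0.03}
  ]
}}

```text
time: 3.98
tool_pos: [0.6224, -0.054, 0.1419]
tool_rot: [180.0, 0.0, -168.5]
force: [0.4, 0.1, 0.1]
finger_gap: 0.0299
```

```bash
python3 - <<'E'
from h import *
s=readout.observe();print(s['tool_pos'],s['tool_rot'],s['force'])
w=cam('wrist'); cv2.imwrite('pics/w_g1.png',w['color'][...,::-1])
E
```

```text
[ 0.62235568 -0.05401203  0.14185172] [ 1.79997604e+02  3.81877246e-03 -1.68500899e+02] [0.38501905 0.07645036 0.0506975 ]
```

View pics/w_g1.png

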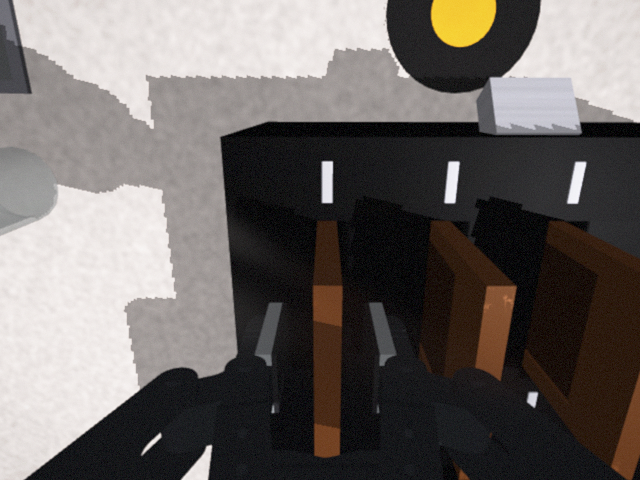

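Call:
{"op": "move_arm", "data": {
  "targets": [
    {"dx": 0, "dy": 0, "dz": 0, "rx": 0, "ry": 0, "rz": 0, "grip": 0},
    {"dx": 0, "dy": 0, "dz": 0, "rx": 0, "ry": 0, "rz": 0, "grip": 0},
    {"dx": 0, "dy": 0, "dz": 0, "rx": 0, "ry": 0, "rz": 0, "grip": 0}
  ]
}}

```text
time: 4.4
tool_pos: [0.6232, -0.0545, 0.1428]
tool_rot: [-180.0, 0.1, -168.5]
force: [-0.7, 0.2, 5.3]
finger_gap: 0.0072
```

```bash
python3 - <<'E'
from h import *
s=readout.observe();print(s['tool_pos'],s['tool_rot'],s['force'],s['torque'],s['finger_gap'])
E
```

```text
[ 0.62317851 -0.05446151  0.14278126] [-1.79958369e+02  1.32438395e-01 -1.68532069e+02] [-0.7054744   0.24915521  5.27174839] [-0.03130596  0.1104068  -0.0003502 ] 0.00720202422114638
```

Call:
{"op": "move_arm", "data": {
  "targets": [
    {"dx": 0, "dy": 0, "dz": -0.01, "rx": 0, "ry": 0, "rz": 0, "grip": 0},
    {"dx": 0, "dy": 0, "dz": -0.025, "rx": 0, "ry": 0, "rz": 0, "grip": 0},
    {"dx": 0, "dy": 0, "dz": -0.03, "rx": 0, "ry": 0, "rz": 0, "grip": 0},
    {"dx": 0, "dy": 0, "dz": -0.03, "rx": 0, "ry": 0, "rz": 0, "grip": 0},
    {"dx": 0, "dy": 0, "dz": 0, "rx": 0, "ry": 0, "rz": 0, "grip": 0}
  ]
}}

```text
time: 5.03
tool_pos: [0.6235, -0.0545, 0.2396]
tool_rot: [-179.9, 0.3, -168.5]
force: [1.3, -0.0, -1.2]
finger_gap: 0.0073
```

```bash
python3 plan.py .600,-.14,.232,165 .5467,-.3271,.232,100.4; python3 - <<'E'
from h import *
s=readout.observe();print(s['tool_pos'],s['tool_rot'],s['force'],s['finger_gap'])
w=cam('wrist'); cv2.imwrite('pics/w_h1.png',w['color'][...,::-1])
E
```

```text
now [ 0.6235 -0.0545  0.2396] -168.53 roll/pitch [-179.92    0.26] gap 0.0073 t 5.03
[{0.0133 -0.0264 0.0025 0.154},{0.0092 -0.0281 0.0025 0.154},{0.0047 -0.0292 0.0026 0.154}]
now [ 0.6   -0.14   0.232] 165.0 roll/pitch [-179.92    0.26] gap 0.0073 t 5.03
[{0.0004 -0.0278 0 0.161},{-0.004 -0.0275 0 0.161},{-0.0084 -0.0265 0 0.161},{-0.0125 -0.0248 0 0.161},{-0.0163 -0.0225 0 0.161}]
[{-0.0197 -0.0196 0 0.161},{-0.0227 -0.0161 0 0.161}]
[ 0.62350619 -0.0544807   0.23955174] [-179.92281768    0.26044585 -168.53108433] [ 1.32598196 -0.02542437 -1.23440999] 0.007277041839585329
```

View pics/w_h1.png

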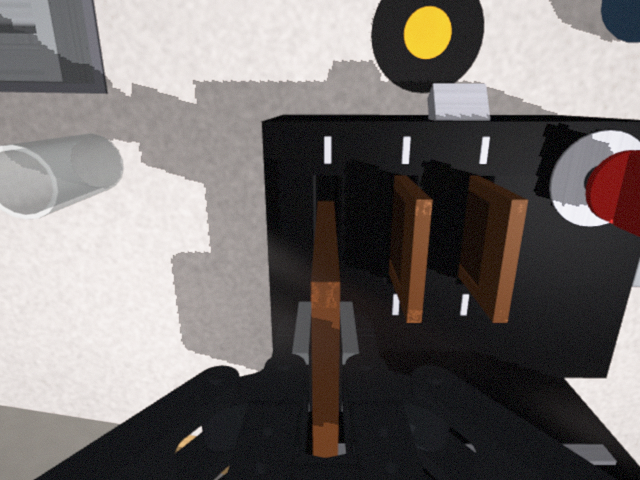

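```bash
cat >> h.py <<'E'
def toolpt(c,uv,z):
    T=c['tool_from_camera']; d=T[:3,:3]@np.linalg.inv(c['camera_matrix'])@np.array([uv[0],uv[1],1.]); o=T[:3,3]
    return o+d*(z-o[2])/d[2]
E
python3 - <<'E'
from h import *
c=cam('wrist'); crop(c,(270,260,380,480),3.6,'w_h1c.png')
for uv in ((325.5,282),(325.5,456)): print(toolpt(c,uv,-.0422).round(4))
E
```

```text
[ 0.0358  0.0001 -0.0422]
[-0.0261  0.0001 -0.0422]
```

View pics/w_h1c.png

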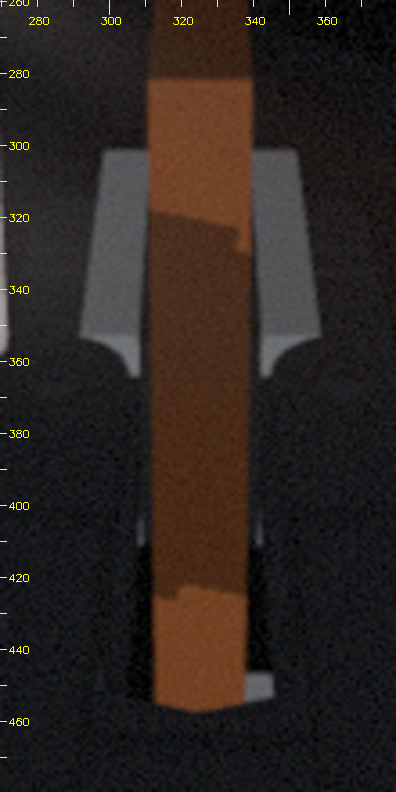

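Call:
{"op": "move_arm", "data": {
  "targets": [
    {"dx": 0.0133, "dy": -0.0264, "dz": 0.0025, "rx": 0, "ry": 0, "rz": 0.154, "grip": 0},
    {"dx": 0.0092, "dy": -0.0281, "dz": 0.0025, "rx": 0, "ry": 0, "rz": 0.154, "grip": 0},
    {"dx": 0.0047, "dy": -0.0292, "dz": 0.0025, "rx": 0, "ry": 0, "rz": 0.154, "grip": 0},
    {"dx": 0.0004, "dy": -0.0278, "dz": 0, "rx": 0, "ry": 0, "rz": 0.161, "grip": 0},
    {"dx": -0.004, "dy": -0.0275, "dz": 0, "rx": 0, "ry": 0, "rz": 0.161, "grip": 0}
  ]
}}

```text
time: 5.75
tool_pos: [0.5828, -0.1941, 0.2279]
tool_rot: [-180.0, -0.1, 146.2]
force: [1.3, -0.5, -1.0]
finger_gap: 0.0074
```

Call:
{"op": "move_arm", "data": {
  "targets": [
    {"dx": -0.0084, "dy": -0.0265, "dz": 0, "rx": 0, "ry": 0, "rz": 0.161, "grip": 0},
    {"dx": -0.0125, "dy": -0.0248, "dz": 0, "rx": 0, "ry": 0, "rz": 0.161, "grip": 0},
    {"dx": -0.0163, "dy": -0.0225, "dz": 0, "rx": 0, "ry": 0, "rz": 0.161, "grip": 0},
    {"dx": -0.0197, "dy": -0.0196, "dz": 0, "rx": 0, "ry": 0, "rz": 0.161, "grip": 0},
    {"dx": -0.0227, "dy": -0.0161, "dz": 0, "rx": 0, "ry": 0, "rz": 0.161, "grip": 0}
  ]
}}

```text
time: 6.38
tool_pos: [0.5449, -0.3276, 0.2279]
tool_rot: [-179.9, -0.1, 100.1]
force: [0.2, 0.1, 0.3]
finger_gap: 0.0073
```

Call:
{"op": "move_arm", "data": {
  "targets": [
    {"dx": 0, "dy": 0, "dz": 0.02, "rx": 0, "ry": 0, "rz": 0, "grip": 0},
    {"dx": 0, "dy": 0, "dz": 0, "rx": 0, "ry": 0, "rz": 0, "grip": 0},
    {"dx": 0, "dy": 0, "dz": 0, "rx": 0, "ry": 0, "rz": 0, "grip": 0}
  ]
}}

```text
time: 6.75
tool_pos: [0.5455, -0.3267, 0.209]
tool_rot: [-180.0, -0.0, 100.5]
force: [-0.5, -0.4, -0.8]
finger_gap: 0.0071
```

```bash
python3 plan.py .5469,-.3281,.190,100.44 .5469,-.3281,.165,100.44; python3 - <<'E'
from h import *
s=readout.observe();print(s['tool_pos'],s['tool_rot'],s['force'],s['finger_gap'])
w=cam('wrist'); cv2.imwrite('pics/w_h2.png',w['color'][...,::-1])
p=(.4995,-.3358,1.753); print(proj(w,place(p,[(x,-.048,.05) for x in (-.0375,.0375)])).round(1).tolist())
E
```

```text
now [ 0.5455 -0.3267  0.209 ] 100.46 roll/pitch [-1.7998e+02 -2.0000e-02] gap 0.0071 t 6.75
[{-0.0017 0.0011 0.019 0}]
now [ 0.5469 -0.3281  0.19  ] 100.44 roll/pitch [-1.7998e+02 -2.0000e-02] gap 0.0071 t 6.75
[{0 0 0.025 0}]
[ 0.54553968 -0.32666036  0.20904267] [-1.79983702e+02 -1.56595681e-02  1.00464131e+02] [-0.46332894 -0.38759458 -0.77283074] 0.007078188455631727
[[324.7, 261.4], [324.7, 168.2]]
```

View pics/w_h2.png

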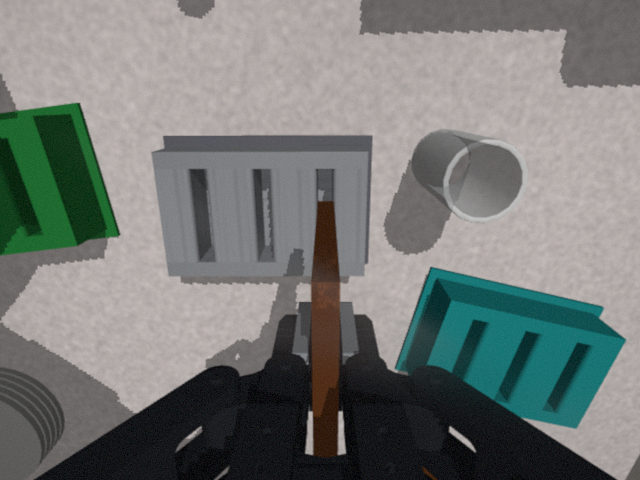

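Call:
{"op": "move_arm", "data": {
  "targets": [
    {"dx": -0.0017, "dy": 0.001, "dz": 0.03, "rx": 0, "ry": 0, "rz": 0, "grip": 0},
    {"dx": 0, "dy": 0, "dz": 0.04, "rx": 0, "ry": 0, "rz": 0, "grip": 0},
    {"dx": 0, "dy": 0, "dz": 0.025, "rx": 0, "ry": 0, "rz": 0, "grip": 0},
    {"dx": 0, "dy": 0, "dz": 0, "rx": 0, "ry": 0, "rz": 0, "grip": 0},
    {"dx": 0, "dy": 0, "dz": 0, "rx": 0, "ry": 0, "rz": 0, "grip": 0}
  ]
}}

```text
time: 7.42
tool_pos: [0.5476, -0.3287, 0.1154]
tool_rot: [179.9, 0.1, 100.5]
force: [0.5, 0.3, 0.7]
finger_gap: 0.007
```

```bash
python3 plan.py .5469,-.3281,.108,100.44; python3 - <<'E'
from h import *
w=cam('wrist'); cv2.imwrite('pics/w_h3.png',w['color'][...,::-1])
w=cam('side'); crop(w,(280,260,440,410),5,'d_h3.png')
E
```

```text
now [ 0.5476 -0.3287  0.1154] 100.45 roll/pitch [1.7992e+02 7.0000e-02] gap 0.007 t 7.42
[{0.0007 -0.0006 0.0074 0}]
```

View pics/w_h3.png

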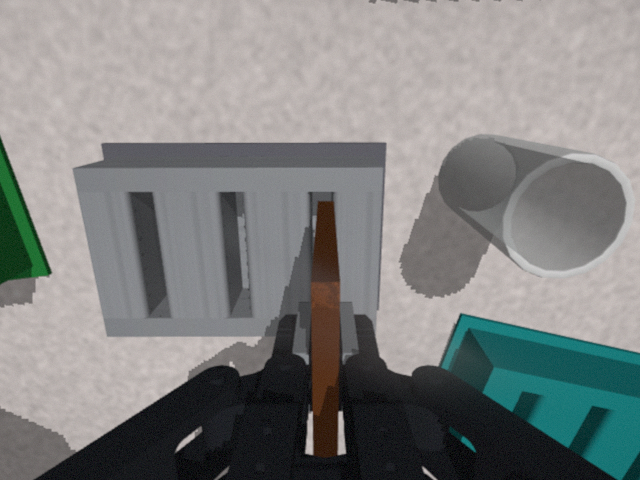

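View pics/d_h3.png

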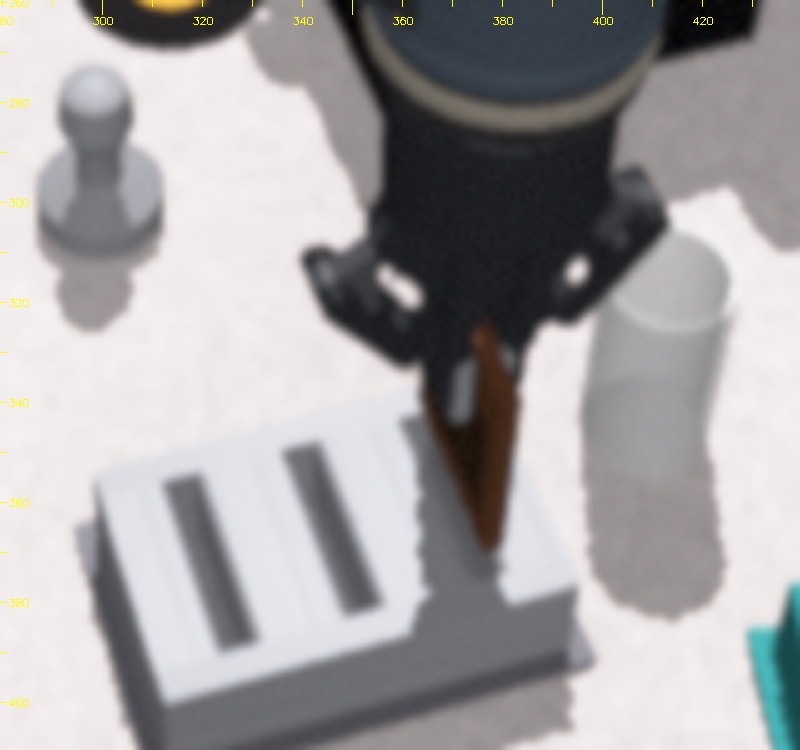

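```bash
python3 - <<'E'
from h import *
w=cam('wrist'); crop(w,(270,170,390,300),6,'w_h3c.png')
E
```

```text
(no output)
```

View pics/w_h3c.png

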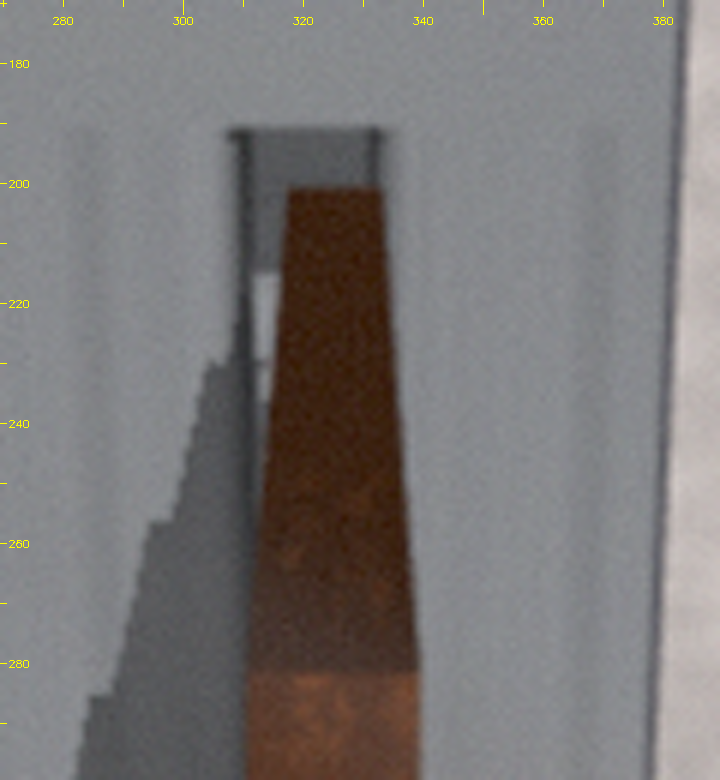

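```bash
python3 - <<'E'
from h import *
w=cam('wrist');
print(toolpt(w,(325.4,200.7),.0528),toolpt(w,(320.7,190.8),.0654))
E
```

```text
[0.03721101 0.00144481 0.0528    ] [ 0.03953873 -0.00099661  0.0654    ]
```

Call:
{"op": "move_arm", "data": {
  "targets": [
    {"dx": 0, "dy": -0.0025, "dz": 0, "rx": 0, "ry": 0, "rz": 0, "grip": 0},
    {"dx": 0, "dy": 0, "dz": 0, "rx": 0, "ry": 0, "rz": 0, "grip": 0},
    {"dx": 0, "dy": 0, "dz": 0, "rx": 0, "ry": 0, "rz": 0, "grip": 0}
  ]
}}

```text
time: 8.0
tool_pos: [0.5444, -0.329, 0.1139]
tool_rot: [180.0, 0.0, 100.4]
force: [-1.2, -0.8, -1.0]
finger_gap: 0.0076
```

```bash
python3 - <<'E'
from h import *
w=cam('wrist'); crop(w,(270,170,390,300),6,'w_h3d.png')
E
```

```text
(no output)
```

View pics/w_h3d.png

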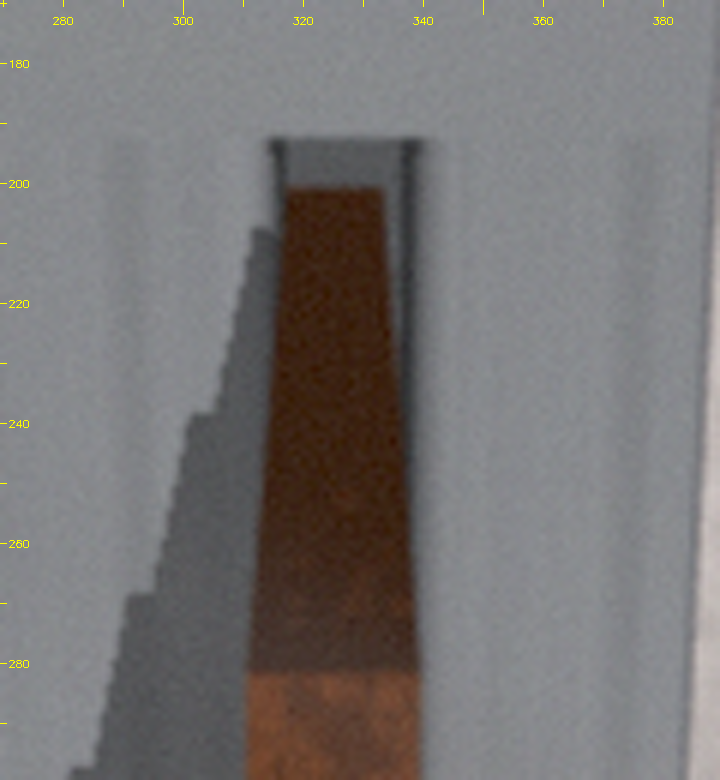

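Call:
{"op": "move_arm", "data": {
  "targets": [
    {"dx": 0, "dy": 0.0006, "dz": 0.008, "rx": 0, "ry": 0, "rz": 0, "grip": 0},
    {"dx": 0, "dy": 0, "dz": 0.012, "rx": 0, "ry": 0, "rz": 0, "grip": 0},
    {"dx": 0, "dy": 0, "dz": 0.01, "rx": 0, "ry": 0, "rz": 0, "grip": 0},
    {"dx": 0, "dy": 0, "dz": 0.01, "rx": 0, "ry": 0, "rz": 0, "grip": 0}
  ]
}}

```text
time: 8.55
tool_pos: [0.5448, -0.3287, 0.0728]
tool_rot: [-180.0, -0.0, 100.4]
force: [-0.7, -0.4, -0.4]
finger_gap: 0.0075
```

Call:
{"op": "move_arm", "data": {
  "targets": [
    {"dx": 0, "dy": 0, "dz": 0.006, "rx": 0, "ry": 0, "rz": 0, "grip": 0},
    {"dx": 0, "dy": 0, "dz": 0.003, "rx": 0, "ry": 0, "rz": 0, "grip": 0},
    {"dx": 0, "dy": 0, "dz": 0, "rx": 0, "ry": 0, "rz": 0, "grip": 0},
    {"dx": 0, "dy": 0, "dz": 0, "rx": 0, "ry": 0, "rz": 0, "grip": 0}
  ]
}}

```text
time: 9.05
tool_pos: [0.5452, -0.329, 0.0652]
tool_rot: [180.0, 0.0, 100.4]
force: [1.0, -0.5, -0.2]
finger_gap: 0.0073
```

Call:
{"op": "move_arm", "data": {
  "targets": [
    {"dx": 0, "dy": 0, "dz": 0.0015, "rx": 0, "ry": 0, "rz": 0, "grip": 0},
    {"dx": 0, "dy": 0, "dz": 0, "rx": 0, "ry": 0, "rz": 0, "grip": 0.03},
    {"dx": 0, "dy": 0, "dz": 0, "rx": 0, "ry": 0, "rz": 0, "grip": 0.03},
    {"dx": 0, "dy": 0, "dz": 0, "rx": 0, "ry": 0, "rz": 0, "grip": 0.03},
    {"dx": 0, "dy": 0, "dz": -0.03, "rx": 0, "ry": 0, "rz": 0, "grip": 0.03}
  ]
}}

```text
time: 9.68
tool_pos: [0.5437, -0.3281, 0.0917]
tool_rot: [-179.8, -0.2, 100.4]
force: [-0.4, 0.0, 0.5]
finger_gap: 0.03
```

Call:
{"op": "move_arm", "data": {
  "targets": [
    {"dx": 0, "dy": 0, "dz": -0.06, "rx": 0, "ry": 0, "rz": 0, "grip": 0.03},
    {"dx": 0, "dy": 0, "dz": -0.06, "rx": 0, "ry": 0, "rz": 0, "grip": 0.03},
    {"dx": 0, "dy": 0, "dz": -0.03, "rx": 0, "ry": 0, "rz": 0, "grip": 0.03},
    {"dx": 0, "dy": 0, "dz": 0, "rx": 0, "ry": 0, "rz": 0, "grip": 0.03},
    {"dx": 0, "dy": 0, "dz": 0, "rx": 0, "ry": 0, "rz": 0, "grip": 0.03}
  ]
}}

```text
time: 10.3
tool_pos: [0.5448, -0.3288, 0.2424]
tool_rot: [-180.0, -0.0, 100.4]
force: [0.5, -0.0, -1.2]
finger_gap: 0.0299
```

```bash
python3 plan.py .6126,-.0066,.245,191.5; python3 - <<'E'
from h import *
w=cam('wrist'); cv2.imwrite('pics/w_r1.png',w['color'][...,::-1])
E
```

```text
now [ 0.5448 -0.3288  0.2424] 100.43 roll/pitch [-1.7996e+02 -4.0000e-02] gap 0.0299 t 10.3
[{0.0305 0.0125 -0.0003 -0.159},{0.0281 0.0172 -0.0002 -0.159},{0.025 0.0213 -0.0003 -0.159},{0.0213 0.0251 -0.0002 -0.159},{0.0171 0.0282 -0.0003 -0.159}]
[{0.0124 0.0305 -0.0003 -0.159},{0.0074 0.032 -0.0002 -0.159},{0.0022 0.0329 -0.0003 -0.159},{-0.0029 0.0328 -0.0002 -0.159},{-0.0082 0.0319 -0.0003 -0.159}]
```

View pics/w_r1.png

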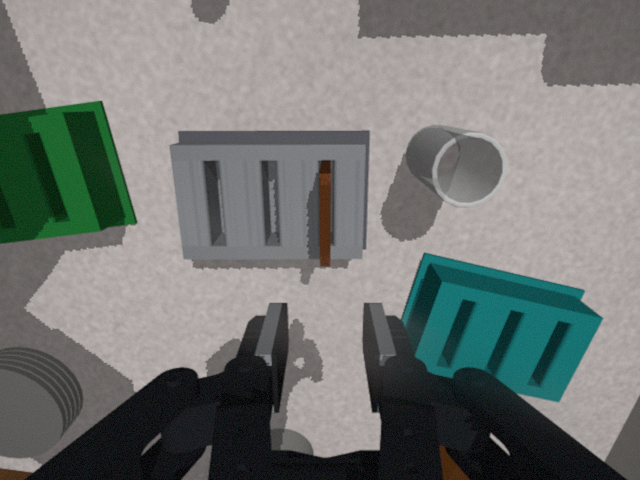

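Call:
{"op": "move_arm", "data": {
  "targets": [
    {"dx": 0.0305, "dy": 0.0125, "dz": 0, "rx": 0, "ry": 0, "rz": -0.159, "grip": 0.03},
    {"dx": 0.028, "dy": 0.017, "dz": 0, "rx": 0, "ry": 0, "rz": -0.159, "grip": 0.03},
    {"dx": 0.025, "dy": 0.0215, "dz": 0, "rx": 0, "ry": 0, "rz": -0.159, "grip": 0.03},
    {"dx": 0.0215, "dy": 0.025, "dz": 0, "rx": 0, "ry": 0, "rz": -0.159, "grip": 0.03},
    {"dx": 0.017, "dy": 0.028, "dz": 0, "rx": 0, "ry": 0, "rz": -0.159, "grip": 0.03}
  ]
}}

```text
time: 10.98
tool_pos: [0.5782, -0.1667, 0.2421]
tool_rot: [-180.0, -0.1, 146.3]
force: [-0.3, -0.2, 0.8]
finger_gap: 0.0303
```

Call:
{"op": "move_arm", "data": {
  "targets": [
    {"dx": 0.0125, "dy": 0.0305, "dz": 0, "rx": 0, "ry": 0, "rz": -0.159, "grip": 0.03},
    {"dx": 0.0075, "dy": 0.032, "dz": 0, "rx": 0, "ry": 0, "rz": -0.159, "grip": 0.03},
    {"dx": 0.002, "dy": 0.033, "dz": 0, "rx": 0, "ry": 0, "rz": -0.159, "grip": 0.03},
    {"dx": -0.003, "dy": 0.033, "dz": 0, "rx": 0, "ry": 0, "rz": -0.159, "grip": 0.03},
    {"dx": -0.008, "dy": 0.032, "dz": 0, "rx": 0, "ry": 0, "rz": -0.159, "grip": 0.03}
  ]
}}

```text
time: 11.6
tool_pos: [0.6121, -0.0053, 0.242]
tool_rot: [180.0, -0.1, -168.2]
force: [0.6, -0.9, 0.4]
finger_gap: 0.0302
```

Call:
{"op": "move_arm", "data": {
  "targets": [
    {"dx": 0, "dy": 0, "dz": 0, "rx": 0, "ry": 0, "rz": 0, "grip": 0.03},
    {"dx": 0, "dy": 0, "dz": 0, "rx": 0, "ry": 0, "rz": 0, "grip": 0.03}
  ]
}}

```text
time: 11.85
tool_pos: [0.6122, -0.0068, 0.2425]
tool_rot: [180.0, -0.1, -168.6]
force: [-0.2, 0.3, -0.4]
finger_gap: 0.0302
```

```bash
python3 plan.py .6126,-.0066,.142,191.5; python3 - <<'E'
from h import *
w=cam('wrist'); cv2.imwrite('pics/w_g2.png',w['color'][...,::-1])
E
```

```text
now [ 0.6122 -0.0068  0.2425] -168.56 roll/pitch [ 1.8e+02 -8.0e-02] gap 0.0302 t 11.85
[{-0.0002 0 0.0335 0},{-0.0001 0 0.0335 -0.001},{-0.0002 0.0001 0.0335 0}]
```

View pics/w_g2.png

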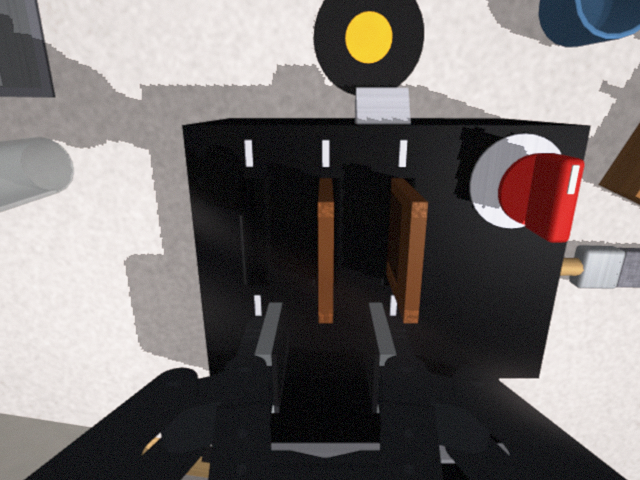

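Call:
{"op": "move_arm", "data": {
  "targets": [
    {"dx": 0, "dy": 0, "dz": 0.05, "rx": 0, "ry": 0, "rz": 0, "grip": 0.03},
    {"dx": 0, "dy": 0, "dz": 0.045, "rx": 0, "ry": 0, "rz": 0, "grip": 0.03},
    {"dx": 0, "dy": 0, "dz": 0.0055, "rx": 0, "ry": 0, "rz": 0, "grip": 0.03},
    {"dx": 0, "dy": 0, "dz": 0, "rx": 0, "ry": 0, "rz": 0, "grip": 0.03}
  ]
}}

```text
time: 12.4
tool_pos: [0.6129, -0.007, 0.144]
tool_rot: [-180.0, 0.0, -168.5]
force: [0.2, -0.3, 0.7]
finger_gap: 0.0301
```

Call:
{"op": "move_arm", "data": {
  "targets": [
    {"dx": 0, "dy": 0, "dz": 0, "rx": 0, "ry": 0, "rz": 0, "grip": 0},
    {"dx": 0, "dy": 0, "dz": 0, "rx": 0, "ry": 0, "rz": 0, "grip": 0},
    {"dx": 0, "dy": 0, "dz": 0, "rx": 0, "ry": 0, "rz": 0, "grip": 0}
  ]
}}

```text
time: 12.78
tool_pos: [0.6136, -0.0065, 0.1448]
tool_rot: [-180.0, 0.2, -168.5]
force: [-1.0, -0.2, 7.1]
finger_gap: 0.0072
```

```bash
python3 - <<'E'
from h import *
s=readout.observe();print(s['tool_pos'],s['tool_rot'],s['force'],s['torque'],s['finger_gap'])
E
```

```text
[ 0.61361324 -0.0065305   0.14479874] [-1.79954807e+02  1.70650458e-01 -1.68480207e+02] [-1.01470387 -0.20294993  7.08576022] [-0.13696319  0.22573743  0.03470854] 0.007184652337288804
```

Call:
{"op": "move_arm", "data": {
  "targets": [
    {"dx": 0, "dy": 0, "dz": -0.01, "rx": 0, "ry": 0, "rz": 0, "grip": 0},
    {"dx": 0, "dy": 0, "dz": -0.025, "rx": 0, "ry": 0, "rz": 0, "grip": 0},
    {"dx": 0, "dy": 0, "dz": -0.03, "rx": 0, "ry": 0, "rz": 0, "grip": 0},
    {"dx": 0, "dy": 0, "dz": -0.025, "rx": 0, "ry": 0, "rz": 0, "grip": 0},
    {"dx": 0, "dy": 0, "dz": 0, "rx": 0, "ry": 0, "rz": 0, "grip": 0}
  ]
}}

```text
time: 13.4
tool_pos: [0.6137, -0.0065, 0.2357]
tool_rot: [-179.9, 0.2, -168.5]
force: [-0.0, -0.0, -0.7]
finger_gap: 0.0074
```

```bash
python3 plan.py .59,-.12,.235,165 .498,-.3377,.225,100.4; python3 - <<'E'
from h import *
s=readout.observe();print(s['tool_pos'],s['tool_rot'],s['force'],s['finger_gap'])
w=cam('wrist'); crop(w,(270,260,380,480),3,'w_h4.png')
E
```

```text
now [ 0.6137 -0.0065  0.2357] -168.47 roll/pitch [-179.95    0.24] gap 0.0074 t 13.4
[{0.0153 -0.0355 0.0002 0.154},{0.0096 -0.0374 0.0003 0.155},{0.0038 -0.0385 0.0002 0.154}]
now [ 0.59  -0.12   0.235] 165.0 roll/pitch [-179.95    0.24] gap 0.0074 t 13.4
[{0.0046 -0.0334 0.0014 0.161},{-0.0007 -0.0338 0.0015 0.161},{-0.0062 -0.0332 0.0014 0.161},{-0.0114 -0.0318 0.0014 0.161},{-0.0164 -0.0295 0.0014 0.161}]
[{-0.0209 -0.0265 0.0015 0.161},{-0.0248 -0.0229 0.0014 0.161}]
[ 0.61365777 -0.00645     0.23567957] [-179.94997122    0.23914097 -168.47415067] [-0.01777286 -0.0394299  -0.65933389] 0.007404923412590727
```

View pics/w_h4.png

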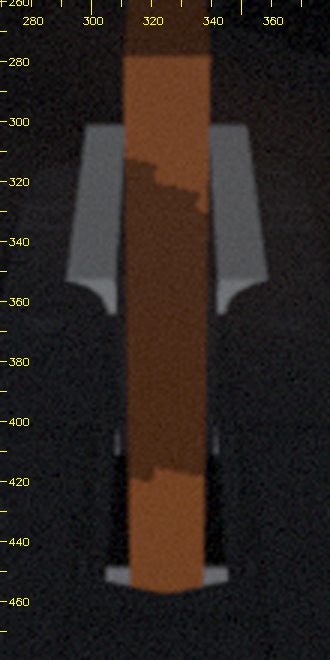

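Call:
{"op": "move_arm", "data": {
  "targets": [
    {"dx": 0.0153, "dy": -0.0355, "dz": 0, "rx": 0, "ry": 0, "rz": 0.154, "grip": 0},
    {"dx": 0.0096, "dy": -0.0374, "dz": 0, "rx": 0, "ry": 0, "rz": 0.155, "grip": 0},
    {"dx": 0.0038, "dy": -0.0385, "dz": 0, "rx": 0, "ry": 0, "rz": 0.154, "grip": 0},
    {"dx": 0.0046, "dy": -0.0334, "dz": 0.001, "rx": 0, "ry": 0, "rz": 0.161, "grip": 0},
    {"dx": -0.0007, "dy": -0.0338, "dz": 0.001, "rx": 0, "ry": 0, "rz": 0.161, "grip": 0}
  ]
}}

```text
time: 14.08
tool_pos: [0.5617, -0.1831, 0.23]
tool_rot: [-180.0, -0.1, 146.2]
force: [-0.0, 0.6, -0.2]
finger_gap: 0.0077
```

Call:
{"op": "move_arm", "data": {
  "targets": [
    {"dx": -0.0062, "dy": -0.0332, "dz": 0.001, "rx": 0, "ry": 0, "rz": 0.161, "grip": 0},
    {"dx": -0.0114, "dy": -0.0318, "dz": 0.001, "rx": 0, "ry": 0, "rz": 0.161, "grip": 0},
    {"dx": -0.0164, "dy": -0.0295, "dz": 0.001, "rx": 0, "ry": 0, "rz": 0.161, "grip": 0},
    {"dx": -0.0209, "dy": -0.0265, "dz": 0.001, "rx": 0, "ry": 0, "rz": 0.161, "grip": 0},
    {"dx": -0.0248, "dy": -0.0229, "dz": 0.001, "rx": 0, "ry": 0, "rz": 0.161, "grip": 0}
  ]
}}

```text
time: 14.7
tool_pos: [0.496, -0.3384, 0.2251]
tool_rot: [-180.0, -0.0, 100.1]
force: [0.3, 0.4, -0.4]
finger_gap: 0.0073
```

Call:
{"op": "move_arm", "data": {
  "targets": [
    {"dx": 0, "dy": 0, "dz": 0.04, "rx": 0, "ry": 0, "rz": 0, "grip": 0},
    {"dx": 0, "dy": 0, "dz": 0.04, "rx": 0, "ry": 0, "rz": 0, "grip": 0},
    {"dx": 0, "dy": 0, "dz": 0, "rx": 0, "ry": 0, "rz": 0, "grip": 0},
    {"dx": 0, "dy": 0, "dz": 0, "rx": 0, "ry": 0, "rz": 0, "grip": 0}
  ]
}}

```text
time: 15.2
tool_pos: [0.4972, -0.3378, 0.1471]
tool_rot: [180.0, 0.0, 100.4]
force: [-0.2, 0.1, 0.1]
finger_gap: 0.0074
```

```bash
python3 plan.py .498,-.3384,.117,100.44; python3 - <<'E'
from h import *
w=cam('wrist'); print(toolpt(w,(325,277.8),-.0402)); crop(w,(250,140,400,290),5,'w_h5.png')
E
```

```text
now [ 0.4972 -0.3378  0.1471] 100.44 roll/pitch [1.7996e+02 4.0000e-02] gap 0.0074 t 15.2
[{-0.0007 0.0006 0.0301 0}]
[ 0.03731842  0.00114293 -0.0402    ]
```

View pics/w_h5.png

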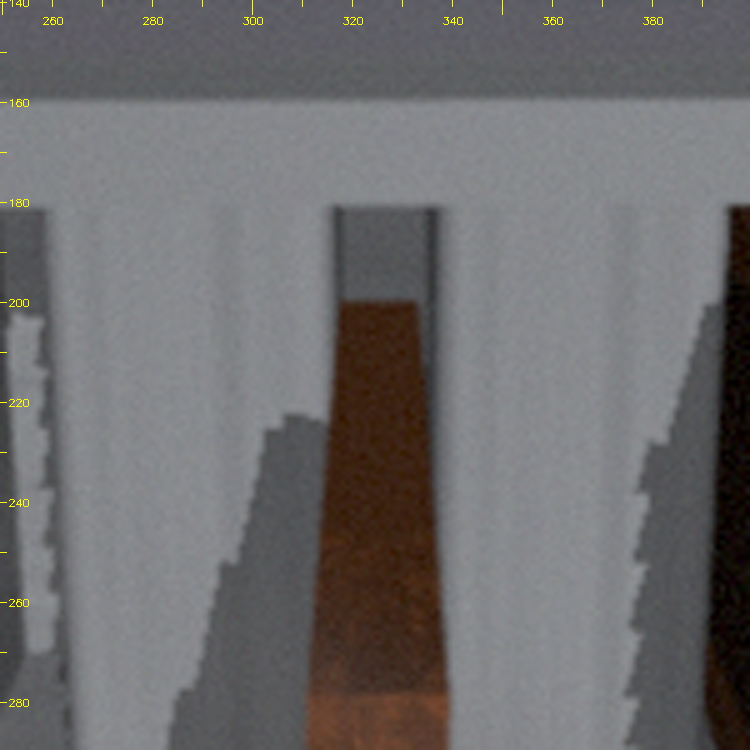

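```bash
cat >> h.py <<'E'
def slotoff(w,top_uv,ztop,bot_uv,zbot,slot_uv,zslot):
    a=toolpt(w,top_uv,ztop);b=toolpt(w,bot_uv,zbot);s=toolpt(w,slot_uv,zslot)
    m=b+(b-a)*(zslot-zbot)/(zbot-ztop)
    print('top',a.round(4),'bot',b.round(4),'slot',s.round(4),'panel extrap',m.round(4),'=> slot-panel y',(s-m)[1].round(4),'x gap',(s-m)[0].round(4))
E
python3 - <<'E'
from h import *
w=cam('wrist'); slotoff(w,(325.1,278),-.0402,(325.3,199.6),.0548,(327,180.7),.0971)
E
```

```text
top [ 0.0373  0.0012 -0.0402] bot [0.0373 0.0014 0.0548] slot [0.039  0.0025 0.0971] panel extrap [0.0373 0.0015 0.0971] => slot-panel y 0.001 x gap 0.0017
```

```bash
python3 - <<'E'
from h import *
for i in range(1):
    w=cam('wrist'); print(w['tool_from_camera'][:3].round(5)); print(toolpt(w,(325.5,282),-.0422),toolpt(w,(325,278),-.0402))
for f in ('w_rack','w_gr','w_gr2'): print(np.load(f+'.npz')['tool_from_camera'][:3,3])
E
```

```text
[[-2.5000e-04 -9.4581e-01 -3.2473e-01  8.3590e-02]
 [ 1.0000e+00 -6.6000e-04  1.1700e-03  1.0400e-03]
 [-1.3200e-03 -3.2473e-01  9.4580e-01 -1.4271e-01]]
[ 0.03696434  0.00127766 -0.0422    ] [ 0.03725787  0.00114297 -0.0402    ]
[ 0.0835985   0.00104378 -0.14270956]
[ 8.24906469e-02  9.64756006e-06 -1.42707785e-01]
[ 8.24918137e-02  4.86802017e-05 -1.42708535e-01]
```

Call:
{"op": "move_arm", "data": {
  "targets": [
    {"dx": -0.0007, "dy": 0.0009, "dz": 0.02, "rx": 0, "ry": 0, "rz": 0, "grip": 0},
    {"dx": 0, "dy": 0, "dz": 0.014, "rx": 0, "ry": 0, "rz": 0, "grip": 0},
    {"dx": 0, "dy": 0, "dz": 0, "rx": 0, "ry": 0, "rz": 0, "grip": 0},
    {"dx": 0, "dy": 0, "dz": 0, "rx": 0, "ry": 0, "rz": 0, "grip": 0}
  ]
}}

```text
time: 15.85
tool_pos: [0.4981, -0.3383, 0.1125]
tool_rot: [180.0, 0.0, 100.4]
force: [-0.1, -0.3, -0.8]
finger_gap: 0.0073
```

```bash
python3 - <<'E'
from h import *
w=cam('wrist'); crop(w,(265,170,385,290),5,'w_h6.png')
E
```

```text
(no output)
```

View pics/w_h6.png

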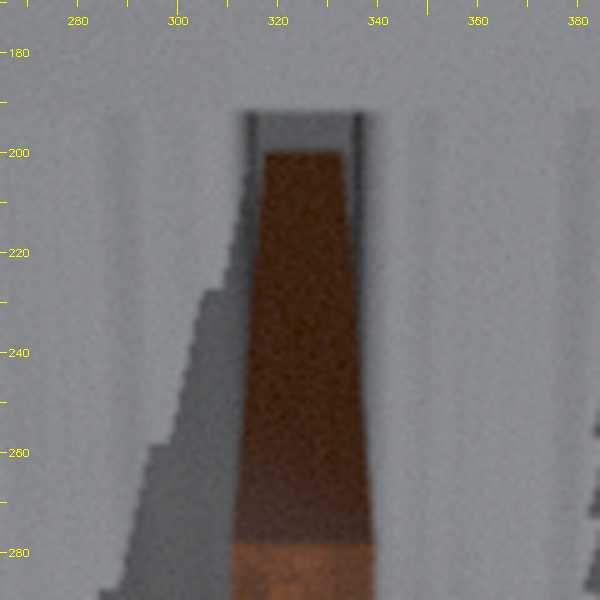

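Call:
{"op": "move_arm", "data": {
  "targets": [
    {"dx": 0, "dy": 0, "dz": 0.012, "rx": 0, "ry": 0, "rz": 0, "grip": 0},
    {"dx": 0, "dy": 0, "dz": 0.015, "rx": 0, "ry": 0, "rz": 0, "grip": 0},
    {"dx": 0, "dy": 0, "dz": 0.013, "rx": 0, "ry": 0, "rz": 0, "grip": 0},
    {"dx": 0, "dy": 0, "dz": 0.006, "rx": 0, "ry": 0, "rz": 0, "grip": 0},
    {"dx": 0, "dy": 0, "dz": 0, "rx": 0, "ry": 0, "rz": 0, "grip": 0}
  ]
}}

```text
time: 16.52
tool_pos: [0.4979, -0.3381, 0.0656]
tool_rot: [-180.0, -0.0, 100.4]
force: [-1.1, 0.3, -0.5]
finger_gap: 0.0072
```

Call:
{"op": "move_arm", "data": {
  "targets": [
    {"dx": 0, "dy": 0, "dz": 0.001, "rx": 0, "ry": 0, "rz": 0, "grip": 0.03},
    {"dx": 0, "dy": 0, "dz": 0, "rx": 0, "ry": 0, "rz": 0, "grip": 0.03},
    {"dx": 0, "dy": 0, "dz": 0, "rx": 0, "ry": 0, "rz": 0, "grip": 0.03},
    {"dx": 0, "dy": 0, "dz": -0.03, "rx": 0, "ry": 0, "rz": 0, "grip": 0.03},
    {"dx": 0, "dy": 0, "dz": -0.06, "rx": 0, "ry": 0, "rz": 0, "grip": 0.03}
  ]
}}

```text
time: 17.15
tool_pos: [0.4966, -0.3373, 0.1539]
tool_rot: [-179.8, -0.2, 100.4]
force: [0.6, -0.8, -0.1]
finger_gap: 0.0305
```

Call:
{"op": "move_arm", "data": {
  "targets": [
    {"dx": 0, "dy": 0, "dz": -0.06, "rx": 0, "ry": 0, "rz": 0, "grip": 0.03},
    {"dx": 0, "dy": 0, "dz": -0.03, "rx": 0, "ry": 0, "rz": 0, "grip": 0.03},
    {"dx": 0, "dy": 0, "dz": 0, "rx": 0, "ry": 0, "rz": 0, "grip": 0.03},
    {"dx": 0, "dy": 0, "dz": 0, "rx": 0, "ry": 0, "rz": 0, "grip": 0.03}
  ]
}}

```text
time: 17.65
tool_pos: [0.4977, -0.338, 0.244]
tool_rot: [-180.0, -0.0, 100.4]
force: [-1.1, -0.2, 1.0]
finger_gap: 0.03
```

```bash
python3 plan.py .6031,.0405,.245,191.5; python3 - <<'E'
from h import *
w=cam('wrist'); crop(w,(120,110,520,290),2,'w_r2.png')
E
```

```text
now [ 0.4977 -0.338   0.244 ] 100.43 roll/pitch [-1.7996e+02 -4.0000e-02] gap 0.03 t 17.65
[{0.0353 0.0172 -0.0001 -0.159},{0.0322 0.0226 -0.0001 -0.159},{0.0281 0.0274 -0.0001 -0.159},{0.0235 0.0315 -0.0001 -0.159},{0.0182 0.0349 -0.0001 -0.159}]
[{0.0124 0.0372 -0.0001 -0.159},{0.0064 0.0388 -0.0001 -0.159},{0.0002 0.0393 -0.0001 -0.159},{-0.0061 0.0388 -0.0001 -0.159},{-0.0121 0.0374 -0.0001 -0.159}]
```

View pics/w_r2.png

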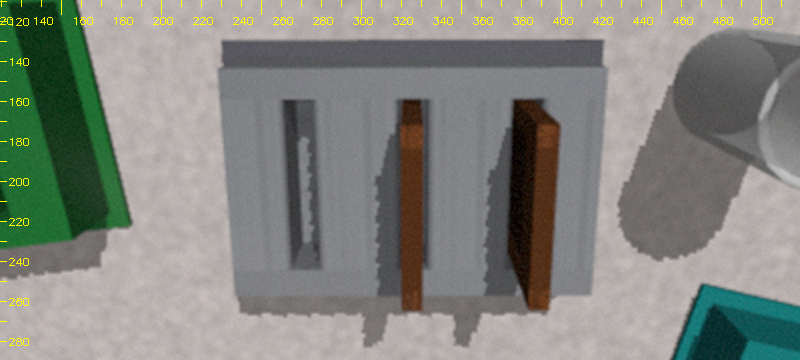

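Two used panels now stand in the rack, centred at pixels (325,215) and (387,215). Next is the third.

Call:
{"op": "move_arm", "data": {
  "targets": [
    {"dx": 0.0353, "dy": 0.017, "dz": 0, "rx": 0, "ry": 0, "rz": -0.159, "grip": 0.03},
    {"dx": 0.032, "dy": 0.0225, "dz": 0, "rx": 0, "ry": 0, "rz": -0.159, "grip": 0.03},
    {"dx": 0.028, "dy": 0.0275, "dz": 0, "rx": 0, "ry": 0, "rz": -0.159, "grip": 0.03},
    {"dx": 0.0235, "dy": 0.0315, "dz": 0, "rx": 0, "ry": 0, "rz": -0.159, "grip": 0.03},
    {"dx": 0.018, "dy": 0.035, "dz": 0, "rx": 0, "ry": 0, "rz": -0.159, "grip": 0.03}
  ]
}}

```text
time: 18.32
tool_pos: [0.5504, -0.1478, 0.2436]
tool_rot: [-180.0, -0.1, 146.3]
force: [0.7, -0.0, 0.4]
finger_gap: 0.0301
```

Call:
{"op": "move_arm", "data": {
  "targets": [
    {"dx": 0.0125, "dy": 0.037, "dz": 0, "rx": 0, "ry": 0, "rz": -0.159, "grip": 0.03},
    {"dx": 0.0065, "dy": 0.039, "dz": 0, "rx": 0, "ry": 0, "rz": -0.159, "grip": 0.03},
    {"dx": 0, "dy": 0.0393, "dz": 0, "rx": 0, "ry": 0, "rz": -0.159, "grip": 0.03},
    {"dx": -0.006, "dy": 0.039, "dz": 0, "rx": 0, "ry": 0, "rz": -0.159, "grip": 0.03},
    {"dx": -0.012, "dy": 0.0375, "dz": 0, "rx": 0, "ry": 0, "rz": -0.159, "grip": 0.03}
  ]
}}

```text
time: 18.95
tool_pos: [0.6029, 0.0416, 0.2436]
tool_rot: [180.0, -0.1, -168.2]
force: [1.0, -0.2, 0.4]
finger_gap: 0.03
```

Call:
{"op": "move_arm", "data": {
  "targets": [
    {"dx": 0, "dy": 0, "dz": 0, "rx": 0, "ry": 0, "rz": 0, "grip": 0.03},
    {"dx": 0, "dy": 0, "dz": 0, "rx": 0, "ry": 0, "rz": 0, "grip": 0.03}
  ]
}}

```text
time: 19.2
tool_pos: [0.6028, 0.0401, 0.244]
tool_rot: [-180.0, -0.1, -168.5]
force: [0.4, 0.5, 0.6]
finger_gap: 0.03
```

```bash
python3 plan.py .6031,.0405,.143,191.5; python3 - <<'E'
from h import *
w=cam('wrist'); np.savez('w_g3.npz',**w); cv2.imwrite('pics/w_g3.png',w['color'][...,::-1])
E
```

```text
now [0.6028 0.0401 0.244 ] -168.54 roll/pitch [-1.8e+02 -9.0e-02] gap 0.03 t 19.2
[{-0.0001 0.0001 0.0337 0},{-0.0002 0.0001 0.0336 0},{-0.0001 0.0002 0.0337 -0.001}]
```

View pics/w_g3.png

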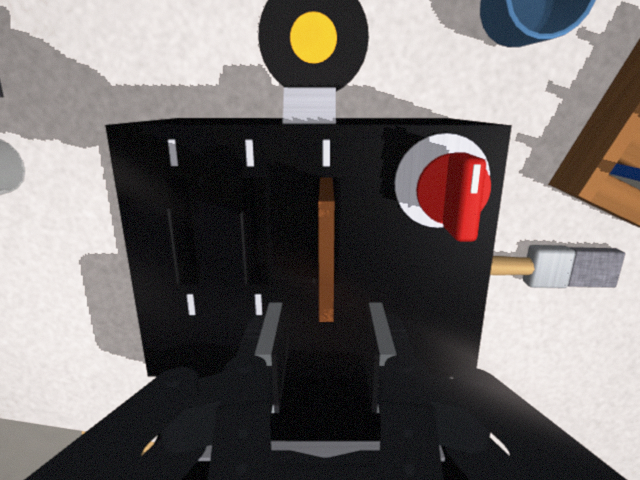

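Call:
{"op": "move_arm", "data": {
  "targets": [
    {"dx": 0, "dy": 0, "dz": 0.05, "rx": 0, "ry": 0, "rz": 0, "grip": 0.03},
    {"dx": 0, "dy": 0, "dz": 0.045, "rx": 0, "ry": 0, "rz": 0, "grip": 0.03},
    {"dx": 0, "dy": 0, "dz": 0.006, "rx": 0, "ry": 0, "rz": 0, "grip": 0.03},
    {"dx": 0, "dy": 0, "dz": 0, "rx": 0, "ry": 0, "rz": 0, "grip": 0.03}
  ]
}}

```text
time: 19.75
tool_pos: [0.6035, 0.0398, 0.145]
tool_rot: [-180.0, 0.0, -168.5]
force: [1.0, -0.6, -0.4]
finger_gap: 0.03
```

Call:
{"op": "move_arm", "data": {
  "targets": [
    {"dx": 0, "dy": 0, "dz": 0, "rx": 0, "ry": 0, "rz": 0, "grip": 0},
    {"dx": 0, "dy": 0, "dz": 0, "rx": 0, "ry": 0, "rz": 0, "grip": 0},
    {"dx": 0, "dy": 0, "dz": 0, "rx": 0, "ry": 0, "rz": 0, "grip": 0}
  ]
}}

```text
time: 20.12
tool_pos: [0.6043, 0.0403, 0.1458]
tool_rot: [-180.0, 0.2, -168.5]
force: [-1.3, -0.2, 7.5]
finger_gap: 0.0069
```

Call:
{"op": "move_arm", "data": {
  "targets": [
    {"dx": 0, "dy": 0, "dz": -0.01, "rx": 0, "ry": 0, "rz": 0, "grip": 0},
    {"dx": 0, "dy": 0, "dz": -0.025, "rx": 0, "ry": 0, "rz": 0, "grip": 0},
    {"dx": 0, "dy": 0, "dz": -0.03, "rx": 0, "ry": 0, "rz": 0, "grip": 0},
    {"dx": 0, "dy": 0, "dz": -0.025, "rx": 0, "ry": 0, "rz": 0, "grip": 0},
    {"dx": 0, "dy": 0, "dz": 0, "rx": 0, "ry": 0, "rz": 0, "grip": 0}
  ]
}}

```text
time: 20.75
tool_pos: [0.6043, 0.0405, 0.2367]
tool_rot: [-180.0, 0.2, -168.5]
force: [0.2, -0.2, -0.6]
finger_gap: 0.0072
```

```bash
python3 plan.py .57,-.1,.235,165 .4508,-.3468,.225,100.4; python3 - <<'E'
from h import *
w=cam('wrist'); crop(w,(270,260,380,480),3,'w_h7.png'); print(toolpt(w,(325,278),-.041))
E
```

```text
now [0.6043 0.0405 0.2367] -168.47 roll/pitch [-179.97    0.25] gap 0.0072 t 20.75
[{0.0206 -0.0436 0.0006 0.154},{0.0136 -0.0462 0.0005 0.155},{0.0064 -0.0478 0.0006 0.154}]
now [ 0.57  -0.1    0.235] 165.0 roll/pitch [-179.97    0.25] gap 0.0072 t 20.75
[{0.0073 -0.0385 0.0014 0.161},{0.0011 -0.0391 0.0015 0.161},{-0.0052 -0.0388 0.0014 0.161},{-0.0114 -0.0375 0.0014 0.161},{-0.0172 -0.0351 0.0014 0.161}]
[{-0.0227 -0.032 0.0015 0.161},{-0.0275 -0.0278 0.0014 0.161}]
[ 3.64491835e-02 -7.77132515e-05 -4.10000000e-02]
```

View pics/w_h7.png

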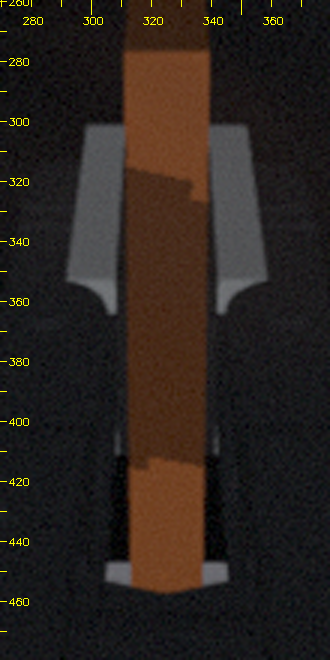

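Call:
{"op": "move_arm", "data": {
  "targets": [
    {"dx": 0.0206, "dy": -0.0436, "dz": 0, "rx": 0, "ry": 0, "rz": 0.154, "grip": 0},
    {"dx": 0.0136, "dy": -0.0462, "dz": 0, "rx": 0, "ry": 0, "rz": 0.155, "grip": 0},
    {"dx": 0.0064, "dy": -0.0478, "dz": 0, "rx": 0, "ry": 0, "rz": 0.154, "grip": 0},
    {"dx": 0.0073, "dy": -0.0385, "dz": 0.001, "rx": 0, "ry": 0, "rz": 0.161, "grip": 0},
    {"dx": 0.0011, "dy": -0.0391, "dz": 0.001, "rx": 0, "ry": 0, "rz": 0.161, "grip": 0}
  ]
}}

```text
time: 21.42
tool_pos: [0.5337, -0.1717, 0.2311]
tool_rot: [-180.0, -0.1, 146.2]
force: [0.2, -0.7, -1.4]
finger_gap: 0.0075
```

Call:
{"op": "move_arm", "data": {
  "targets": [
    {"dx": -0.0052, "dy": -0.0388, "dz": 0.001, "rx": 0, "ry": 0, "rz": 0.161, "grip": 0},
    {"dx": -0.0114, "dy": -0.0375, "dz": 0.001, "rx": 0, "ry": 0, "rz": 0.161, "grip": 0},
    {"dx": -0.0172, "dy": -0.0351, "dz": 0.001, "rx": 0, "ry": 0, "rz": 0.161, "grip": 0},
    {"dx": -0.0227, "dy": -0.032, "dz": 0.001, "rx": 0, "ry": 0, "rz": 0.161, "grip": 0},
    {"dx": -0.0275, "dy": -0.0278, "dz": 0.001, "rx": 0, "ry": 0, "rz": 0.161, "grip": 0}
  ]
}}

```text
time: 22.05
tool_pos: [0.4487, -0.3478, 0.2262]
tool_rot: [-180.0, -0.0, 100.1]
force: [0.7, 0.2, -0.4]
finger_gap: 0.0071
```

Call:
{"op": "move_arm", "data": {
  "targets": [
    {"dx": 0, "dy": 0, "dz": 0.04, "rx": 0, "ry": 0, "rz": 0, "grip": 0},
    {"dx": 0, "dy": 0, "dz": 0.05, "rx": 0, "ry": 0, "rz": 0, "grip": 0},
    {"dx": 0, "dy": 0, "dz": 0, "rx": 0, "ry": 0, "rz": 0, "grip": 0},
    {"dx": 0, "dy": 0, "dz": 0, "rx": 0, "ry": 0, "rz": 0, "grip": 0}
  ]
}}

```text
time: 22.55
tool_pos: [0.4502, -0.3471, 0.1384]
tool_rot: [180.0, 0.1, 100.4]
force: [0.1, -0.2, 0.0]
finger_gap: 0.0073
```

```bash
python3 plan.py .4508,-.3472,.117,100.44; python3 - <<'E'
from h import *
w=cam('wrist'); crop(w,(250,140,400,290),5,'w_h8.png')
E
```

```text
now [ 0.4502 -0.3471  0.1384] 100.44 roll/pitch [1.7996e+02 5.0000e-02] gap 0.0073 t 22.55
[{-0.0002 0.0006 0.0214 0}]
```

View pics/w_h8.png

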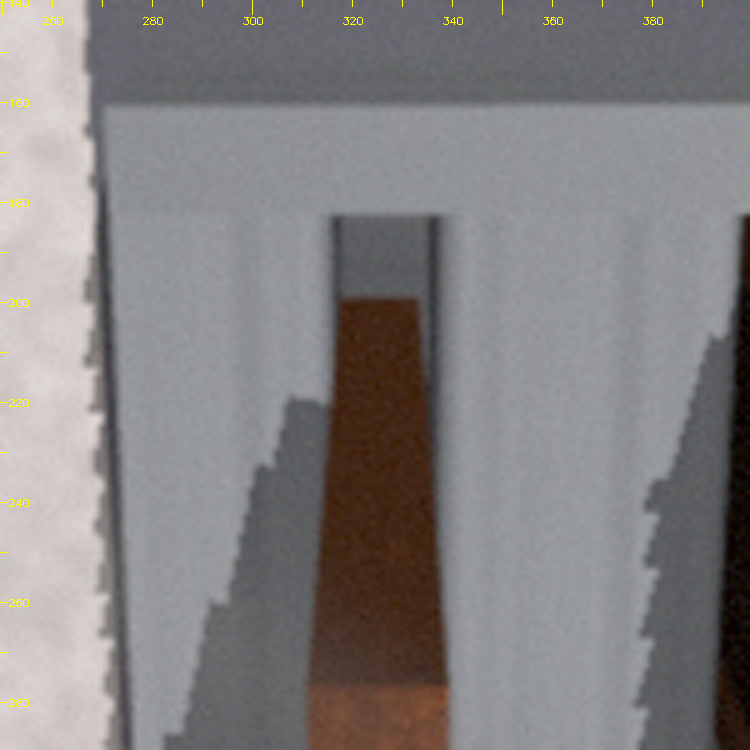

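```bash
python3 - <<'E'
from h import *
w=cam('wrist'); slotoff(w,(325.1,276.5),-.0392,(325.3,199.1),.0558,(327,182.3),.0884)
E
```

```text
top [ 0.0373  0.0012 -0.0392] bot [0.0373 0.0014 0.0558] slot [0.0397 0.0024 0.0884] panel extrap [0.0373 0.0015 0.0884] => slot-panel y 0.001 x gap 0.0023
```

Offsets are 1 mm in y and a centred x gap. Bottom is at 0.0826, so I go down 72 mm.

Call:
{"op": "move_arm", "data": {
  "targets": [
    {"dx": -0.0002, "dy": 0.0008, "dz": 0.025, "rx": 0, "ry": 0, "rz": 0, "grip": 0},
    {"dx": 0, "dy": 0, "dz": 0, "rx": 0, "ry": 0, "rz": 0, "grip": 0},
    {"dx": 0, "dy": 0, "dz": 0.012, "rx": 0, "ry": 0, "rz": 0, "grip": 0},
    {"dx": 0, "dy": 0, "dz": 0.012, "rx": 0, "ry": 0, "rz": 0, "grip": 0},
    {"dx": 0, "dy": 0, "dz": 0, "rx": 0, "ry": 0, "rz": 0, "grip": 0}
  ]
}}

```text
time: 23.28
tool_pos: [0.45, -0.3466, 0.0869]
tool_rot: [-179.9, -0.1, 100.4]
force: [-0.1, -0.2, -0.8]
finger_gap: 0.007
```

Call:
{"op": "move_arm", "data": {
  "targets": [
    {"dx": 0, "dy": 0, "dz": 0.012, "rx": 0, "ry": 0, "rz": 0, "grip": 0},
    {"dx": 0, "dy": 0, "dz": 0.008, "rx": 0, "ry": 0, "rz": 0, "grip": 0},
    {"dx": 0, "dy": 0, "dz": 0, "rx": 0, "ry": 0, "rz": 0, "grip": 0}
  ]
}}

```text
time: 23.65
tool_pos: [0.4501, -0.3466, 0.067]
tool_rot: [-179.9, -0.1, 100.4]
force: [-0.3, -0.5, -0.3]
finger_gap: 0.0073
```

Call:
{"op": "move_arm", "data": {
  "targets": [
    {"dx": 0, "dy": 0, "dz": 0.001, "rx": 0, "ry": 0, "rz": 0, "grip": 0.03},
    {"dx": 0, "dy": 0, "dz": 0, "rx": 0, "ry": 0, "rz": 0, "grip": 0.03},
    {"dx": 0, "dy": 0, "dz": 0, "rx": 0, "ry": 0, "rz": 0, "grip": 0.03},
    {"dx": 0, "dy": 0, "dz": -0.03, "rx": 0, "ry": 0, "rz": 0, "grip": 0.03},
    {"dx": 0, "dy": 0, "dz": -0.06, "rx": 0, "ry": 0, "rz": 0, "grip": 0.03}
  ]
}}

```text
time: 24.28
tool_pos: [0.4493, -0.346, 0.1562]
tool_rot: [-179.8, -0.2, 100.4]
force: [1.2, -1.0, 0.3]
finger_gap: 0.0302
```

Call:
{"op": "move_arm", "data": {
  "targets": [
    {"dx": 0, "dy": 0, "dz": -0.06, "rx": 0, "ry": 0, "rz": 0, "grip": 0.03},
    {"dx": 0, "dy": 0, "dz": -0.06, "rx": 0, "ry": 0, "rz": 0, "grip": 0.03},
    {"dx": 0, "dy": 0, "dz": 0, "rx": 0, "ry": 0, "rz": 0, "grip": 0.03},
    {"dx": 0, "dy": 0, "dz": 0, "rx": 0, "ry": 0, "rz": 0, "grip": 0.03}
  ]
}}

```text
time: 24.78
tool_pos: [0.4505, -0.347, 0.2764]
tool_rot: [-180.0, -0.0, 100.4]
force: [-0.7, 0.4, -1.1]
finger_gap: 0.0299
```

```bash
python3 plan.py .4844,.3162,.27,257.2;  python3 - <<'E'
from h import *
w=cam('wrist'); crop(w,(180,80,560,290),2,'w_r3.png')
E
```

```text
now [ 0.4505 -0.347   0.2764] 100.42 roll/pitch [-179.99   -0.  ] gap 0.0299 t 24.77
[{0.038 0.009 0.0004 -0.161},{0.0361 0.015 0.0004 -0.161},{0.0332 0.0206 0.0003 -0.161},{0.0294 0.0256 0.0004 -0.161},{0.025 0.0301 0.0004 -0.161}]
[{0.0198 0.0336 0.0004 -0.161},{0.0142 0.0364 0.0003 -0.161},{0.0082 0.0382 0.0004 -0.161},{0.0019 0.039 0.0004 -0.161},{-0.0043 0.0389 0.0004 -0.161}]
[{-0.0105 0.0376 0.0004 -0.161},{-0.0164 0.0354 0.0003 -0.16},{-0.0218 0.0324 0.0004 -0.161},{-0.0268 0.0285 0.0004 -0.161},{-0.0309 0.0238 0.0004 -0.161}]
[{-0.0344 0.0185 0.0003 -0.161},{-0.0369 0.0128 0.0004 -0.161}]
```

View pics/w_r3.png

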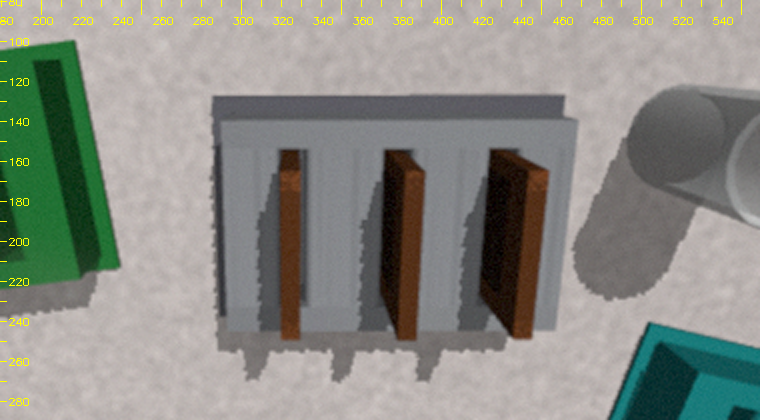

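Call:
{"op": "move_arm", "data": {
  "targets": [
    {"dx": 0.038, "dy": 0.009, "dz": 0, "rx": 0, "ry": 0, "rz": -0.161, "grip": 0.03},
    {"dx": 0.036, "dy": 0.015, "dz": 0, "rx": 0, "ry": 0, "rz": -0.161, "grip": 0.03},
    {"dx": 0.0332, "dy": 0.0206, "dz": 0, "rx": 0, "ry": 0, "rz": -0.161, "grip": 0.03},
    {"dx": 0.0294, "dy": 0.0256, "dz": 0, "rx": 0, "ry": 0, "rz": -0.161, "grip": 0.03},
    {"dx": 0.025, "dy": 0.03, "dz": 0, "rx": 0, "ry": 0, "rz": -0.161, "grip": 0.03}
  ]
}}

```text
time: 25.45
tool_pos: [0.4597, -0.1506, 0.2754]
tool_rot: [-180.0, -0.1, 146.9]
force: [0.2, -0.1, 0.5]
finger_gap: 0.0298
```

Call:
{"op": "move_arm", "data": {
  "targets": [
    {"dx": 0.0198, "dy": 0.0336, "dz": 0, "rx": 0, "ry": 0, "rz": -0.161, "grip": 0.03},
    {"dx": 0.0142, "dy": 0.0364, "dz": 0, "rx": 0, "ry": 0, "rz": -0.161, "grip": 0.03},
    {"dx": 0.0082, "dy": 0.0382, "dz": 0, "rx": 0, "ry": 0, "rz": -0.161, "grip": 0.03},
    {"dx": 0.002, "dy": 0.039, "dz": 0, "rx": 0, "ry": 0, "rz": -0.161, "grip": 0.03},
    {"dx": -0.0043, "dy": 0.0389, "dz": 0, "rx": 0, "ry": 0, "rz": -0.161, "grip": 0.03}
  ]
}}

```text
time: 26.08
tool_pos: [0.4695, 0.0443, 0.2754]
tool_rot: [180.0, -0.1, -167.0]
force: [0.5, 0.3, -0.7]
finger_gap: 0.03
```

Call:
{"op": "move_arm", "data": {
  "targets": [
    {"dx": -0.0105, "dy": 0.0376, "dz": 0, "rx": 0, "ry": 0, "rz": -0.161, "grip": 0.03},
    {"dx": -0.0164, "dy": 0.0354, "dz": 0, "rx": 0, "ry": 0, "rz": -0.16, "grip": 0.03},
    {"dx": -0.0218, "dy": 0.0324, "dz": 0, "rx": 0, "ry": 0, "rz": -0.161, "grip": 0.03},
    {"dx": -0.0268, "dy": 0.0285, "dz": 0, "rx": 0, "ry": 0, "rz": -0.161, "grip": 0.03},
    {"dx": -0.0309, "dy": 0.0238, "dz": 0, "rx": 0, "ry": 0, "rz": -0.161, "grip": 0.03}
  ]
}}

```text
time: 26.7
tool_pos: [0.4795, 0.239, 0.2754]
tool_rot: [179.9, -0.1, -120.9]
force: [0.9, -0.8, 0.7]
finger_gap: 0.0299
```

Call:
{"op": "move_arm", "data": {
  "targets": [
    {"dx": -0.0344, "dy": 0.0185, "dz": 0, "rx": 0, "ry": 0, "rz": -0.161, "grip": 0.03},
    {"dx": -0.0369, "dy": 0.0128, "dz": 0, "rx": 0, "ry": 0, "rz": -0.161, "grip": 0.03},
    {"dx": 0, "dy": 0, "dz": 0, "rx": 0, "ry": 0, "rz": 0, "grip": 0.03},
    {"dx": 0, "dy": 0, "dz": 0, "rx": 0, "ry": 0, "rz": 0, "grip": 0.03}
  ]
}}

```text
time: 27.2
tool_pos: [0.4838, 0.3155, 0.2757]
tool_rot: [179.9, -0.1, -102.9]
force: [-0.2, -0.6, -0.1]
finger_gap: 0.0299
```

```bash
python3 - <<'E'
from h import *
s=readout.observe();print(s['tool_pos'],s['tool_rot'],s['dq'].round(1),s['qpos'].round(1))
w=cam('wrist'); np.savez('w_ho.npz',**w); cv2.imwrite('pics/w_ho.png',w['color'][...,::-1]); print(w['tool_from_camera'][:3,3])
E
```

```text
[0.4838445  0.31547246 0.27574371] [ 1.79927870e+02 -9.04185543e-02 -1.02883379e+02] [-0.9 -1.  -0.   0.1  0.   0. ] [ 33.1  21.9  17.7  85.8  -0.  -44. ]
[ 0.0830702  -0.0009358  -0.14271068]
```

View pics/w_ho.png

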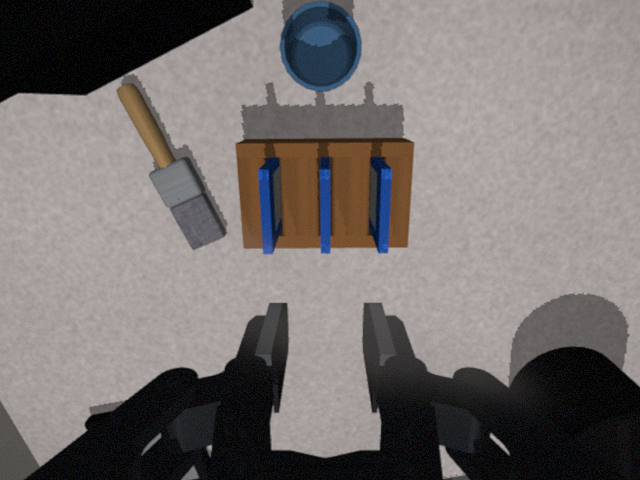

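```bash
python3 - <<'E'
from h import *
w=dict(np.load('w_ho.npz')); crop(w,(230,130,420,265),4,'w_ho_c.png')
E
```

```text
(no output)
```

View pics/w_ho_c.png

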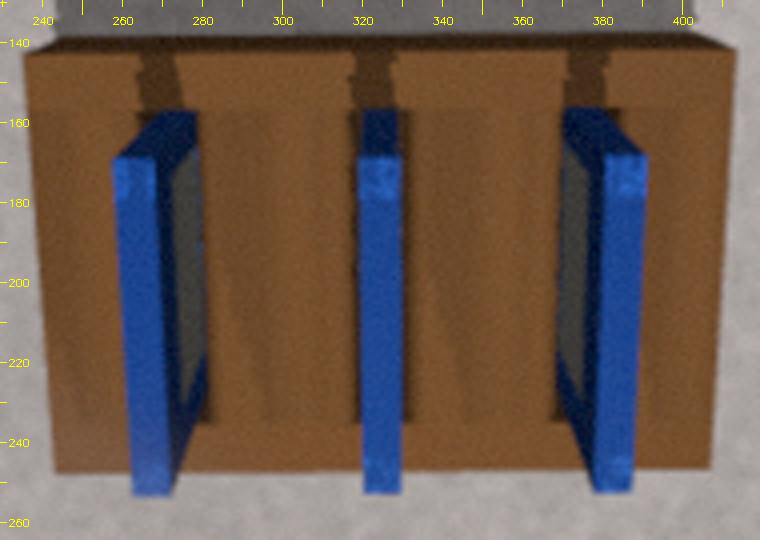

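```bash
python3 - <<'E'
from h import *
w=dict(np.load('w_ho.npz'))
px=lambda L,x0,y0,k:np.array(L,float)/k+[x0,y0]-.5
U=px([(135,157),(152,494.5),(380,156.5),(382,491.5),(625.5,155),(612.5,490.5)],230,130,4)
for i in range(3):
    a=ray(w,U[2*i],.105);b=ray(w,U[2*i+1],.105); print('panel',i+1,((a+b)/2).round(4),np.linalg.norm(a-b).round(4),np.degrees(np.arctan2(*(b-a)[1::-1])).round(2))
M=[(x,y,.105) for y in (.048,0,-.048) for x in (.035,-.035)]
# image left = tool -y ; yaw257: tool y=(sin257,-cos257)=(-.97,.22) so left = +x world
# local frame yaw a: take holder yaw=257deg: local x=tool x (up in image), local y = -tool y... 
p,r=fit([(w,M,U)],[.484,.316,np.radians(257)]); print(p.round(4),np.degrees(p[2]).round(2),r.round(1).tolist())
E
```

```text
panel 1 [0.5319 0.3048 0.105 ] 0.07 77.16
panel 2 [0.4853 0.3151 0.105 ] 0.0694 77.42
panel 3 [0.4386 0.3255 0.105 ] 0.0695 77.66
[0.4853 0.3152 4.4933] 257.45 [[-0.5, -0.0], [-0.1, -0.0], [0.0, -0.3], [0.0, 0.4], [0.5, -0.3], [0.1, 0.3]]
```

```bash
python3 plan.py .5312,.3055,.19,257.4 .5312,.3055,.065,257.4,3; python3 - <<'E'
E
```

```text
now [0.484  0.3152 0.2762] -102.91 roll/pitch [ 1.7996e+02 -6.0000e-02] gap 0.03 t 27.25
[{-0.0006 -0.0241 0.0431 -0.003},{-0.0004 -0.024 0.0431 -0.002}]
now [0.5312 0.3055 0.19  ] 257.4 roll/pitch [ 1.7996e+02 -6.0000e-02] gap 0.03 t 27.25
[{0 0 0.0417 0},{0 0 0.0416 0},{0 0 0.0417 0}]
```

Call:
{"op": "move_arm", "data": {
  "targets": [
    {"dx": -0.0005, "dy": -0.024, "dz": 0.043, "rx": 0, "ry": 0, "rz": -0.003, "grip": 0.03},
    {"dx": -0.0005, "dy": -0.024, "dz": 0.043, "rx": 0, "ry": 0, "rz": -0.002, "grip": 0.03},
    {"dx": 0, "dy": 0, "dz": 0.05, "rx": 0, "ry": 0, "rz": 0, "grip": 0.03},
    {"dx": 0, "dy": 0, "dz": 0, "rx": 0, "ry": 0, "rz": 0, "grip": 0.03},
    {"dx": 0, "dy": 0, "dz": 0, "rx": 0, "ry": 0, "rz": 0, "grip": 0.03}
  ]
}}

```text
time: 27.88
tool_pos: [0.5319, 0.3064, 0.1431]
tool_rot: [-179.9, 0.1, -102.6]
force: [-0.2, -0.4, 0.7]
finger_gap: 0.0296
```

```bash
python3 - <<'E'
from h import *
s=readout.observe();print(s['tool_pos'],s['tool_rot'],s['dq'].round(1))
w=cam('wrist'); cv2.imwrite('pics/w_ho2.png',w['color'][...,::-1])
E
```

```text
[0.53190849 0.30636842 0.14308016] [-1.79911342e+02  8.07312663e-02 -1.02575047e+02] [ 0.4 -0.6  1.3 -0.2  0.1 -0.1]
```

View pics/w_ho2.png

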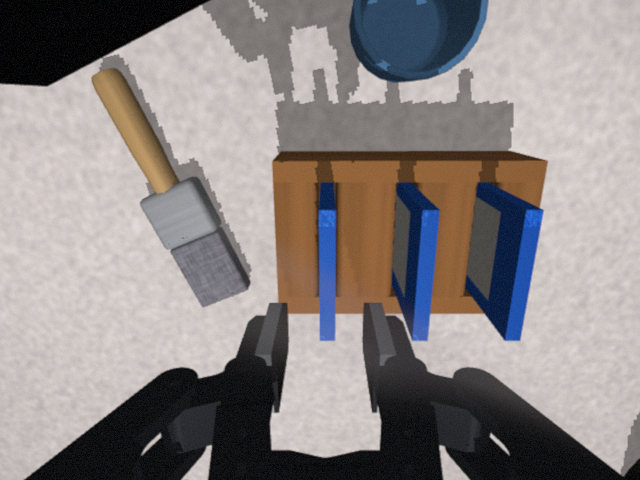

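Call:
{"op": "move_arm", "data": {
  "targets": [
    {"dx": 0, "dy": 0, "dz": 0.04, "rx": 0, "ry": 0, "rz": 0, "grip": 0.03},
    {"dx": 0, "dy": 0, "dz": 0.033, "rx": 0, "ry": 0, "rz": 0, "grip": 0.03},
    {"dx": 0, "dy": 0, "dz": 0.005, "rx": 0, "ry": 0, "rz": 0, "grip": 0.03},
    {"dx": 0, "dy": 0, "dz": 0, "rx": 0, "ry": 0, "rz": 0, "grip": 0.03}
  ]
}}

```text
time: 28.42
tool_pos: [0.5322, 0.307, 0.0648]
tool_rot: [-179.9, 0.1, -102.5]
force: [-0.9, -0.7, 0.1]
finger_gap: 0.0303
```

Call:
{"op": "move_arm", "data": {
  "targets": [
    {"dx": 0, "dy": 0, "dz": 0, "rx": 0, "ry": 0, "rz": 0, "grip": 0},
    {"dx": 0, "dy": 0, "dz": 0, "rx": 0, "ry": 0, "rz": 0, "grip": 0},
    {"dx": 0, "dy": 0, "dz": 0, "rx": 0, "ry": 0, "rz": 0, "grip": 0}
  ]
}}

```text
time: 28.8
tool_pos: [0.5323, 0.307, 0.0647]
tool_rot: [-179.9, 0.1, -102.5]
force: [0.2, -0.8, 8.5]
finger_gap: 0.0069
```

```bash
python3 - <<'E'
from h import *
s=readout.observe();print(s['tool_pos'],s['tool_rot'],s['force'],s['torque'],s['finger_gap'])
E
```

```text
[0.53228592 0.3069868  0.06470393] [-1.79877560e+02  1.08838113e-01 -1.02525605e+02] [ 0.22486561 -0.75050658  8.52014272] [-0.09370448  0.24605679 -0.03465794] 0.006942408712037946
```

Call:
{"op": "move_arm", "data": {
  "targets": [
    {"dx": 0, "dy": 0, "dz": -0.012, "rx": 0, "ry": 0, "rz": 0, "grip": 0},
    {"dx": 0, "dy": 0, "dz": -0.04, "rx": 0, "ry": 0, "rz": 0, "grip": 0},
    {"dx": 0, "dy": 0, "dz": -0.055, "rx": 0, "ry": 0, "rz": 0, "grip": 0},
    {"dx": 0, "dy": 0, "dz": -0.055, "rx": 0, "ry": 0, "rz": 0, "grip": 0},
    {"dx": 0, "dy": 0, "dz": -0.036, "rx": 0, "ry": 0, "rz": 0, "grip": 0}
  ]
}}

```text
time: 29.42
tool_pos: [0.5315, 0.3066, 0.265]
tool_rot: [-179.8, 0.1, -102.5]
force: [0.7, 1.1, -0.8]
finger_gap: 0.0076
```

```bash
python3 plan.py .6230,-.0540,.262,191.5; python3 - <<'E'
from h import *
w=cam('wrist'); crop(w,(270,260,380,480),3,'w_f1.png'); print(w['tool_from_camera'][:3,3], toolpt(w,(325.5,278),-.0403))
E
```

```text
now [0.5315 0.3066 0.265 ] -102.53 roll/pitch [-1.7984e+02  1.4000e-01] gap 0.0076 t 29.43
[{0.0415 -0.0209 0.0004 0.144},{0.0381 -0.0267 0.0003 0.144},{0.0338 -0.0319 0.0004 0.144},{0.029 -0.0364 0.0004 0.144},{0.0234 -0.0402 0.0004 0.144}]
[{0.0174 -0.0431 0.0003 0.144},{0.011 -0.0452 0.0004 0.144},{0.0045 -0.0462 0.0004 0.143}]
[ 0.0830756  -0.00093913 -0.14270503] [ 0.03689965 -0.00099173 -0.0403    ]
```

View pics/w_f1.png

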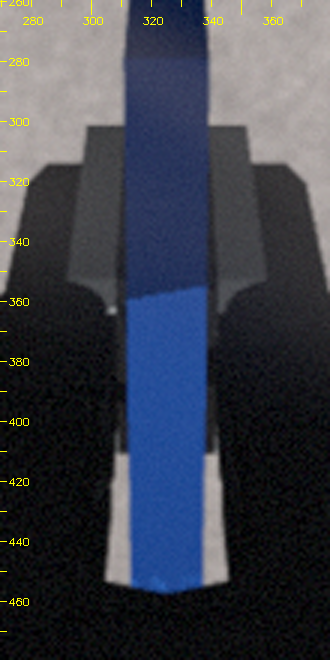

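Call:
{"op": "move_arm", "data": {
  "targets": [
    {"dx": 0.0415, "dy": -0.021, "dz": 0, "rx": 0, "ry": 0, "rz": 0.144, "grip": 0},
    {"dx": 0.038, "dy": -0.0267, "dz": 0, "rx": 0, "ry": 0, "rz": 0.144, "grip": 0},
    {"dx": 0.0338, "dy": -0.032, "dz": 0, "rx": 0, "ry": 0, "rz": 0.144, "grip": 0},
    {"dx": 0.029, "dy": -0.0364, "dz": 0, "rx": 0, "ry": 0, "rz": 0.144, "grip": 0},
    {"dx": 0.0234, "dy": -0.0402, "dz": 0, "rx": 0, "ry": 0, "rz": 0.144, "grip": 0}
  ]
}}

```text
time: 30.1
tool_pos: [0.5888, 0.0796, 0.2618]
tool_rot: [-180.0, 0.1, -144.0]
force: [-0.2, -0.1, -0.3]
finger_gap: 0.0075
```

Call:
{"op": "move_arm", "data": {
  "targets": [
    {"dx": 0.0174, "dy": -0.043, "dz": 0, "rx": 0, "ry": 0, "rz": 0.144, "grip": 0},
    {"dx": 0.011, "dy": -0.0452, "dz": 0, "rx": 0, "ry": 0, "rz": 0.144, "grip": 0},
    {"dx": 0.0045, "dy": -0.0462, "dz": 0, "rx": 0, "ry": 0, "rz": 0.143, "grip": 0},
    {"dx": 0, "dy": 0, "dz": 0.03, "rx": 0, "ry": 0, "rz": 0, "grip": 0},
    {"dx": 0, "dy": 0, "dz": 0, "rx": 0, "ry": 0, "rz": 0, "grip": 0}
  ]
}}

```text
time: 30.72
tool_pos: [0.6218, -0.0543, 0.2297]
tool_rot: [179.9, -0.2, -168.5]
force: [0.1, 0.2, -1.1]
finger_gap: 0.0071
```

Call:
{"op": "move_arm", "data": {
  "targets": [
    {"dx": 0, "dy": 0, "dz": 0.018, "rx": 0, "ry": 0, "rz": 0, "grip": 0},
    {"dx": 0, "dy": 0, "dz": 0, "rx": 0, "ry": 0, "rz": 0, "grip": 0},
    {"dx": 0, "dy": 0, "dz": 0, "rx": 0, "ry": 0, "rz": 0, "grip": 0}
  ]
}}

```text
time: 31.1
tool_pos: [0.6232, -0.0536, 0.2143]
tool_rot: [-180.0, 0.1, -168.4]
force: [-0.4, 1.0, -0.6]
finger_gap: 0.0074
```

```bash
python3 plan.py .6231,-.0544,.195,191.5; python3 - <<'E'
from h import *
w=cam('wrist'); crop(w,(230,120,420,300),4,'w_f2.png'); cv2.imwrite('pics/w_f2f.png',cv2.convertScaleAbs(w['color'][...,::-1],alpha=2.5)); print(w['tool_from_camera'][:3,3])
E
```

```text
now [ 0.6232 -0.0536  0.2143] -168.43 roll/pitch [-1.7998e+02  7.0000e-02] gap 0.0074 t 31.1
[{0.0003 -0.0008 0.0193 0.001}]
[ 8.24912332e-02  3.70832509e-05 -1.42707524e-01]
```

View pics/w_f2.png

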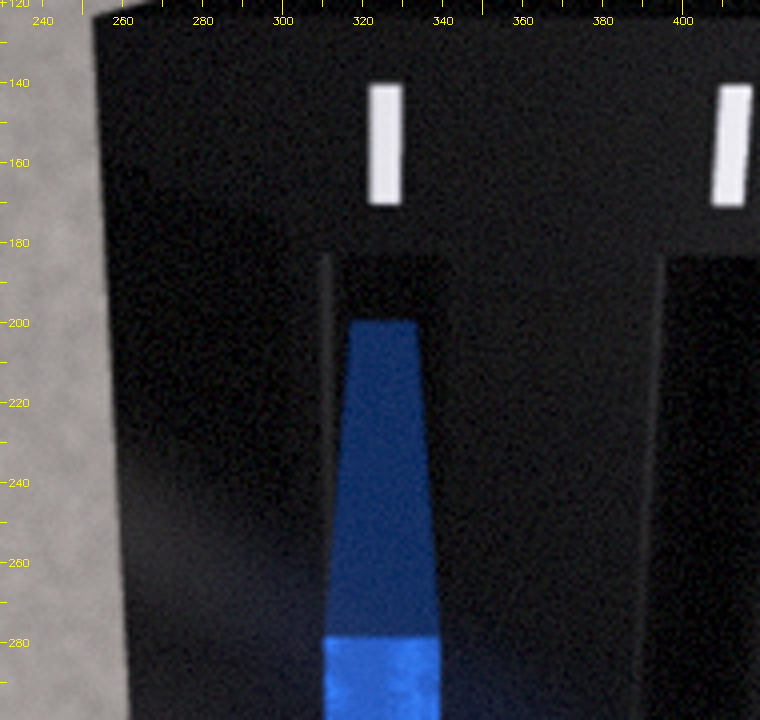

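View pics/w_f2f.png

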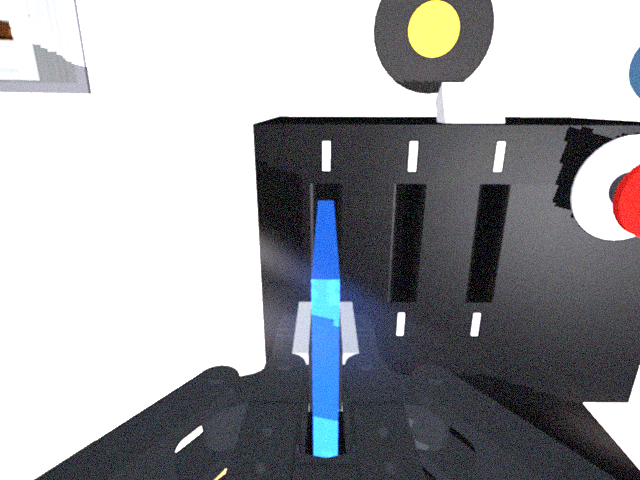

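```bash
python3 - <<'E'
from h import *
w=cam('wrist'); slotoff(w,(325,278.7),-.0403,(325.3,199.7),.0547,(325.8,155),.0843)
slotoff(w,(325,278.7),-.0403,(325.3,199.7),.0547,(325.8,183.5),.0843)
E
```

```text
top [ 0.0359 -0.0001 -0.0403] bot [ 0.0361 -0.      0.0547] slot [0.0545 0.0002 0.0843] panel extrap [ 0.0361 -0.      0.0843] => slot-panel y 0.0003 x gap 0.0184
top [ 0.0359 -0.0001 -0.0403] bot [ 0.0361 -0.      0.0547] slot [0.0385 0.0003 0.0843] panel extrap [ 0.0361 -0.      0.0843] => slot-panel y 0.0003 x gap 0.0024
```

Call:
{"op": "move_arm", "data": {
  "targets": [
    {"dx": 0, "dy": 0, "dz": 0.024, "rx": 0, "ry": 0, "rz": 0, "grip": 0},
    {"dx": 0, "dy": 0, "dz": 0, "rx": 0, "ry": 0, "rz": 0, "grip": 0},
    {"dx": 0, "dy": 0, "dz": 0.01, "rx": 0, "ry": 0, "rz": 0, "grip": 0},
    {"dx": 0, "dy": 0, "dz": 0.01, "rx": 0, "ry": 0, "rz": 0, "grip": 0},
    {"dx": 0, "dy": 0, "dz": 0, "rx": 0, "ry": 0, "rz": 0, "grip": 0}
  ]
}}

```text
time: 31.82
tool_pos: [0.6225, -0.0539, 0.1681]
tool_rot: [180.0, -0.1, -168.5]
force: [-0.2, 0.3, -1.0]
finger_gap: 0.0071
```

Call:
{"op": "move_arm", "data": {
  "targets": [
    {"dx": 0, "dy": 0, "dz": 0.01, "rx": 0, "ry": 0, "rz": 0, "grip": 0},
    {"dx": 0, "dy": 0, "dz": 0.008, "rx": 0, "ry": 0, "rz": 0, "grip": 0},
    {"dx": 0, "dy": 0, "dz": 0.005, "rx": 0, "ry": 0, "rz": 0, "grip": 0},
    {"dx": 0, "dy": 0, "dz": 0, "rx": 0, "ry": 0, "rz": 0, "grip": 0}
  ]
}}

```text
time: 32.33
tool_pos: [0.6227, -0.0539, 0.1455]
tool_rot: [180.0, -0.0, -168.5]
force: [0.0, -0.3, -0.4]
finger_gap: 0.0075
```

Call:
{"op": "move_arm", "data": {
  "targets": [
    {"dx": 0, "dy": 0, "dz": 0.0015, "rx": 0, "ry": 0, "rz": 0, "grip": 0},
    {"dx": 0, "dy": 0, "dz": 0, "rx": 0, "ry": 0, "rz": 0, "grip": 0}
  ]
}}

```text
time: 32.58
tool_pos: [0.6232, -0.054, 0.1447]
tool_rot: [-180.0, 0.0, -168.5]
force: [0.1, 0.2, 2.8]
finger_gap: 0.0074
```

Call:
{"op": "move_arm", "data": {
  "targets": [
    {"dx": 0, "dy": 0, "dz": 0, "rx": 0, "ry": 0, "rz": 0, "grip": 0.03},
    {"dx": 0, "dy": 0, "dz": 0, "rx": 0, "ry": 0, "rz": 0, "grip": 0.03},
    {"dx": 0, "dy": 0, "dz": 0, "rx": 0, "ry": 0, "rz": 0, "grip": 0.03},
    {"dx": 0, "dy": 0, "dz": -0.04, "rx": 0, "ry": 0, "rz": 0, "grip": 0.03},
    {"dx": 0, "dy": 0, "dz": -0.06, "rx": 0, "ry": 0, "rz": 0, "grip": 0.03}
  ]
}}

```text
time: 33.2
tool_pos: [0.6219, -0.0539, 0.2441]
tool_rot: [179.9, -0.2, -168.5]
force: [2.0, 0.1, 1.3]
finger_gap: 0.03
```

Call:
{"op": "move_arm", "data": {
  "targets": [
    {"dx": 0, "dy": 0, "dz": 0, "rx": 0, "ry": 0, "rz": 0, "grip": 0.03},
    {"dx": 0, "dy": 0, "dz": 0, "rx": 0, "ry": 0, "rz": 0, "grip": 0.03}
  ]
}}

```text
time: 33.45
tool_pos: [0.623, -0.054, 0.244]
tool_rot: [180.0, 0.0, -168.5]
force: [0.3, 0.1, -0.7]
finger_gap: 0.0299
```

```bash
python3 plan.py .4850,.3160,.24,257.4;  python3 - <<'E'
from h import *
w=cam('wrist'); cv2.imwrite('pics/w_f3.png',cv2.convertScaleAbs(w['color'][...,::-1],alpha=1.5))
E
```

```text
now [ 0.623 -0.054  0.244] -168.47 roll/pitch [180.   0.] gap 0.0299 t 33.45
[{0.0077 0.0488 0.0005 -0.144},{0.0005 0.0493 0.0005 -0.143},{-0.0064 0.049 0.0005 -0.144},{-0.0134 0.0474 0.0005 -0.144},{-0.0201 0.0451 0.0005 -0.144}]
[{-0.0264 0.0418 0.0005 -0.143},{-0.032 0.0375 0.0005 -0.144},{-0.0371 0.0326 0.0005 -0.144}]
```

View pics/w_f3.png

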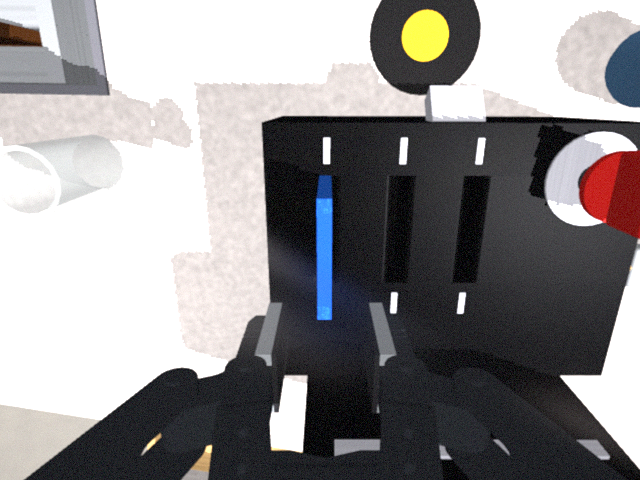

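Call:
{"op": "move_arm", "data": {
  "targets": [
    {"dx": 0.0077, "dy": 0.0488, "dz": 0, "rx": 0, "ry": 0, "rz": -0.144, "grip": 0.03},
    {"dx": 0.0005, "dy": 0.0493, "dz": 0, "rx": 0, "ry": 0, "rz": -0.143, "grip": 0.03},
    {"dx": -0.0064, "dy": 0.049, "dz": 0, "rx": 0, "ry": 0, "rz": -0.144, "grip": 0.03},
    {"dx": -0.0134, "dy": 0.0474, "dz": 0, "rx": 0, "ry": 0, "rz": -0.144, "grip": 0.03},
    {"dx": -0.02, "dy": 0.045, "dz": 0, "rx": 0, "ry": 0, "rz": -0.144, "grip": 0.03}
  ]
}}

```text
time: 34.12
tool_pos: [0.5353, 0.1783, 0.243]
tool_rot: [179.9, -0.1, -127.0]
force: [-0.1, -0.3, -0.4]
finger_gap: 0.0298
```

Call:
{"op": "move_arm", "data": {
  "targets": [
    {"dx": -0.0264, "dy": 0.0418, "dz": 0, "rx": 0, "ry": 0, "rz": -0.143, "grip": 0.03},
    {"dx": -0.032, "dy": 0.0375, "dz": 0, "rx": 0, "ry": 0, "rz": -0.144, "grip": 0.03},
    {"dx": -0.0371, "dy": 0.0326, "dz": 0, "rx": 0, "ry": 0, "rz": -0.144, "grip": 0.03},
    {"dx": 0, "dy": 0, "dz": 0.05, "rx": 0, "ry": 0, "rz": 0, "grip": 0.03},
    {"dx": 0, "dy": 0, "dz": 0.05, "rx": 0, "ry": 0, "rz": 0, "grip": 0.03}
  ]
}}

```text
time: 34.75
tool_pos: [0.484, 0.3162, 0.1419]
tool_rot: [180.0, -0.0, -102.5]
force: [1.0, 0.6, -0.2]
finger_gap: 0.0301
```

Call:
{"op": "move_arm", "data": {
  "targets": [
    {"dx": 0, "dy": 0, "dz": 0, "rx": 0, "ry": 0, "rz": 0, "grip": 0.03},
    {"dx": 0, "dy": 0, "dz": 0, "rx": 0, "ry": 0, "rz": 0, "grip": 0.03},
    {"dx": 0, "dy": 0, "dz": 0, "rx": 0, "ry": 0, "rz": 0, "grip": 0.03}
  ]
}}

```text
time: 35.12
tool_pos: [0.486, 0.3164, 0.1464]
tool_rot: [-179.9, 0.1, -102.6]
force: [0.3, 0.5, 0.1]
finger_gap: 0.0296
```

```bash
python3 plan.py .4856,.3172,.065,257.5;  python3 - <<'E'
from h import *
w=cam('wrist'); cv2.imwrite('pics/w_f4.png',w['color'][...,::-1])
E
```

```text
now [0.486  0.3164 0.1464] -102.6 roll/pitch [-1.7988e+02  1.2000e-01] gap 0.0296 t 35.12
[{-0.0004 0.0003 0.0407 -0.001},{-0.0003 0.0003 0.0407 -0.001}]
```

View pics/w_f4.png

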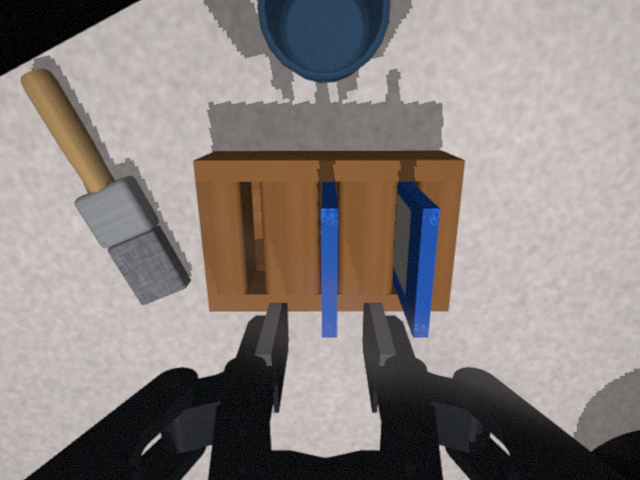

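Call:
{"op": "move_arm", "data": {
  "targets": [
    {"dx": -0.0005, "dy": 0.001, "dz": 0.04, "rx": 0, "ry": 0, "rz": 0, "grip": 0.03},
    {"dx": 0, "dy": 0, "dz": 0.035, "rx": 0, "ry": 0, "rz": 0, "grip": 0.03},
    {"dx": 0, "dy": 0, "dz": 0.006, "rx": 0, "ry": 0, "rz": 0, "grip": 0.03},
    {"dx": 0, "dy": 0, "dz": 0, "rx": 0, "ry": 0, "rz": 0, "grip": 0.03}
  ]
}}

```text
time: 35.67
tool_pos: [0.4847, 0.3169, 0.0646]
tool_rot: [-180.0, 0.0, -102.6]
force: [-0.9, -0.2, 0.3]
finger_gap: 0.0298
```

Call:
{"op": "move_arm", "data": {
  "targets": [
    {"dx": 0, "dy": 0, "dz": 0, "rx": 0, "ry": 0, "rz": 0, "grip": 0},
    {"dx": 0, "dy": 0, "dz": 0, "rx": 0, "ry": 0, "rz": 0, "grip": 0},
    {"dx": 0, "dy": 0, "dz": 0, "rx": 0, "ry": 0, "rz": 0, "grip": 0}
  ]
}}

```text
time: 36.05
tool_pos: [0.485, 0.3171, 0.065]
tool_rot: [-179.9, 0.1, -102.6]
force: [-0.0, -1.5, 7.7]
finger_gap: 0.0075
```

```bash
python3 - <<'E'
from h import *
s=readout.observe();print(s['tool_pos'],s['tool_rot'],s['force'],s['torque'],s['finger_gap'])
E
```

```text
[0.48500357 0.31714585 0.06498507] [-1.79891452e+02  1.06165718e-01 -1.02582146e+02] [-0.02375803 -1.49145085  7.72224283] [-0.17894642  0.05390167 -0.04089464] 0.0074783843673632885
```

Call:
{"op": "move_arm", "data": {
  "targets": [
    {"dx": 0, "dy": 0, "dz": -0.012, "rx": 0, "ry": 0, "rz": 0, "grip": 0},
    {"dx": 0, "dy": 0, "dz": -0.04, "rx": 0, "ry": 0, "rz": 0, "grip": 0},
    {"dx": 0, "dy": 0, "dz": -0.055, "rx": 0, "ry": 0, "rz": 0, "grip": 0},
    {"dx": 0, "dy": 0, "dz": -0.055, "rx": 0, "ry": 0, "rz": 0, "grip": 0},
    {"dx": 0, "dy": 0, "dz": -0.036, "rx": 0, "ry": 0, "rz": 0, "grip": 0}
  ]
}}

```text
time: 36.67
tool_pos: [0.4843, 0.3167, 0.2654]
tool_rot: [-179.9, 0.2, -102.6]
force: [0.4, 0.5, -0.6]
finger_gap: 0.0074
```

```bash
python3 plan.py .6135,-.0065,.262,191.5; python3 - <<'E'
from h import *
w=cam('wrist'); crop(w,(270,260,380,480),3,'w_f5.png'); print(w['tool_from_camera'][:3,3], toolpt(w,(325.5,278),-.0403))
E
```

```text
now [0.4843 0.3167 0.2654] -102.58 roll/pitch [-1.7985e+02  1.5000e-01] gap 0.0074 t 36.67
[{0.041 -0.0281 0.0005 0.164},{0.036 -0.0344 0.0005 0.165},{0.0297 -0.0398 0.0005 0.164},{0.0229 -0.0442 0.0005 0.164},{0.0154 -0.0473 0.0004 0.165}]
[{0.0074 -0.0491 0.0005 0.164},{-0.0008 -0.0497 0.0005 0.164}]
[ 0.08307466 -0.00093865 -0.14270513] [ 0.03689848 -0.00099127 -0.0403    ]
```

View pics/w_f5.png

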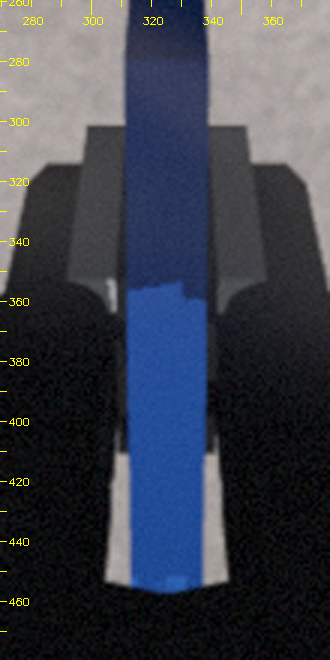

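Call:
{"op": "move_arm", "data": {
  "targets": [
    {"dx": 0.041, "dy": -0.028, "dz": 0, "rx": 0, "ry": 0, "rz": 0.164, "grip": 0},
    {"dx": 0.036, "dy": -0.0345, "dz": 0, "rx": 0, "ry": 0, "rz": 0.165, "grip": 0},
    {"dx": 0.0297, "dy": -0.04, "dz": 0, "rx": 0, "ry": 0, "rz": 0.164, "grip": 0},
    {"dx": 0.0229, "dy": -0.0442, "dz": 0, "rx": 0, "ry": 0, "rz": 0.164, "grip": 0},
    {"dx": 0.0154, "dy": -0.0473, "dz": 0, "rx": 0, "ry": 0, "rz": 0.165, "grip": 0}
  ]
}}

```text
time: 37.35
tool_pos: [0.5768, 0.0839, 0.2624]
tool_rot: [-180.0, 0.1, -150.0]
force: [-0.3, 0.4, -1.0]
finger_gap: 0.0072
```

Call:
{"op": "move_arm", "data": {
  "targets": [
    {"dx": 0.0074, "dy": -0.0491, "dz": 0, "rx": 0, "ry": 0, "rz": 0.164, "grip": 0},
    {"dx": -0.001, "dy": -0.0497, "dz": 0, "rx": 0, "ry": 0, "rz": 0.164, "grip": 0},
    {"dx": 0, "dy": 0, "dz": 0.03, "rx": 0, "ry": 0, "rz": 0, "grip": 0},
    {"dx": 0, "dy": 0, "dz": 0.018, "rx": 0, "ry": 0, "rz": 0, "grip": 0},
    {"dx": 0, "dy": 0, "dz": 0, "rx": 0, "ry": 0, "rz": 0, "grip": 0}
  ]
}}

```text
time: 37.98
tool_pos: [0.6129, -0.0068, 0.213]
tool_rot: [180.0, -0.1, -168.5]
force: [0.1, 0.3, -0.2]
finger_gap: 0.0074
```

Call:
{"op": "move_arm", "data": {
  "targets": [
    {"dx": 0, "dy": 0, "dz": 0, "rx": 0, "ry": 0, "rz": 0, "grip": 0},
    {"dx": 0, "dy": 0, "dz": 0, "rx": 0, "ry": 0, "rz": 0, "grip": 0}
  ]
}}

```text
time: 38.22
tool_pos: [0.614, -0.0065, 0.2145]
tool_rot: [-180.0, 0.1, -168.5]
force: [0.6, -0.3, -1.2]
finger_gap: 0.0071
```

```bash
python3 plan.py .6134,-.0063,.195,191.5; python3 - <<'E'
from h import *
w=cam('wrist'); crop(w,(250,120,400,300),4,'w_f6.png')
E
```

```text
now [ 0.614  -0.0065  0.2145] -168.46 roll/pitch [-1.7998e+02  9.0000e-02] gap 0.0071 t 38.23
[{0.0006 0.0003 0.0195 0.001}]
```

View pics/w_f6.png

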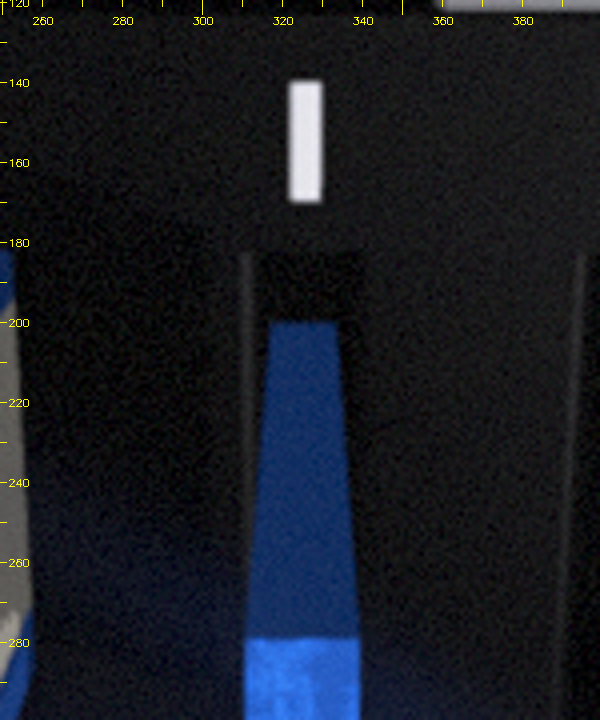

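Call:
{"op": "move_arm", "data": {
  "targets": [
    {"dx": 0.0004, "dy": 0.0002, "dz": 0.024, "rx": 0, "ry": 0, "rz": 0, "grip": 0},
    {"dx": 0, "dy": 0, "dz": 0, "rx": 0, "ry": 0, "rz": 0, "grip": 0},
    {"dx": 0, "dy": 0, "dz": 0.01, "rx": 0, "ry": 0, "rz": 0, "grip": 0},
    {"dx": 0, "dy": 0, "dz": 0.01, "rx": 0, "ry": 0, "rz": 0, "grip": 0},
    {"dx": 0, "dy": 0, "dz": 0, "rx": 0, "ry": 0, "rz": 0, "grip": 0}
  ]
}}

```text
time: 38.9
tool_pos: [0.6128, -0.0065, 0.1685]
tool_rot: [180.0, -0.1, -168.5]
force: [-0.2, -0.7, -1.0]
finger_gap: 0.0073
```

Call:
{"op": "move_arm", "data": {
  "targets": [
    {"dx": 0, "dy": 0, "dz": 0.01, "rx": 0, "ry": 0, "rz": 0, "grip": 0},
    {"dx": 0, "dy": 0, "dz": 0.008, "rx": 0, "ry": 0, "rz": 0, "grip": 0},
    {"dx": 0, "dy": 0, "dz": 0.005, "rx": 0, "ry": 0, "rz": 0, "grip": 0},
    {"dx": 0, "dy": 0, "dz": 0.0015, "rx": 0, "ry": 0, "rz": 0, "grip": 0},
    {"dx": 0, "dy": 0, "dz": 0, "rx": 0, "ry": 0, "rz": 0, "grip": 0}
  ]
}}

```text
time: 39.52
tool_pos: [0.6132, -0.0066, 0.145]
tool_rot: [-180.0, 0.0, -168.5]
force: [-2.5, 0.0, 4.0]
finger_gap: 0.0075
```

Contact with the floor at z = 0.145. I'll release and go back for the third.

Call:
{"op": "move_arm", "data": {
  "targets": [
    {"dx": 0, "dy": 0, "dz": 0, "rx": 0, "ry": 0, "rz": 0, "grip": 0.03},
    {"dx": 0, "dy": 0, "dz": 0, "rx": 0, "ry": 0, "rz": 0, "grip": 0.03},
    {"dx": 0, "dy": 0, "dz": 0, "rx": 0, "ry": 0, "rz": 0, "grip": 0.03},
    {"dx": 0, "dy": 0, "dz": -0.04, "rx": 0, "ry": 0, "rz": 0, "grip": 0.03},
    {"dx": 0, "dy": 0, "dz": -0.06, "rx": 0, "ry": 0, "rz": 0, "grip": 0.03}
  ]
}}

```text
time: 40.15
tool_pos: [0.6122, -0.0065, 0.2446]
tool_rot: [180.0, -0.2, -168.5]
force: [1.1, -0.3, 0.5]
finger_gap: 0.0301
```

Call:
{"op": "move_arm", "data": {
  "targets": [
    {"dx": 0, "dy": 0, "dz": 0, "rx": 0, "ry": 0, "rz": 0, "grip": 0.03},
    {"dx": 0, "dy": 0, "dz": 0, "rx": 0, "ry": 0, "rz": 0, "grip": 0.03}
  ]
}}

```text
time: 40.4
tool_pos: [0.6132, -0.0066, 0.2445]
tool_rot: [-180.0, 0.0, -168.5]
force: [0.1, 0.0, -0.2]
finger_gap: 0.0301
```

```bash
python3 plan.py .4380,.3275,.24,257.4
```

```text
now [ 0.6132 -0.0066  0.2445] -168.47 roll/pitch [-180.    0.] gap 0.0301 t 40.4
[{0.0131 0.0453 0.0006 -0.144},{0.0065 0.0467 0.0005 -0.143},{-0.0002 0.0472 0.0006 -0.144},{-0.007 0.0466 0.0006 -0.144},{-0.0137 0.0451 0.0005 -0.144}]
[{-0.0199 0.0427 0.0006 -0.143},{-0.0259 0.0395 0.0006 -0.144},{-0.0312 0.0353 0.0005 -0.144}]
```

Call:
{"op": "move_arm", "data": {
  "targets": [
    {"dx": 0.0131, "dy": 0.0453, "dz": 0, "rx": 0, "ry": 0, "rz": -0.144, "grip": 0.03},
    {"dx": 0.0065, "dy": 0.0467, "dz": 0, "rx": 0, "ry": 0, "rz": -0.143, "grip": 0.03},
    {"dx": 0, "dy": 0.0472, "dz": 0, "rx": 0, "ry": 0, "rz": -0.144, "grip": 0.03},
    {"dx": -0.007, "dy": 0.0466, "dz": 0, "rx": 0, "ry": 0, "rz": -0.144, "grip": 0.03},
    {"dx": -0.0137, "dy": 0.045, "dz": 0, "rx": 0, "ry": 0, "rz": -0.144, "grip": 0.03}
  ]
}}

```text
time: 41.02
tool_pos: [0.5021, 0.2031, 0.2435]
tool_rot: [179.9, -0.1, -127.0]
force: [0.6, 0.9, -0.1]
finger_gap: 0.03
```

Call:
{"op": "move_arm", "data": {
  "targets": [
    {"dx": -0.02, "dy": 0.0427, "dz": 0, "rx": 0, "ry": 0, "rz": -0.143, "grip": 0.03},
    {"dx": -0.026, "dy": 0.0395, "dz": 0, "rx": 0, "ry": 0, "rz": -0.144, "grip": 0.03},
    {"dx": -0.0312, "dy": 0.0353, "dz": 0, "rx": 0, "ry": 0, "rz": -0.144, "grip": 0.03},
    {"dx": 0, "dy": 0, "dz": 0.05, "rx": 0, "ry": 0, "rz": 0, "grip": 0.03},
    {"dx": 0, "dy": 0, "dz": 0.05, "rx": 0, "ry": 0, "rz": 0, "grip": 0.03}
  ]
}}

```text
time: 41.65
tool_pos: [0.437, 0.3277, 0.1424]
tool_rot: [180.0, -0.0, -102.5]
force: [1.4, 1.0, -0.2]
finger_gap: 0.03
```

Call:
{"op": "move_arm", "data": {
  "targets": [
    {"dx": 0, "dy": 0, "dz": 0, "rx": 0, "ry": 0, "rz": 0, "grip": 0.03},
    {"dx": 0, "dy": 0, "dz": 0, "rx": 0, "ry": 0, "rz": 0, "grip": 0.03},
    {"dx": 0, "dy": 0, "dz": 0, "rx": 0, "ry": 0, "rz": 0, "grip": 0.03}
  ]
}}

```text
time: 42.02
tool_pos: [0.439, 0.3281, 0.1468]
tool_rot: [-179.9, 0.1, -102.6]
force: [0.4, 0.2, 0.3]
finger_gap: 0.0302
```

```bash
python3 plan.py .4380,.3276,.065,257.5;  python3 - <<'E'
from h import *
w=cam('wrist'); cv2.imwrite('pics/w_f7.png',w['color'][...,::-1])
E
```

```text
now [0.439  0.3281 0.1468] -102.6 roll/pitch [-1.7989e+02  1.3000e-01] gap 0.0302 t 42.02
[{0.0003 0.0004 0.0409 -0.001},{0.0004 0.0004 0.0409 -0.001}]
```

View pics/w_f7.png

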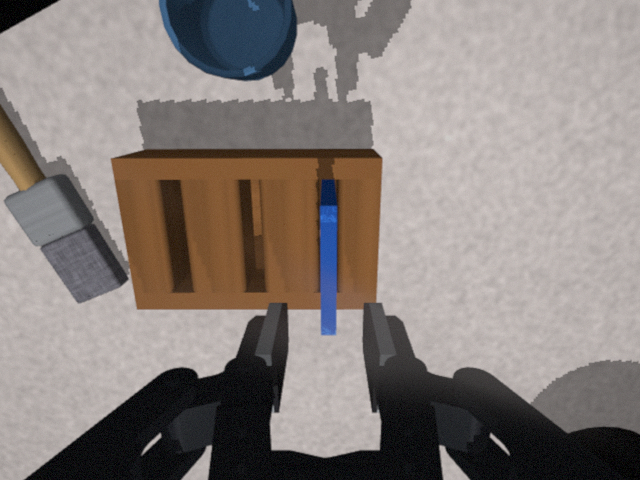

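Call:
{"op": "move_arm", "data": {
  "targets": [
    {"dx": 0.0005, "dy": 0.001, "dz": 0.04, "rx": 0, "ry": 0, "rz": 0, "grip": 0.03},
    {"dx": 0, "dy": 0, "dz": 0.035, "rx": 0, "ry": 0, "rz": 0, "grip": 0.03},
    {"dx": 0, "dy": 0, "dz": 0.0065, "rx": 0, "ry": 0, "rz": 0, "grip": 0.03},
    {"dx": 0, "dy": 0, "dz": 0, "rx": 0, "ry": 0, "rz": 0, "grip": 0.03}
  ]
}}

```text
time: 42.58
tool_pos: [0.4374, 0.3276, 0.0645]
tool_rot: [-180.0, 0.0, -102.6]
force: [0.1, 0.5, 0.2]
finger_gap: 0.0301
```

Call:
{"op": "move_arm", "data": {
  "targets": [
    {"dx": 0, "dy": 0, "dz": 0, "rx": 0, "ry": 0, "rz": 0, "grip": 0},
    {"dx": 0, "dy": 0, "dz": 0, "rx": 0, "ry": 0, "rz": 0, "grip": 0},
    {"dx": 0, "dy": 0, "dz": 0, "rx": 0, "ry": 0, "rz": 0, "grip": 0}
  ]
}}

```text
time: 42.95
tool_pos: [0.4377, 0.3279, 0.0649]
tool_rot: [-179.9, 0.1, -102.6]
force: [-0.9, -1.5, 7.9]
finger_gap: 0.0076
```

Call:
{"op": "move_arm", "data": {
  "targets": [
    {"dx": 0, "dy": 0, "dz": -0.012, "rx": 0, "ry": 0, "rz": 0, "grip": 0},
    {"dx": 0, "dy": 0, "dz": -0.04, "rx": 0, "ry": 0, "rz": 0, "grip": 0},
    {"dx": 0, "dy": 0, "dz": -0.055, "rx": 0, "ry": 0, "rz": 0, "grip": 0},
    {"dx": 0, "dy": 0, "dz": -0.055, "rx": 0, "ry": 0, "rz": 0, "grip": 0},
    {"dx": 0, "dy": 0, "dz": -0.036, "rx": 0, "ry": 0, "rz": 0, "grip": 0}
  ]
}}

```text
time: 43.58
tool_pos: [0.4371, 0.3274, 0.2654]
tool_rot: [-179.9, 0.2, -102.6]
force: [1.0, -0.1, -1.5]
finger_gap: 0.0072
```

```bash
python3 plan.py .6041,.0404,.262,191.5; python3 - <<'E'
from h import *
w=cam('wrist'); crop(w,(270,260,380,480),3,'w_f8.png')
E
```

```text
now [0.4371 0.3274 0.2654] -102.58 roll/pitch [-1.7986e+02  1.6000e-01] gap 0.0072 t 43.58
[{0.0348 -0.0322 0.0005 0.164},{0.0291 -0.0375 0.0005 0.165},{0.0226 -0.0417 0.0004 0.164},{0.0154 -0.0449 0.0005 0.164},{0.0079 -0.0467 0.0005 0.165}]
[{0.0001 -0.0475 0.0005 0.164},{-0.0076 -0.0468 0.0005 0.164}]
```

View pics/w_f8.png

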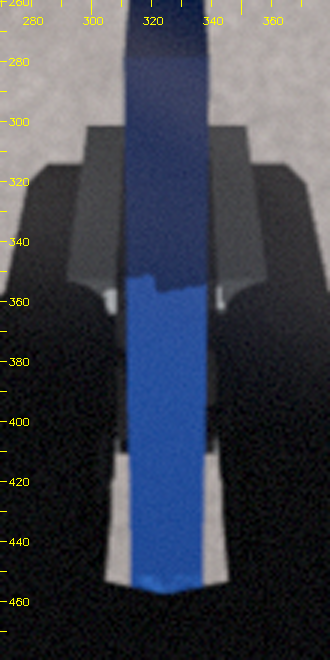

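Call:
{"op": "move_arm", "data": {
  "targets": [
    {"dx": 0.0348, "dy": -0.0322, "dz": 0, "rx": 0, "ry": 0, "rz": 0.164, "grip": 0},
    {"dx": 0.029, "dy": -0.0375, "dz": 0, "rx": 0, "ry": 0, "rz": 0.165, "grip": 0},
    {"dx": 0.0226, "dy": -0.0417, "dz": 0, "rx": 0, "ry": 0, "rz": 0.164, "grip": 0},
    {"dx": 0.0154, "dy": -0.045, "dz": 0, "rx": 0, "ry": 0, "rz": 0.164, "grip": 0},
    {"dx": 0.008, "dy": -0.0467, "dz": 0, "rx": 0, "ry": 0, "rz": 0.165, "grip": 0}
  ]
}}

```text
time: 44.25
tool_pos: [0.5567, 0.1208, 0.2623]
tool_rot: [-180.0, 0.1, -150.0]
force: [1.1, 0.9, -1.0]
finger_gap: 0.0078
```

Call:
{"op": "move_arm", "data": {
  "targets": [
    {"dx": 0, "dy": -0.0475, "dz": 0, "rx": 0, "ry": 0, "rz": 0.164, "grip": 0},
    {"dx": -0.0078, "dy": -0.0468, "dz": 0, "rx": 0, "ry": 0, "rz": 0.164, "grip": 0},
    {"dx": 0, "dy": 0, "dz": 0, "rx": 0, "ry": 0, "rz": 0, "grip": 0},
    {"dx": 0, "dy": 0, "dz": 0.03, "rx": 0, "ry": 0, "rz": 0, "grip": 0},
    {"dx": 0, "dy": 0, "dz": 0.018, "rx": 0, "ry": 0, "rz": 0, "grip": 0}
  ]
}}

```text
time: 44.88
tool_pos: [0.6035, 0.0409, 0.2129]
tool_rot: [180.0, -0.0, -168.4]
force: [-0.1, -0.6, -1.7]
finger_gap: 0.0072
```

Call:
{"op": "move_arm", "data": {
  "targets": [
    {"dx": 0, "dy": 0, "dz": 0, "rx": 0, "ry": 0, "rz": 0, "grip": 0},
    {"dx": 0, "dy": 0, "dz": 0, "rx": 0, "ry": 0, "rz": 0, "grip": 0},
    {"dx": 0, "dy": 0, "dz": 0, "rx": 0, "ry": 0, "rz": 0, "grip": 0}
  ]
}}

```text
time: 45.25
tool_pos: [0.6045, 0.0405, 0.2145]
tool_rot: [-180.0, 0.1, -168.4]
force: [0.3, -0.3, -0.7]
finger_gap: 0.0071
```

```bash
python3 plan.py .6041,.0404,.195,191.5; python3 - <<'E'
from h import *
w=cam('wrist'); crop(w,(250,120,400,300),4,'w_f9.png')
E
```

```text
now [0.6045 0.0405 0.2145] -168.44 roll/pitch [-1.7999e+02  9.0000e-02] gap 0.0071 t 45.25
[{0.0004 -0.0001 0.0195 0.001}]
```

View pics/w_f9.png

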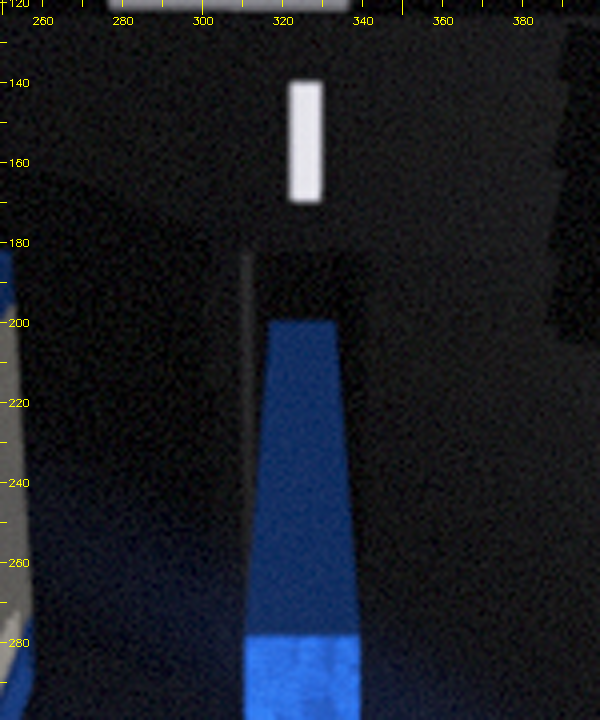

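Call:
{"op": "move_arm", "data": {
  "targets": [
    {"dx": 0.0004, "dy": 0.0002, "dz": 0.024, "rx": 0, "ry": 0, "rz": 0, "grip": 0},
    {"dx": 0, "dy": 0, "dz": 0, "rx": 0, "ry": 0, "rz": 0, "grip": 0},
    {"dx": 0, "dy": 0, "dz": 0.01, "rx": 0, "ry": 0, "rz": 0, "grip": 0},
    {"dx": 0, "dy": 0, "dz": 0.01, "rx": 0, "ry": 0, "rz": 0, "grip": 0},
    {"dx": 0, "dy": 0, "dz": 0, "rx": 0, "ry": 0, "rz": 0, "grip": 0}
  ]
}}

```text
time: 45.92
tool_pos: [0.6032, 0.0404, 0.1686]
tool_rot: [180.0, -0.1, -168.5]
force: [0.2, 0.4, -0.8]
finger_gap: 0.0072
```

Call:
{"op": "move_arm", "data": {
  "targets": [
    {"dx": 0, "dy": 0, "dz": 0.01, "rx": 0, "ry": 0, "rz": 0, "grip": 0},
    {"dx": 0, "dy": 0, "dz": 0.008, "rx": 0, "ry": 0, "rz": 0, "grip": 0},
    {"dx": 0, "dy": 0, "dz": 0.005, "rx": 0, "ry": 0, "rz": 0, "grip": 0},
    {"dx": 0, "dy": 0, "dz": 0.0015, "rx": 0, "ry": 0, "rz": 0, "grip": 0},
    {"dx": 0, "dy": 0, "dz": 0, "rx": 0, "ry": 0, "rz": 0, "grip": 0}
  ]
}}

```text
time: 46.55
tool_pos: [0.6037, 0.0404, 0.145]
tool_rot: [-180.0, 0.0, -168.5]
force: [-1.9, -0.1, 2.9]
finger_gap: 0.0073
```

Call:
{"op": "move_arm", "data": {
  "targets": [
    {"dx": 0, "dy": 0, "dz": 0, "rx": 0, "ry": 0, "rz": 0, "grip": 0.03},
    {"dx": 0, "dy": 0, "dz": 0, "rx": 0, "ry": 0, "rz": 0, "grip": 0.03},
    {"dx": 0, "dy": 0, "dz": 0, "rx": 0, "ry": 0, "rz": 0, "grip": 0.03},
    {"dx": 0, "dy": 0, "dz": -0.04, "rx": 0, "ry": 0, "rz": 0, "grip": 0.03},
    {"dx": 0, "dy": 0, "dz": -0.06, "rx": 0, "ry": 0, "rz": 0, "grip": 0.03}
  ]
}}

```text
time: 47.18
tool_pos: [0.6027, 0.0403, 0.2447]
tool_rot: [180.0, -0.2, -168.5]
force: [1.3, 0.1, 0.5]
finger_gap: 0.0299
```

Call:
{"op": "move_arm", "data": {
  "targets": [
    {"dx": 0, "dy": 0, "dz": 0, "rx": 0, "ry": 0, "rz": 0, "grip": 0.05},
    {"dx": 0, "dy": 0, "dz": 0, "rx": 0, "ry": 0, "rz": 0, "grip": 0.085}
  ]
}}

```text
time: 47.42
tool_pos: [0.6037, 0.0404, 0.2445]
tool_rot: [180.0, -0.0, -168.5]
force: [-0.4, -0.6, -0.4]
finger_gap: 0.0653
```

```bash
python3 - <<'E'
from h import *
for n in('scene','side','wrist'):
    w=cam(n); cv2.imwrite(f'pics/{n}1.png',w['color'][...,::-1])
    np.savez(n+'1.npz',**w)
E
```

```text
(no output)
```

View pics/scene1.png

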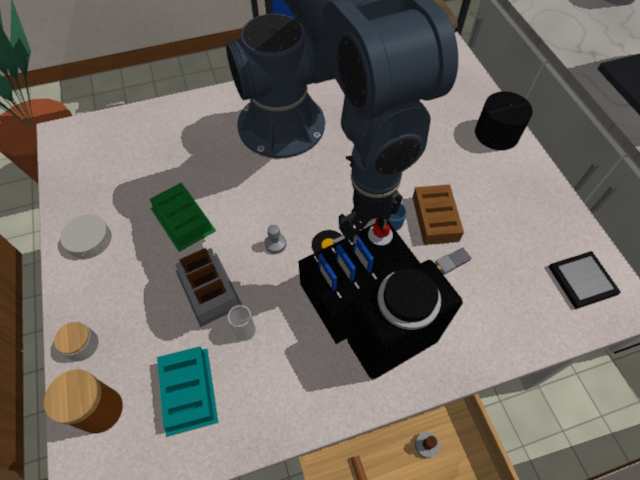

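View pics/side1.png

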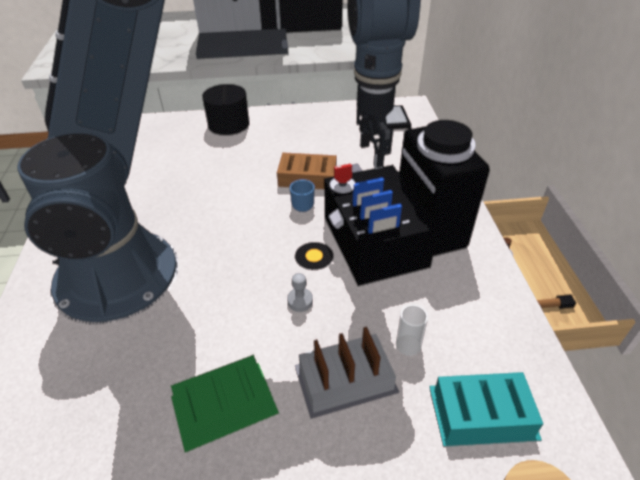

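View pics/wrist1.png

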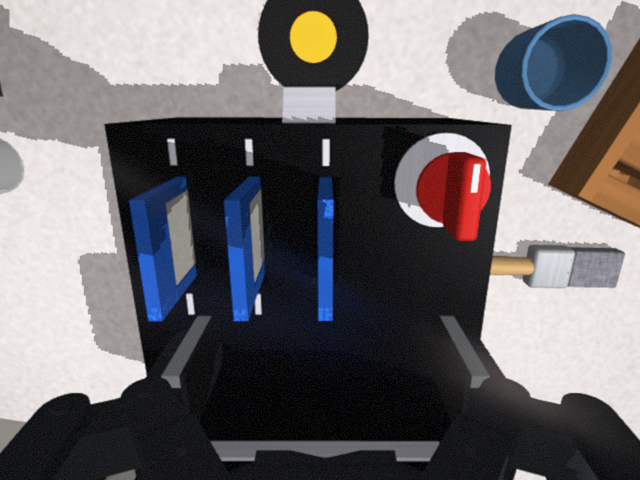

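```bash
python3 - <<'E'
from h import *
w=dict(np.load('wrist1.npz'));d=dict(np.load('side1.npz'));s=dict(np.load('scene1.npz'))
crop(w,(430,0,640,130),3.5,'c_w.png'); crop(d,(270,160,360,230),8,'c_d.png')
print(ray(w,(567,63),.065),ray(d,(302,187),.065))
g=(.6052,.0296,.2006); print('mat',place(g,[(-.136,0,0)]),'corner',place(g,[(-.07,.125,0)]),'knob',place(g,[(-.035,.085,0)]))
print('mat wrist',ray(w,(313,37),0),'side',ray(d,(314,255.5),0))
h=(.4853,.3152,np.radians(257.45)); print('holder corners',place(h,[(a,b,.05) for a in(-.05,.05) for b in(-.08,.08)]).round(3).tolist())
E
```

```text
[0.46018951 0.19226986 0.065     ] [0.46021847 0.19052457 0.065     ]
mat [[0.47192718 0.002501   0.        ]] corner [[0.51169653 0.13814539 0.        ]] knob [[0.55396497 0.10592151 0.        ]]
mat wrist [0.47200001 0.00276435 0.        ] side [0.47144816 0.00200694 0.        ]
holder corners [[0.418, 0.381, 0.05], [0.574, 0.347, 0.05], [0.396, 0.284, 0.05], [0.553, 0.249, 0.05]]
```

View pics/c_w.png

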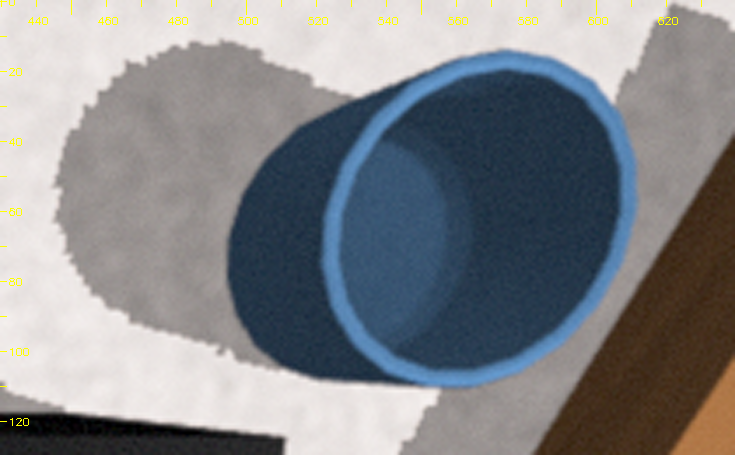

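View pics/c_d.png

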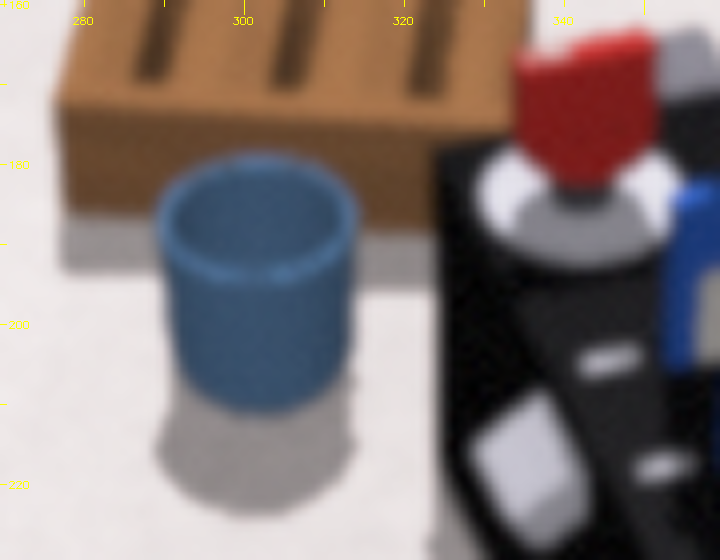

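```bash
python3 plan.py .460,.1915,.23,191.5 .460,.1915,.10,191.5
```

```text
now [0.6031 0.0404 0.2436] -168.47 roll/pitch [ 1.7998e+02 -1.2000e-01] gap 0.0843 t 47.58
[{0.022 0.0353 0.0027 0},{0.022 0.0354 0.0027 0},{0.022 0.0353 0.0028 0},{0.022 0.0354 0.0027 0},{0.022 0.0353 0.0027 0}]
now [0.46   0.1915 0.23  ] 191.5 roll/pitch [ 1.7998e+02 -1.2000e-01] gap 0.0843 t 47.58
[{0 0 0.0433 0},{0 0 0.0434 0},{0 0 0.0433 0}]
```

Call:
{"op": "move_arm", "data": {
  "targets": [
    {"dx": 0.022, "dy": 0.0353, "dz": 0, "rx": 0, "ry": 0, "rz": 0, "grip": 0.085},
    {"dx": 0.022, "dy": 0.0353, "dz": 0, "rx": 0, "ry": 0, "rz": 0, "grip": 0.085},
    {"dx": 0.022, "dy": 0.0353, "dz": 0, "rx": 0, "ry": 0, "rz": 0, "grip": 0.085},
    {"dx": 0.022, "dy": 0.0353, "dz": 0.01, "rx": 0, "ry": 0, "rz": 0, "grip": 0.085},
    {"dx": 0.022, "dy": 0.0353, "dz": 0.02, "rx": 0, "ry": 0, "rz": 0, "grip": 0.085}
  ]
}}

```text
time: 48.2
tool_pos: [0.4596, 0.1922, 0.2142]
tool_rot: [180.0, 0.0, -168.5]
force: [0.6, 0.1, 0.3]
finger_gap: 0.085
```

Call:
{"op": "move_arm", "data": {
  "targets": [
    {"dx": 0, "dy": 0, "dz": 0.05, "rx": 0, "ry": 0, "rz": 0, "grip": 0.085},
    {"dx": 0, "dy": 0, "dz": 0.04, "rx": 0, "ry": 0, "rz": 0, "grip": 0.085},
    {"dx": 0, "dy": 0, "dz": 0, "rx": 0, "ry": 0, "rz": 0, "grip": 0.085},
    {"dx": 0, "dy": 0, "dz": 0, "rx": 0, "ry": 0, "rz": 0, "grip": 0.085}
  ]
}}

```text
time: 48.7
tool_pos: [0.4611, 0.1914, 0.126]
tool_rot: [180.0, 0.0, -168.5]
force: [1.3, -0.4, 0.5]
finger_gap: 0.0851
```

```bash
python3 - <<'E'
from h import *
s=readout.observe();print(s['tool_pos'],s['tool_rot'])
w=cam('wrist'); cv2.imwrite('pics/w_c1.png',w['color'][...,::-1]); np.savez('w_c1.npz',**w)
print(proj(w,[(.46,.1915,.065)]),w['tool_from_camera'][:3,3])
d=cam('side'); crop(d,(230,90,400,240),4.5,'d_c1.png')
E
```

```text
[0.46109199 0.1914225  0.12599695] [ 1.79991980e+02  4.26073753e-02 -1.68486700e+02]
[[325.87236019 259.81559108]] [ 8.24913156e-02  3.81045379e-05 -1.42707967e-01]
```

View pics/w_c1.png

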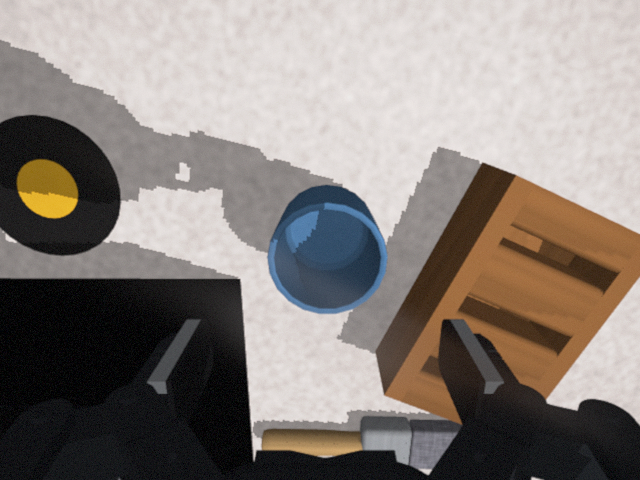

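View pics/d_c1.png

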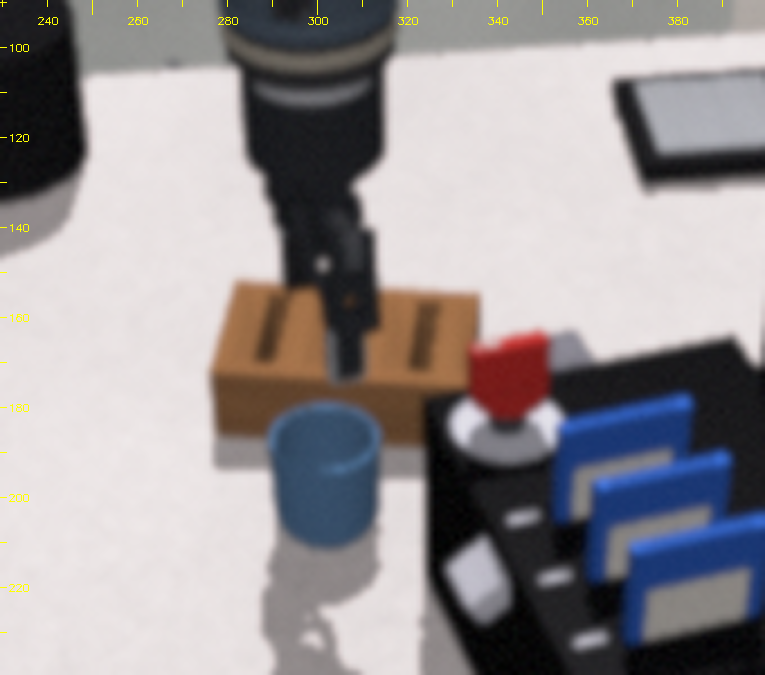

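Call:
{"op": "move_arm", "data": {
  "targets": [
    {"dx": 0, "dy": 0.001, "dz": 0.04, "rx": 0, "ry": 0, "rz": 0, "grip": 0.085},
    {"dx": 0, "dy": 0, "dz": 0.03, "rx": 0, "ry": 0, "rz": 0, "grip": 0.085},
    {"dx": 0, "dy": 0, "dz": 0.02, "rx": 0, "ry": 0, "rz": 0, "grip": 0.085},
    {"dx": 0, "dy": 0, "dz": 0.01, "rx": 0, "ry": 0, "rz": 0, "grip": 0.085},
    {"dx": 0, "dy": 0, "dz": 0, "rx": 0, "ry": 0, "rz": 0, "grip": 0.085}
  ]
}}

```text
time: 49.42
tool_pos: [0.4607, 0.1924, 0.0252]
tool_rot: [180.0, 0.0, -168.5]
force: [0.5, 0.3, -0.0]
finger_gap: 0.0847
```

```bash
python3 - <<'E'
from h import *
s=readout.observe();print(s['tool_pos'],s['tool_rot'],s['force'])
w=cam('wrist'); cv2.imwrite('pics/w_c2.png',w['color'][...,::-1])
d=cam('side'); crop(d,(230,90,400,240),4.5,'d_c2.png')
E
```

```text
[0.46073577 0.19241037 0.02521554] [ 1.79998041e+02  1.60023554e-02 -1.68478472e+02] [ 0.50810576  0.29037006 -0.04926474]
```

View pics/w_c2.png

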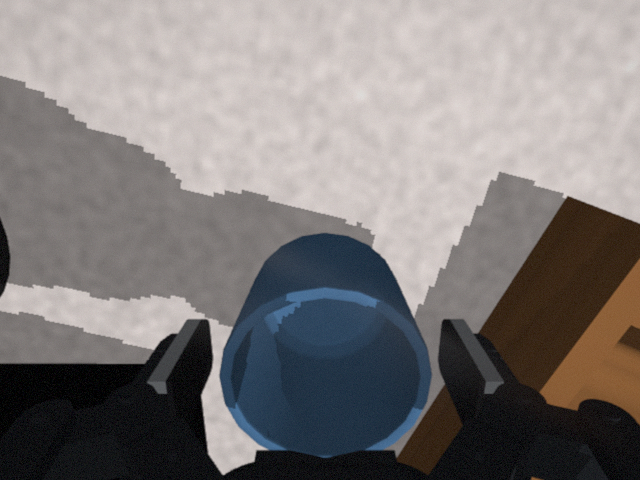

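View pics/d_c2.png

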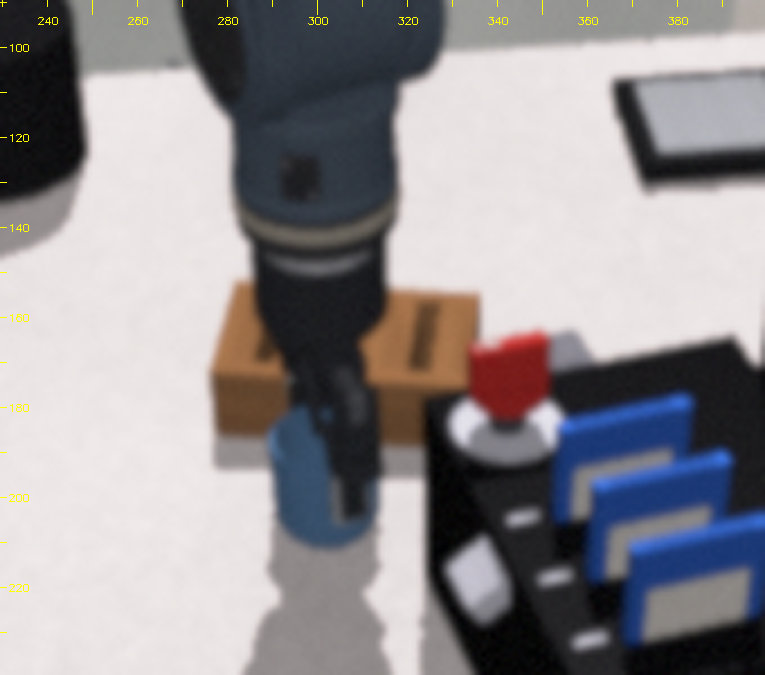

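Call:
{"op": "move_arm", "data": {
  "targets": [
    {"dx": 0, "dy": 0, "dz": 0, "rx": 0, "ry": 0, "rz": 0, "grip": 0.055},
    {"dx": 0, "dy": 0, "dz": 0, "rx": 0, "ry": 0, "rz": 0, "grip": 0.055},
    {"dx": 0, "dy": 0, "dz": 0, "rx": 0, "ry": 0, "rz": 0, "grip": 0.055}
  ]
}}

```text
time: 49.9
tool_pos: [0.4611, 0.1926, 0.0261]
tool_rot: [180.0, 0.1, -168.5]
force: [-4.1, -1.3, 15.8]
finger_gap: 0.0641
```

Call:
{"op": "move_arm", "data": {
  "targets": [
    {"dx": 0, "dy": 0, "dz": -0.01, "rx": 0, "ry": 0, "rz": 0, "grip": 0.055},
    {"dx": 0, "dy": 0, "dz": -0.03, "rx": 0, "ry": 0, "rz": 0, "grip": 0.055},
    {"dx": 0, "dy": 0, "dz": 0, "rx": 0, "ry": 0, "rz": 0, "grip": 0.055}
  ]
}}

```text
time: 50.28
tool_pos: [0.4619, 0.1929, 0.0671]
tool_rot: [180.0, 0.2, -168.5]
force: [0.2, 0.4, -1.8]
finger_gap: 0.0642
```

```bash
python3 - <<'E'
from h import *
s=readout.observe();print(s['tool_pos'],s['tool_rot'],s['force'],s['finger_gap'])
w=cam('wrist'); cv2.imwrite('pics/w_c3.png',w['color'][...,::-1])
E
python3 plan.py .435,.09,.10,191.5 .4625,.0010,.07,191.5
```

```text
[0.46186191 0.19291167 0.06707217] [ 179.96034041    0.20873774 -168.47280146] [ 0.18735267  0.40691569 -1.81616848] 0.0641624301353213
now [0.4612 0.1926 0.0658] -168.47 roll/pitch [1.7998e+02 1.2000e-01] gap 0.064 t 50.33
[{0.0154 -0.0318 -0.0114 0},{0.0154 -0.0318 -0.0114 0},{0.0154 -0.0317 -0.0114 0}]
now [0.435 0.09  0.1  ] 191.5 roll/pitch [1.7998e+02 1.2000e-01] gap 0.064 t 50.33
[{-0.0046 -0.0463 0.015 0},{-0.0046 -0.0464 0.015 0}]
```

View pics/w_c3.png

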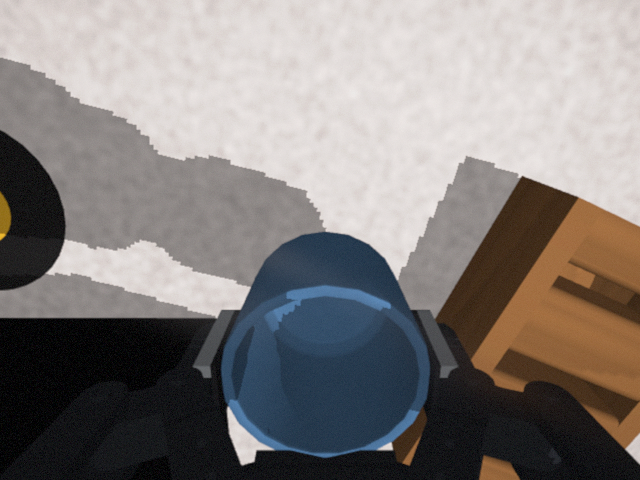

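```bash
python3 - <<'E'
from h import *
w=cam('wrist'); print(toolpt(w,(325.5,371.5),-.0389))
E
python3 plan.py .42,.06,.075,191.5 .465,.0010,.075,191.5
```

```text
[ 4.07915590e-03  6.37674889e-05 -3.89000000e-02]
now [0.4606 0.1924 0.065 ] -168.47 roll/pitch [1.7999e+02 3.0000e-02] gap 0.0642 t 50.38
[{0.0221 -0.0405 -0.0033 0},{0.022 -0.0406 -0.0034 0},{0.0221 -0.0405 -0.0033 0.001}]
now [0.42  0.06  0.075] 191.5 roll/pitch [1.7999e+02 3.0000e-02] gap 0.0642 t 50.38
[{-0.0162 -0.0334 0 0},{-0.0161 -0.0334 0 0}]
```

Call:
{"op": "move_arm", "data": {
  "targets": [
    {"dx": 0.022, "dy": -0.0405, "dz": -0.004, "rx": 0, "ry": 0, "rz": 0, "grip": 0.055},
    {"dx": 0.022, "dy": -0.0405, "dz": -0.004, "rx": 0, "ry": 0, "rz": 0, "grip": 0.055},
    {"dx": 0.022, "dy": -0.0405, "dz": 0, "rx": 0, "ry": 0, "rz": 0, "grip": 0.055},
    {"dx": 0, "dy": -0.0334, "dz": 0, "rx": 0, "ry": 0, "rz": 0, "grip": 0.055},
    {"dx": 0, "dy": -0.0334, "dz": 0, "rx": 0, "ry": 0, "rz": 0, "grip": 0.055}
  ]
}}

```text
time: 51.0
tool_pos: [0.4328, -0.0065, 0.0723]
tool_rot: [180.0, -0.0, -168.5]
force: [0.5, -0.7, -1.2]
finger_gap: 0.0642
```

Call:
{"op": "move_arm", "data": {
  "targets": [
    {"dx": 0, "dy": 0, "dz": 0, "rx": 0, "ry": 0, "rz": 0, "grip": 0.055},
    {"dx": 0, "dy": 0, "dz": 0, "rx": 0, "ry": 0, "rz": 0, "grip": 0.055}
  ]
}}

```text
time: 51.25
tool_pos: [0.4329, -0.0051, 0.0723]
tool_rot: [180.0, -0.1, -168.5]
force: [0.0, 0.7, -1.5]
finger_gap: 0.0643
```

```bash
python3 - <<'E'
from h import *
w=cam('wrist'); print(toolpt(w,(325.5,286.5),-.0389),toolpt(w,(325.5,457),-.0389)); cv2.imwrite('pics/w_c4.png',w['color'][...,::-1])
d=cam('side'); crop(d,(230,150,420,290),4,'d_c4.png')
E
python3 plan.py .467,.0013,.075,191.5
```

```text
[ 3.28564050e-02  6.17110463e-05 -3.89000000e-02] [-3.00537108e-02  6.70010207e-05 -3.89000000e-02]
now [ 0.433  -0.0047  0.0725] -168.42 roll/pitch [ 1.7998e+02 -4.0000e-02] gap 0.0638 t 51.35
[{-0.0345 -0.0009 -0.0025 0.001}]
```

View pics/d_c4.png

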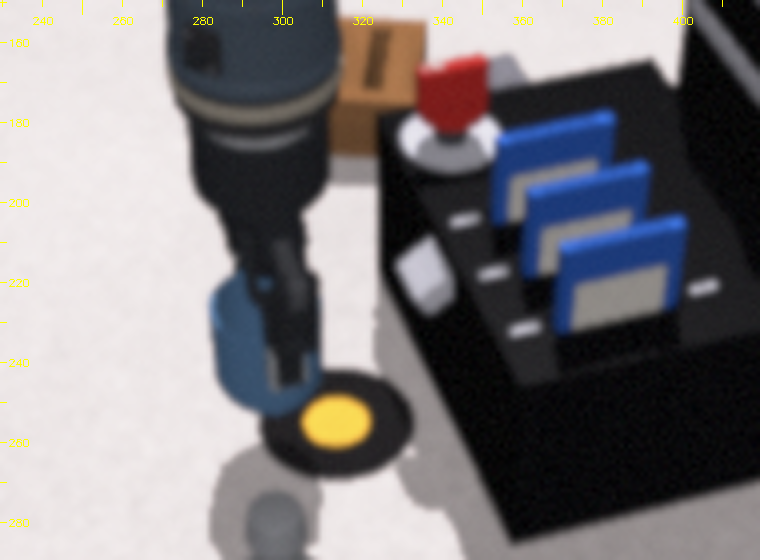

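View pics/w_c4.png

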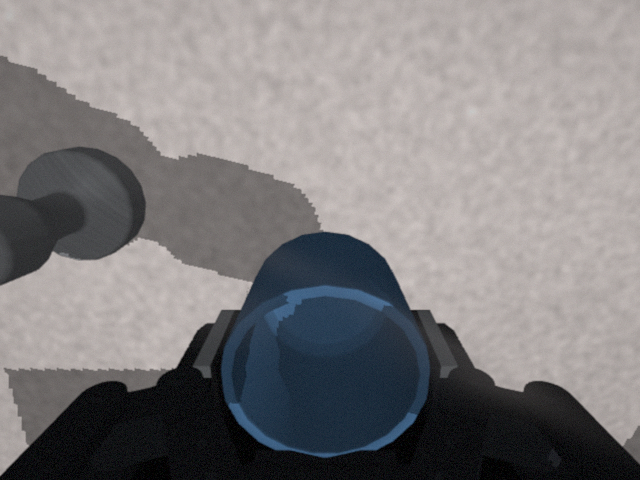

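Call:
{"op": "move_arm", "data": {
  "targets": [
    {"dx": -0.02, "dy": -0.0005, "dz": 0, "rx": 0, "ry": 0, "rz": 0, "grip": 0.055},
    {"dx": -0.0135, "dy": -0.0005, "dz": 0, "rx": 0, "ry": 0, "rz": 0, "grip": 0.055},
    {"dx": 0, "dy": 0, "dz": 0.015, "rx": 0, "ry": 0, "rz": 0, "grip": 0.055},
    {"dx": 0, "dy": 0, "dz": 0, "rx": 0, "ry": 0, "rz": 0, "grip": 0.055},
    {"dx": 0, "dy": 0, "dz": 0, "rx": 0, "ry": 0, "rz": 0, "grip": 0.055}
  ]
}}

```text
time: 51.98
tool_pos: [0.4664, 0.0006, 0.0581]
tool_rot: [180.0, -0.0, -168.5]
force: [0.4, 0.0, -1.4]
finger_gap: 0.0644
```

```bash
python3 - <<'E'
from h import *
d=cam('side'); crop(d,(230,150,420,290),4,'d_c5.png')
d=cam('scene'); crop(d,(280,150,420,290),5,'s_c5.png')
E
python3 plan.py .4664,.0013,.055,191.5
```

```text
now [0.4666 0.0005 0.0583] -168.46 roll/pitch [-1.8e+02  3.0e-02] gap 0.0642 t 52.08
[{0 0.0009 0.0033 0.001}]
```

View pics/d_c5.png

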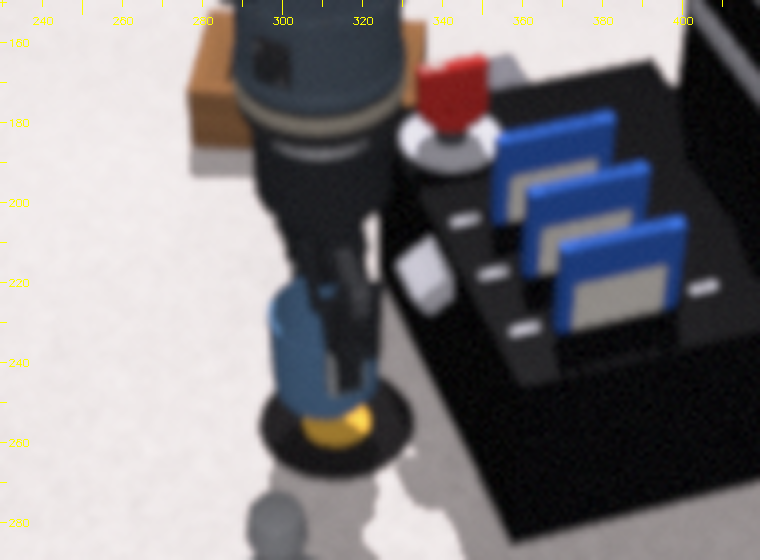

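View pics/s_c5.png

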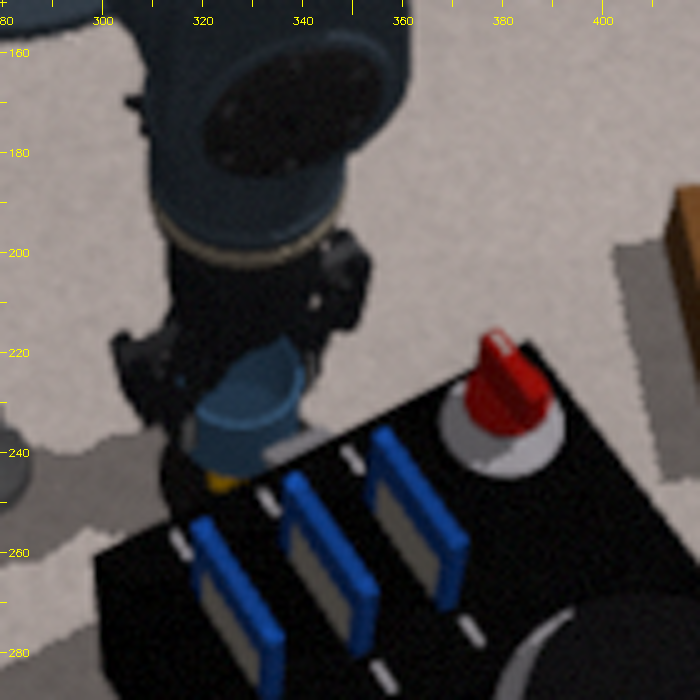

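Call:
{"op": "move_arm", "data": {
  "targets": [
    {"dx": 0, "dy": 0.0005, "dz": 0.008, "rx": 0, "ry": 0, "rz": 0, "grip": 0.055},
    {"dx": 0, "dy": 0, "dz": 0.006, "rx": 0, "ry": 0, "rz": 0, "grip": 0.055},
    {"dx": 0, "dy": 0, "dz": 0.005, "rx": 0, "ry": 0, "rz": 0, "grip": 0.055}
  ]
}}

```text
time: 52.45
tool_pos: [0.4661, 0.0008, 0.0382]
tool_rot: [180.0, -0.0, -168.5]
force: [-1.2, -0.3, -1.9]
finger_gap: 0.0642
```

Call:
{"op": "move_arm", "data": {
  "targets": [
    {"dx": 0, "dy": 0, "dz": 0.005, "rx": 0, "ry": 0, "rz": 0, "grip": 0.055},
    {"dx": 0, "dy": 0, "dz": 0.004, "rx": 0, "ry": 0, "rz": 0, "grip": 0.055},
    {"dx": 0, "dy": 0, "dz": 0.002, "rx": 0, "ry": 0, "rz": 0, "grip": 0.055},
    {"dx": 0, "dy": 0, "dz": 0, "rx": 0, "ry": 0, "rz": 0, "grip": 0.055}
  ]
}}

```text
time: 52.95
tool_pos: [0.4663, 0.0009, 0.0277]
tool_rot: [180.0, -0.0, -168.5]
force: [1.0, 0.6, -2.4]
finger_gap: 0.064
```

Call:
{"op": "move_arm", "data": {
  "targets": [
    {"dx": 0, "dy": 0, "dz": 0.0012, "rx": 0, "ry": 0, "rz": 0, "grip": 0.055},
    {"dx": 0, "dy": 0, "dz": 0, "rx": 0, "ry": 0, "rz": 0, "grip": 0.055}
  ]
}}

```text
time: 53.2
tool_pos: [0.4663, 0.0009, 0.0266]
tool_rot: [180.0, 0.0, -168.5]
force: [-0.2, 0.8, -2.1]
finger_gap: 0.064
```

Call:
{"op": "move_arm", "data": {
  "targets": [
    {"dx": 0, "dy": 0, "dz": 0.001, "rx": 0, "ry": 0, "rz": 0, "grip": 0.055},
    {"dx": 0, "dy": 0, "dz": 0, "rx": 0, "ry": 0, "rz": 0, "grip": 0.07},
    {"dx": 0, "dy": 0, "dz": 0, "rx": 0, "ry": 0, "rz": 0, "grip": 0.085},
    {"dx": 0, "dy": 0, "dz": 0, "rx": 0, "ry": 0, "rz": 0, "grip": 0.085},
    {"dx": 0, "dy": 0, "dz": 0, "rx": 0, "ry": 0, "rz": 0, "grip": 0.085}
  ]
}}

```text
time: 53.82
tool_pos: [0.4663, 0.0009, 0.0256]
tool_rot: [180.0, -0.0, -168.5]
force: [-0.5, 0.2, 0.2]
finger_gap: 0.0851
```

Call:
{"op": "move_arm", "data": {
  "targets": [
    {"dx": 0, "dy": 0, "dz": -0.03, "rx": 0, "ry": 0, "rz": 0, "grip": 0.085},
    {"dx": 0, "dy": 0, "dz": -0.05, "rx": 0, "ry": 0, "rz": 0, "grip": 0.085},
    {"dx": 0, "dy": 0, "dz": -0.06, "rx": 0, "ry": 0, "rz": 0, "grip": 0.085},
    {"dx": 0, "dy": 0, "dz": -0.06, "rx": 0, "ry": 0, "rz": 0, "grip": 0.085},
    {"dx": 0, "dy": 0, "dz": -0.02, "rx": 0, "ry": 0, "rz": 0, "grip": 0.04}
  ]
}}

```text
time: 54.45
tool_pos: [0.4675, 0.0009, 0.2492]
tool_rot: [-179.9, 0.3, -168.5]
force: [0.5, -0.7, -1.0]
finger_gap: 0.0691
```

```bash
python3 - <<'E'
from h import *
d=cam('side'); crop(d,(270,190,360,290),6,'d_c6.png')
w=cam('wrist'); cv2.imwrite('pics/w_c6.png',w['color'][...,::-1]);np.savez('w_c6.npz',**w); np.savez('d_c6.npz',**d)
print(proj(w,[(.472,.0025,0)]))
E
```

```text
[[326.42451926 193.03693202]]
```

View pics/d_c6.png

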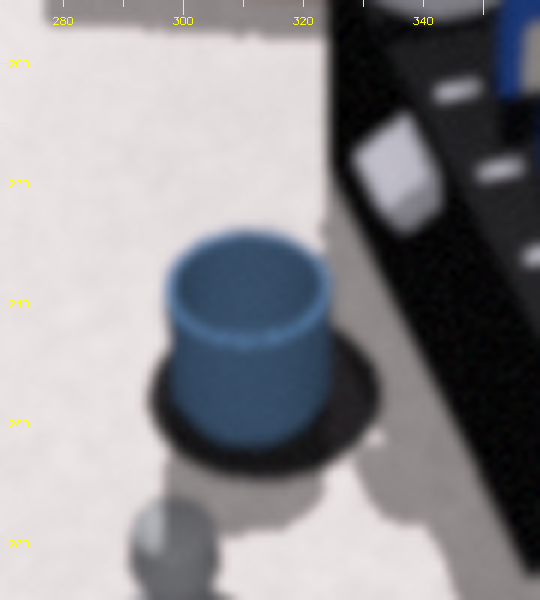

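View pics/w_c6.png

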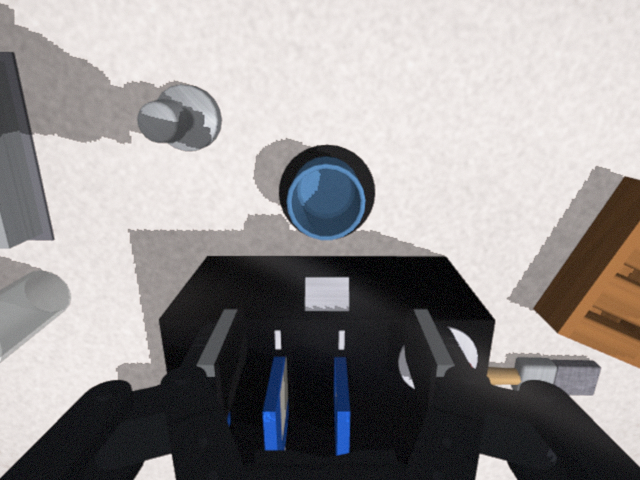

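```bash
python3 - <<'E'
from h import *
w=dict(np.load('w_c6.npz'));d=dict(np.load('d_c6.npz'))
print(ray(w,(326.5,199.5),.065),ray(d,(310.8,238),.065))
print('mat wrist edges')
g=(.6052,.0296,.2006); print(place(g,[(-.035,.085,0)]))
E
python3 plan.py .5540,.1059,.25,191.5
```

```text
[0.46312134 0.00066273 0.065     ] [ 0.4645939  -0.00293513  0.065     ]
mat wrist edges
[[0.55396497 0.10592151 0.        ]]
now [0.4674 0.0009 0.2478] -168.47 roll/pitch [-179.96    0.22] gap 0.0547 t 54.55
[{-0.0353 0.0285 -0.0007 0},{-0.0352 0.0286 -0.0008 0},{-0.0353 0.0285 -0.0007 0.001}]
```

Call:
{"op": "move_arm", "data": {
  "targets": [
    {"dx": -0.0353, "dy": 0.0285, "dz": 0, "rx": 0, "ry": 0, "rz": 0, "grip": 0.035},
    {"dx": -0.0353, "dy": 0.0285, "dz": 0, "rx": 0, "ry": 0, "rz": 0, "grip": 0.035},
    {"dx": -0.0353, "dy": 0.0285, "dz": 0, "rx": 0, "ry": 0, "rz": 0, "grip": 0.035},
    {"dx": 0, "dy": 0, "dz": 0, "rx": 0, "ry": 0, "rz": 0, "grip": 0.035},
    {"dx": 0, "dy": 0, "dz": 0, "rx": 0, "ry": 0, "rz": 0, "grip": 0.035}
  ]
}}

```text
time: 55.18
tool_pos: [0.5524, 0.1055, 0.2445]
tool_rot: [-180.0, -0.1, -168.5]
force: [-0.6, -0.4, 0.1]
finger_gap: 0.0349
```

```bash
python3 plan.py .5540,.1059,.163,191.5; python3 - <<'E'
from h import *
w=cam('wrist'); cv2.imwrite('pics/w_k1.png',w['color'][...,::-1]);np.savez('w_k1.npz',**w)
E
```

```text
now [0.5524 0.1055 0.2445] -168.46 roll/pitch [-1.7999e+02 -1.1000e-01] gap 0.0349 t 55.17
[{-0.0008 0 0.0407 0},{-0.0008 0 0.0408 0.001}]
```

View pics/w_k1.png

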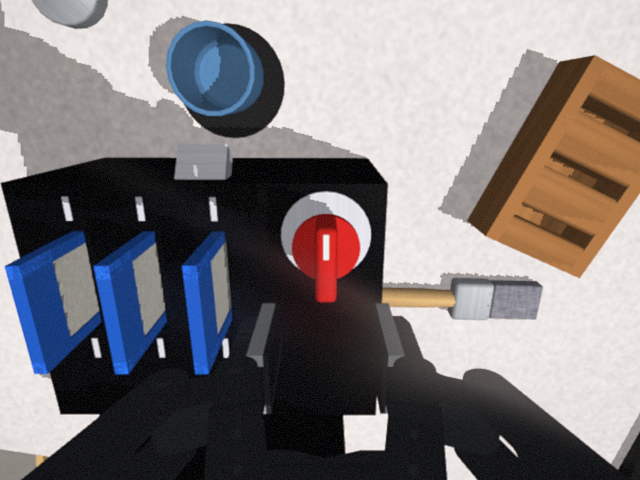

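```bash
python3 - <<'E'
from h import *
w=dict(np.load('w_k1.npz')); crop(w,(270,180,390,320),5,'w_k1c.png')
print(toolpt(w,(326,228),.0575),toolpt(w,(326,302),.0575))
E
```

```text
[0.02032456 0.00034009 0.0575    ] [-0.02272221  0.00036106  0.0575    ]
```

View pics/w_k1c.png

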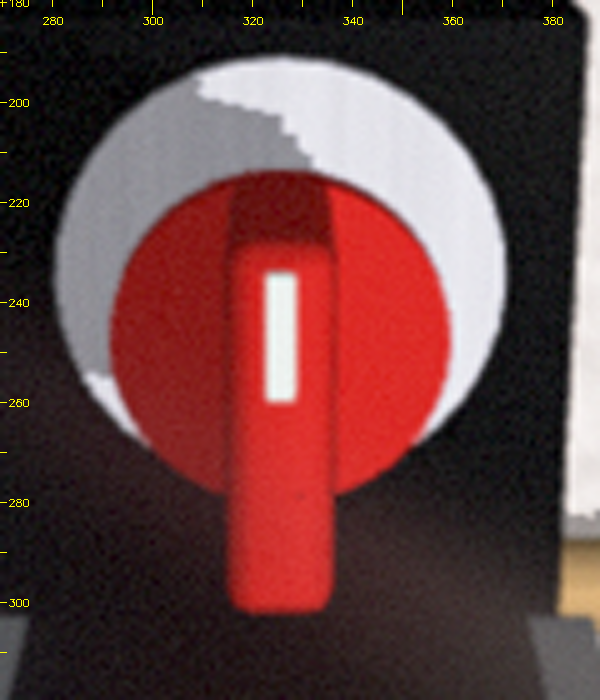

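Call:
{"op": "move_arm", "data": {
  "targets": [
    {"dx": -0.001, "dy": 0.0003, "dz": 0.035, "rx": 0, "ry": 0, "rz": 0, "grip": 0.035},
    {"dx": 0, "dy": 0, "dz": 0.03, "rx": 0, "ry": 0, "rz": 0, "grip": 0.035},
    {"dx": 0, "dy": 0, "dz": 0.0165, "rx": 0, "ry": 0, "rz": 0, "grip": 0.035},
    {"dx": 0, "dy": 0, "dz": 0, "rx": 0, "ry": 0, "rz": 0, "grip": 0.035}
  ]
}}

```text
time: 55.72
tool_pos: [0.5527, 0.1054, 0.1633]
tool_rot: [-180.0, -0.1, -168.5]
force: [-0.3, 0.0, 1.5]
finger_gap: 0.0355
```

Call:
{"op": "move_arm", "data": {
  "targets": [
    {"dx": 0, "dy": 0, "dz": 0, "rx": 0, "ry": 0, "rz": 0, "grip": 0},
    {"dx": 0, "dy": 0, "dz": 0, "rx": 0, "ry": 0, "rz": 0, "grip": 0},
    {"dx": 0, "dy": 0, "dz": 0, "rx": 0, "ry": 0, "rz": 0, "grip": 0}
  ]
}}

```text
time: 56.1
tool_pos: [0.5542, 0.1062, 0.1654]
tool_rot: [-180.0, 0.1, -168.5]
force: [-2.9, -1.4, 6.4]
finger_gap: 0.011
```

Call:
{"op": "move_arm", "data": {
  "targets": [
    {"dx": 0, "dy": 0, "dz": 0, "rx": 0, "ry": 0, "rz": 0.1, "grip": 0},
    {"dx": 0, "dy": 0, "dz": 0, "rx": 0, "ry": 0, "rz": 0.15, "grip": 0},
    {"dx": 0, "dy": 0, "dz": 0, "rx": 0, "ry": 0, "rz": 0.15, "grip": 0},
    {"dx": 0, "dy": 0, "dz": 0, "rx": 0, "ry": 0, "rz": 0.15, "grip": 0}
  ]
}}

```text
time: 56.6
tool_pos: [0.5542, 0.1055, 0.1654]
tool_rot: [-180.0, 0.1, 159.7]
force: [-3.9, -6.2, 7.7]
finger_gap: 0.0108
```

```bash
python3 - <<'E'
from h import *
s=readout.observe();print(s['tool_pos'],s['tool_rot'],s['force'],s['torque'],s['finger_gap'])
E
```

```text
[0.55420286 0.10553954 0.16537691] [-1.79964202e+02  1.05241825e-01  1.59706787e+02] [-3.92593101 -6.17314444  7.67542887] [-1.46181156  0.83204589  0.0792401 ] 0.01081637792307179
```

Call:
{"op": "move_arm", "data": {
  "targets": [
    {"dx": 0, "dy": 0, "dz": 0, "rx": 0, "ry": 0, "rz": 0.16, "grip": 0},
    {"dx": 0, "dy": 0, "dz": 0, "rx": 0, "ry": 0, "rz": 0.16, "grip": 0},
    {"dx": 0, "dy": 0, "dz": 0, "rx": 0, "ry": 0, "rz": 0.16, "grip": 0},
    {"dx": 0, "dy": 0, "dz": 0, "rx": 0, "ry": 0, "rz": 0.12, "grip": 0},
    {"dx": 0, "dy": 0, "dz": 0, "rx": 0, "ry": 0, "rz": 0.03, "grip": 0}
  ]
}}

```text
time: 57.22
tool_pos: [0.5537, 0.1049, 0.1653]
tool_rot: [-180.0, 0.1, 123.7]
force: [-7.4, -9.9, 10.5]
finger_gap: 0.0107
```

Call:
{"op": "move_arm", "data": {
  "targets": [
    {"dx": 0, "dy": 0, "dz": 0, "rx": 0, "ry": 0, "rz": 0, "grip": 0},
    {"dx": 0, "dy": 0, "dz": 0, "rx": 0, "ry": 0, "rz": 0, "grip": 0}
  ]
}}

```text
time: 57.48
tool_pos: [0.5537, 0.1049, 0.1653]
tool_rot: [-180.0, 0.1, 123.9]
force: [-7.7, -10.6, 11.5]
finger_gap: 0.0105
```

```bash
python3 - <<'E'
from h import *
s=readout.observe();print(s['tool_pos'],s['tool_rot'],s['force'],s['torque'],s['finger_gap'])
d=cam('side'); crop(d,(270,120,430,260),4.5,'d_k.png')
w=cam('wrist'); cv2.imwrite('pics/w_k2.png',w['color'][...,::-1])
E
```

```text
[0.55372429 0.10492684 0.16534041] [-1.79957984e+02  1.31534989e-01  1.23873726e+02] [ -7.69794218 -10.58285399  11.47891838] [-2.29116463  1.53828929  0.14097602] 0.010468358417251668
```

View pics/d_k.png

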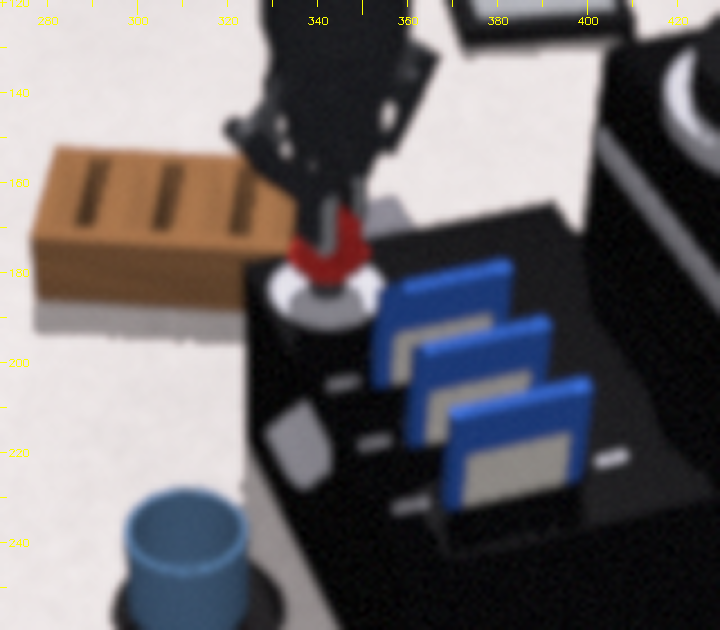

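View pics/w_k2.png

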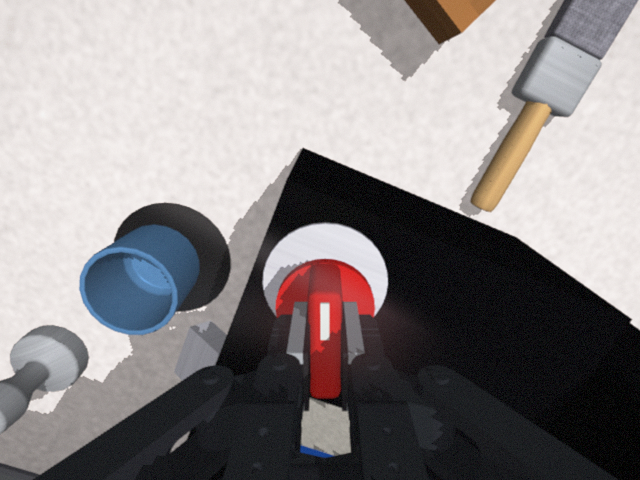

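Call:
{"op": "move_arm", "data": {
  "targets": [
    {"dx": 0, "dy": 0, "dz": 0, "rx": 0, "ry": 0, "rz": 0.03, "grip": 0},
    {"dx": 0, "dy": 0, "dz": 0, "rx": 0, "ry": 0, "rz": 0, "grip": 0},
    {"dx": 0, "dy": 0, "dz": 0, "rx": 0, "ry": 0, "rz": 0, "grip": 0}
  ]
}}

```text
time: 57.95
tool_pos: [0.5537, 0.1049, 0.1653]
tool_rot: [-180.0, 0.1, 122.2]
force: [-7.1, -11.1, 10.8]
finger_gap: 0.0112
```

```bash
python3 - <<'E'
from h import *
s=readout.observe();print(s['tool_pos'],s['tool_rot'],s['force'],s['torque'],s['finger_gap'])
E
```

```text
[0.55369809 0.10492905 0.16534935] [-1.79959086e+02  1.34140586e-01  1.22162579e+02] [ -7.09304493 -11.11254303  10.79316792] [-2.32138632  1.57958874  0.34444909] 0.011161692848182463
```

Call:
{"op": "move_arm", "data": {
  "targets": [
    {"dx": 0, "dy": 0, "dz": 0, "rx": 0, "ry": 0, "rz": 0, "grip": 0.065},
    {"dx": 0, "dy": 0, "dz": 0, "rx": 0, "ry": 0, "rz": 0, "grip": 0.065},
    {"dx": 0, "dy": 0, "dz": 0, "rx": 0, "ry": 0, "rz": 0, "grip": 0.065},
    {"dx": 0, "dy": 0, "dz": 0, "rx": 0, "ry": 0, "rz": 0, "grip": 0.065}
  ]
}}

```text
time: 58.45
tool_pos: [0.554, 0.1064, 0.1642]
tool_rot: [180.0, -0.0, 122.2]
force: [-0.8, 0.7, 0.0]
finger_gap: 0.065
```

Call:
{"op": "move_arm", "data": {
  "targets": [
    {"dx": 0, "dy": 0, "dz": -0.03, "rx": 0, "ry": 0, "rz": 0, "grip": 0.065},
    {"dx": 0, "dy": 0, "dz": -0.05, "rx": 0, "ry": 0, "rz": 0, "grip": 0.065},
    {"dx": 0, "dy": 0, "dz": -0.04, "rx": 0, "ry": 0, "rz": 0, "grip": 0.065},
    {"dx": 0, "dy": 0, "dz": 0, "rx": 0, "ry": 0, "rz": 0, "grip": 0.065},
    {"dx": 0, "dy": 0, "dz": 0, "rx": 0, "ry": 0, "rz": 0, "grip": 0.065}
  ]
}}

```text
time: 59.08
tool_pos: [0.5538, 0.1063, 0.2835]
tool_rot: [-180.0, -0.0, 122.2]
force: [-0.2, 0.0, -0.2]
finger_gap: 0.0647
```

```bash
python3 - <<'E'
from h import *
w=cam('wrist'); cv2.imwrite('pics/w_e.png',w['color'][...,::-1]); np.savez('w_e.npz',**w)
for n in ('scene','side'):
    c=cam(n); cv2.imwrite(f'pics/{n}_e.png',c['color'][...,::-1]); np.savez(n+'_e.npz',**c)
E
```

```text
(no output)
```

View pics/w_e.png

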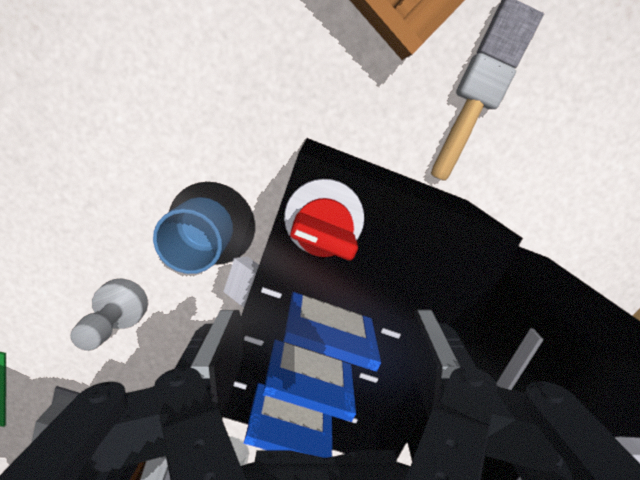

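View pics/side_e.png

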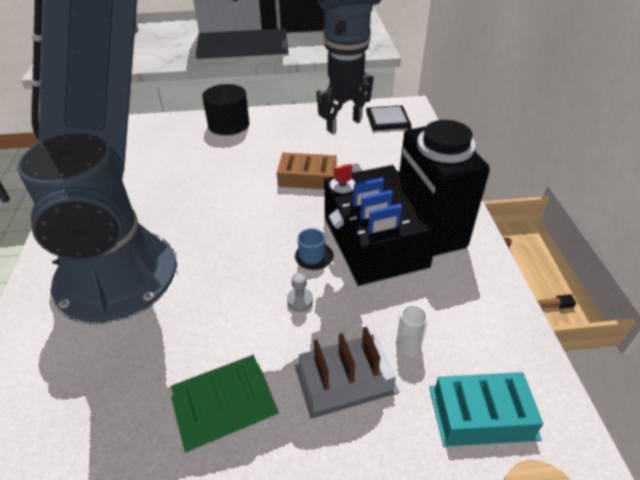

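View pics/scene_e.png

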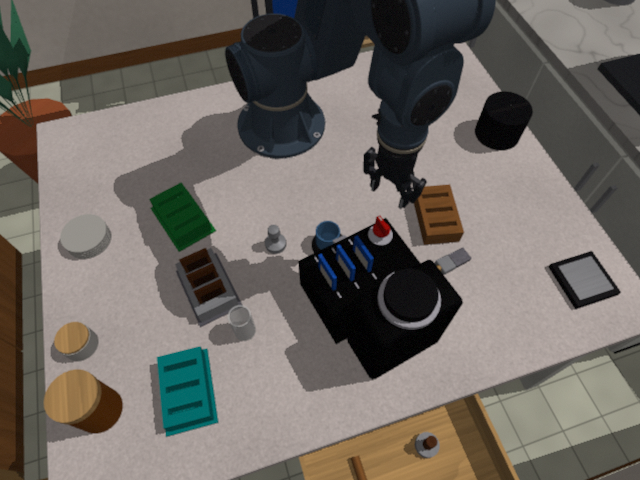

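```bash
python3 - <<'E'
from h import *
d=dict(np.load('side_e.npz')); w=dict(np.load('w_e.npz'))
crop(d,(330,150,410,250),7,'d_e.png'); crop(d,(285,310,405,420),6,'d_e2.png')
g=(.6052,.0296,.2006)
print('pred tops side z.185',proj(d,place(g,[(x,y,.185) for y in(-.085,-.037,.011) for x in(-.035,.035)])).round(1).tolist())
r=(.498,-.3363,1.753)
print('pred rack tops z.105',proj(d,place(r,[(x,y,.105) for y in(-.048,0,.048) for x in(-.035,.035)])).round(1).tolist())
a=ray(w,(296,233),.187);b=ray(w,(356,252),.187);print('knob yaw',np.degrees(np.arctan2(*(b-a)[1::-1])))
E
```

```text
pred tops side z.185 [[370.4, 211.2], [400.9, 204.4], [362.1, 197.4], [391.8, 191.0], [354.3, 184.5], [383.2, 178.4]]
pred rack tops z.105 [[378.6, 357.8], [364.8, 326.6], [353.1, 364.8], [340.4, 333.0], [327.0, 372.0], [315.6, 339.4]]
knob yaw 13.635931025074491
```

View pics/d_e.png

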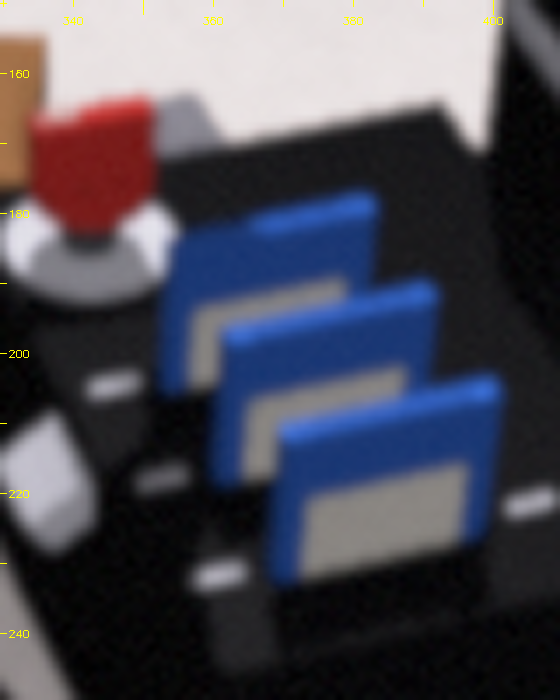

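View pics/d_e2.png

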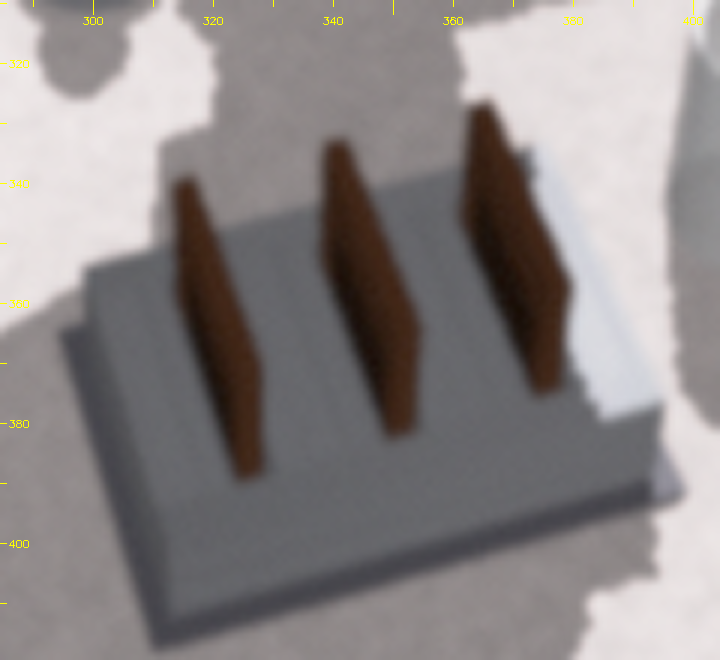

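```bash
python3 - <<'E'
from plant import manip
print(manip.hand_in())
E
```

```text
the job is handed in; nothing more can be done
None
```

I changed all three filters, put the cup on its mat, purged with the knob, and handed the job in at about 59 s of the 210 s limit. The hand-in gives no verdict, so the results below come from my own last checks.

- **Panels:** the three used panels stand in the steel wash rack and the three fresh ones are in the grinder. In the side view, the grinder panel I compared lies within about 0.5 px of its fully seated position, and so does the rack panel. I judged the other four only by eye. Each fresh panel also touched the slot floor with 3–4 N.
- **Cup:** it had been knocked about 3–4 cm aside during the run. I found it again and carried it to the mat, about 8 mm off centre on purpose to clear the chute. It stood upright in the last pictures.
- **Knob:** I twisted it clockwise about 69°. The torque jumped from 0.14 to 0.34 N m, which showed it was at the stop. I opened the fingers and it sprang back to a yaw of about 13.6°, against about 11.8° measured at rest, so roughly 0.03 rad off.
- **Other objects:** the tamper, dosing tube and brush look unmoved, and the arm ended clear above the grinder.

One disagreement: the wrist camera put the rack slots 1–2 mm from where they turned out to be. I corrected this by lining each panel up with its slot in the image before lowering it.

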